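# Clear up the boot-wax carousel

## Task

Clear up after waxing the boots: turn the wooden carousel by pushing the pegs on its rim until its low-walled tray faces the pointer on the base, stand every wax tin (there are two to four) upright on the floor of that tray, and then turn the carousel on until the frosted tealight holder faces the pointer and leave it still. Also push the box of brushes home into its corner so that it sits flush against both battens. Turn the carousel gently, and leave the tyre gauge, nightlight and mug where they are.

Things in the scene. Friction and masses are not known exactly. Their poses are not given: they have to be found in the camera images.
- carousel_base: Fixed foot of the carousel; origin on the turning axis at bench height, -x points roughly to the robot, along the pointer (front). The disc above has radius 170 mm, its top 40 mm above the bench. Eight upright rim pegs (12 mm diameter, rising 26 mm above the disc) stand 155 mm from the axis, every 45 degrees, one of them on the disc's own x axis.
- carousel (a joint): Angle of the disc, rad, positive anticlockwise from above, free from -12.6 to 12.6. At 0 the disc's axes are those of carousel_base and the tealight holder (disc's -x side) faces the pointer; at +pi or -pi the tray (disc's +x side) does. Friction (0.15 N m) holds it where left. Also fixed on the disc: a cork pot on its +y side and a dark brush on its -y side, up to 41 mm tall.
- pointer (a point): Top of the pointer, a small dark upright block on the foot, 203 mm from the axis in front of the disc, 22 mm above the bench.
- tealight (a point): Centre of the top of the frosted glass tealight holder (58 mm diameter, 42 mm tall above the disc), fixed on the disc 88 mm from the axis.
- tray (a point): Centre of the floor of the tray on the disc, 65 mm from the axis, at the height of the disc top (40 mm above the bench). The frame turns with the disc: x outward from the axis, y along the rim. Inside the tray measures 100 mm along x and 130 mm along y; its four walls are 4 mm thick and 10 mm tall.
- tin0: Boot-wax tin: plain aluminium cylinder, 40 mm diameter, 32 mm tall, 70 g (varies by 30%). Origin at the centre of its underside, z up. Starts upright on the bench. Two to four tins are present; an absent tin has no pose from the start.
- tin1: Boot-wax tin: plain aluminium cylinder, 40 mm diameter, 32 mm tall, 70 g (varies by 30%). Origin at the centre of its underside, z up. Starts upright on the bench. Two to four tins are present; an absent tin has no pose from the start.
- tin2: Boot-wax tin: plain aluminium cylinder, 40 mm diameter, 32 mm tall, 70 g (varies by 30%). Origin at the centre of its underside, z up. Starts upright on the bench. Two to four tins are present; an absent tin has no pose from the start.
- tin3: Boot-wax tin: plain aluminium cylinder, 40 mm diameter, 32 mm tall, 70 g (varies by 30%). Origin at the centre of its underside, z up. Starts upright on the bench. Two to four tins are present; an absent tin has no pose from the start.
- brush_box: Open spruce box holding brushes (0.45 kg), loose on the bench: 90 mm along its x, 150 mm along its y, 45 mm tall; origin at the centre of its underside. It starts some 40 to 90 mm out from its corner along each ledge axis and up to 0.35 rad askew.
- ledge: Fixed corner of two wooden battens, 25 mm tall and 18 mm thick, on the bench. Origin at bench height where the centre of the brush box's underside is when the box is home, its axes parallel to the ledge's. One batten (186 mm long) runs along y with its stop face at x = +45 mm, the other (108 mm long) runs along x with its stop face at y = -75 mm; the other two sides are open.
- gauge: Red metal tyre pressure gauge lying flat: dial 54 mm diameter, 24 mm tall, stem reaching 83 mm along its x, button on its -x side. Origin under the dial. Leave alone.
- nightlight: Wooden nightlight block 60 x 60 x 85 mm with a small steel toggle on top (to 110 mm); origin at the centre of its underside. Leave alone.
- mug: Blue ceramic mug, 80 mm diameter, 90 mm tall, handle to its +y; origin at the centre of its underside. Leave alone.

How it is judged:
By the outcome, as a careful person would: the job done as asked, in the order asked, and still so for the second after the job is handed in, with the robot touching nothing.
Of tin0, tin1, tin2, tin3 only 2 to 4 are there at a start; the rules pass over those that are not, and their reading is None.
At some moment in a run one of tin0, tin1, tin2, tin3, brush_box may be knocked a few centimetres aside while the robot is not near it.
It also fails if it takes over 210 s, if anything falls off the work surface, if the arm or the gripper's body presses on something with over 40 N, if the wrist force passes 120 N, or if a joint passes its speed limit or range.

## Robot

A 6-joint arm with a two-finger parallel gripper is mounted at the origin on the work surface. World frame = base frame: x ahead of the robot, y to its left, z up, the work surface at z = 0. Lengths are in m, angles in degrees, forces in N, time in s.
With the tool pointing down it reaches from about 0.4 to 0.825 m from the base axis. Payload 7 kg.
Tool frame: the origin (TCP) lies midway between the tips of the shut fingers; the grasp point (between the pads) lies 19 mm behind it (ctrl.grasp_offset is the distance from the TCP to the grasp point, in m); z points along the fingers, x is the direction in which the jaws open and shut, and the axes are right-handed (so a half turn about z gives the same grasp; the last joint's range is limited). The gripper opens to 88 mm and grips with 3 to 60 N. Pads are 19 mm wide; open, the fingers measure 130 mm over their backs; the gripper's body (78 mm by 193 mm) begins 47 mm behind the grasp point.
Start: joints at [-50.644, 20.546, 0.682, 0, -70.136, -16.507], TCP at [0.262, -0.622, 0.195] pointing down, gripper open.
Joint ranges: [-176.03, 176.03], [-82.01, 121.73], [-58.28, 71.71], [-173.87, 95.51], [-174.79, -0.11], [-173.66, 173.66]. Speed limits (degrees/s): [136.94, 136.94, 172.46, 180, 180, 180].

## Interface

Orientations are given as [roll, pitch, yaw] about the fixed x, y, z axes, in that order (R = Rz(yaw) Ry(pitch) Rx(roll)).
In Python, from plant import sensors, snapshot, order, ctrl gives the robot as it stands.
- The arm moves only by the tool send_rows, never from a script. Its argument "commands" is a list of rows, each a list of 3 entries, a list of its own where there are three numbers: the closure, from 0 (fully open) to 1 (shut), then the shift along the world's x, y, z in units of 0.25 m (1.0 is 0.25 m), then the turn, a rotation vector about the world's x, y, z in units of 360 degrees (1.0 is 360 degrees). In form: [[hand, [x, y, z], [ax, ay, az]], ...]. A call has 1 to 12 rows; each row shifts and turns the pose as measured when the row begins; what a row does not reach is not made up. A row lasts 1/10 s, in which the tool goes at most 50 mm and 8.59 degrees, less where a joint would pass 70% of its speed; a pose out of reach is approached as far as the arm can. A call with a number of a shift or a turn outside -1 to 1 is refused whole. A call with a gripper value outside its range is refused whole. The fingers move at their own pace and stop on an object; the grip force is fixed at half the most. Time passes only in rows, so rows that do not move let the fingers close. It gives the time, the measured TCP pose, the force and the opening at its end, in the units of the state.
- sensors.get_obs(): the state, without advancing time (a new reading comes with each control period).
- snapshot(name): name is "scene" or "top" or "wrist"; returns a dict with "color" (400x640x3 uint8, blue, green, red), "z_map" (400x640 float32, m along the optical axis (not along the pixel's ray), 0 where there is no reading), "mtx" (3x3 intrinsics, pixels), "k1" (the pictures are not rectified: a ray, as slopes to the right and down, at radius r is drawn at 1 + k1 r^2 times it, then the intrinsics apply), "xyz" and "attitude" of the camera in the world. Camera axes: x right, y down, z forward; pixel columns grow to the right and rows downward; lengths in m; the calibration is good to about 2 mm. A picture is of the moment at which its call begins.
- order.close_job(): hands the job in, once; it reports no verdict.
The state is a dict: "clock": time; "joint_pos": joint angles; "qvel": joint speeds; "tau": joint torques, N m; "tool_pos": TCP position; "orientation": TCP orientation; "force": force on the tool from outside, world axes, zero at the start; "moment": the same for the moment, N m; "opening": finger opening in m.
Only numpy, scipy, OpenCV 4.12 (cv2) and the standard library are available. Lean on these libraries where they do the work, as an engineer would, in place of code of your own. Each camera call takes 0.05 s, during which the arm holds its last target.

## Working session

There is one attempt and no reset: what is moved stays moved. The work goes in short steps, Python scripts to look and compute and a tool call to move; the robot and the scene stay as the last step left them, time stands still between calls to the robot, and variables do not carry over. Pictures are saved under pics/ and viewed, and the job is handed in when it is done.

Besides the shell and the picture viewer there is one more tool, called after ">>>" by a JSON object that holds its "fn" and its "kwargs". send_rows: Moves the arm, as the interface text tells. Its arguments: {"type":"object","properties":{"commands":{"type":"array","items":{"type":"array"}}},"required":["commands"]}

```bash
ls; mkdir -p pics; python3 - <<'E'
from plant import sensors, snapshot, order, ctrl
import cv2,numpy as np
print(sensors.get_obs())
for n in ["scene","top","wrist"]:
    s=snapshot(n); cv2.imwrite(f"pics/{n}0.png",s["color"]); print(n,s["mtx"],s["k1"],s["xyz"],s["attitude"])
print(ctrl.grasp_offset)
E
```

```text
pics
{'clock': 0.0, 'joint_pos': array([-5.06420321e+01,  2.05903012e+01,  6.32499752e-01, -2.07641457e-02,
       -7.01347332e+01, -1.65070224e+01]), 'qvel': array([ 0.05011019, -0.02202746,  0.1055955 ,  0.01648476, -0.05622905,
        0.07951075]), 'tau': array([ 7.97143207e-05, -5.82714200e+01,  2.93051541e+01,  6.99694142e+00,
        6.72103168e-03, -1.69092427e-04]), 'tool_pos': array([ 0.26188733, -0.62152963,  0.19402382]), 'orientation': array([-1.79992420e+02, -9.42675020e-02,  1.12843868e+02]), 'force': array([0.09758819, 0.28765305, 0.70228708]), 'moment': array([-0.00099399, -0.03745606, -0.06843147]), 'opening': 0.08791302550551743}
scene [[380.30687165   0.         324.57831841]
 [  0.         380.30687165 201.05872123]
 [  0.           0.           1.        ]] 0.007232007836943713 [ 1.27384706 -0.12360228  0.68615558] [-129.75546001   -0.80615169   73.67869345]
top [[425.45740069   0.         321.80982018]
 [  0.         425.45740069 200.42350557]
 [  0.           0.           1.        ]] -0.1014300237266008 [0.45050264 0.09297743 1.38598511] [-1.74728350e+02 -1.68261760e-01 -8.84373294e+01]
wrist [[297.08065238   0.         323.29228809]
 [  0.         297.08065238 204.18873782]
 [  0.           0.           1.        ]] 0.0024686634913866205 [ 0.18708527 -0.65301172  0.38346084] [ 1.62553348e+02 -8.70285242e-02  1.12867713e+02]
0.0188
```

View pics/top0.png

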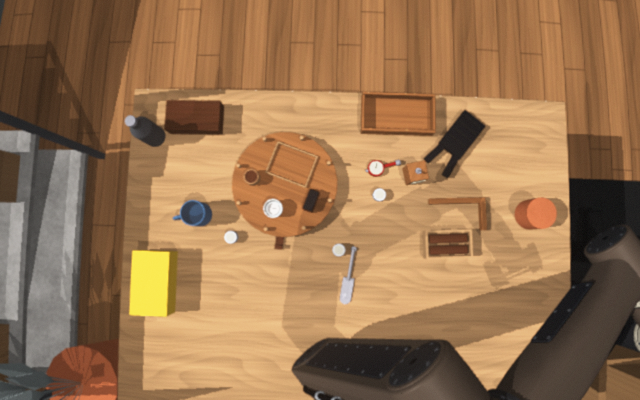

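View pics/scene0.png

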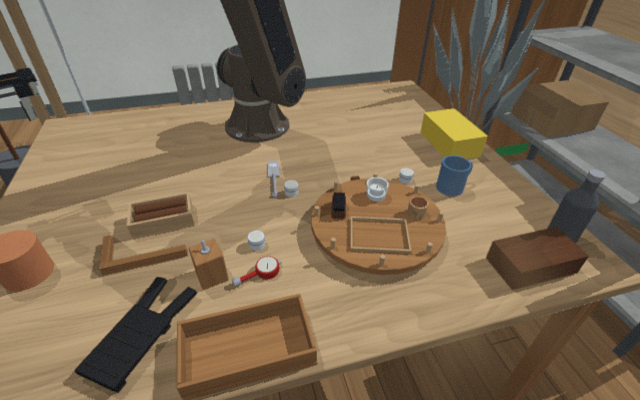

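View pics/wrist0.png

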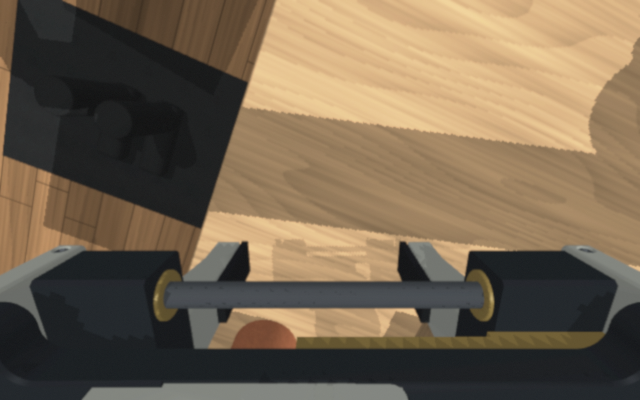

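The top view shows the carousel at about (285,185) with its tealight at (273,208) and tray at (293,165). Tins are at (231,237), (339,249) and (380,194). The box is at (449,243), the batten corner at (484,200), the gauge at (376,167) and the nightlight at (416,173).

```bash
cat > h.py <<'E'
from plant import sensors, snapshot, order, ctrl
import cv2,numpy as np
from scipy.spatial.transform import Rotation as Ro
def cloud(s):
    h,w=s["z_map"].shape
    u,v=np.meshgrid(np.arange(w),np.arange(h))
    p=np.stack([u,v],-1).reshape(-1,1,2).astype(np.float64)
    n=cv2.undistortPoints(p,s["mtx"],np.array([s["k1"],0,0,0,0.]),).reshape(h,w,2)
    z=s["z_map"].astype(float)
    c=np.dstack([n*z[...,None],z])
    R=Ro.from_euler("xyz",s["attitude"],degrees=True).as_matrix()
    return c@R.T+s["xyz"]
def proj(s,P):
    R=Ro.from_euler("xyz",s["attitude"],degrees=True).as_matrix()
    c=(np.atleast_2d(P)-s["xyz"])@R
    n=c[:,:2]/c[:,2:]
    n=n*(1+s["k1"]*(n**2).sum(1,keepdims=True))
    return n*s["mtx"][0,0]+s["mtx"][:2,2]
def ortho(s,x0,x1,y0,y1,res,zc):
    # resample colour onto plane z=zc; up=+x,left=+y
    xs=np.arange(x1,x0,-res); ys=np.arange(y1,y0,-res)
    X,Y=np.meshgrid(xs,ys,indexing="ij")
    P=np.stack([X,Y,np.full_like(X,zc)],-1).reshape(-1,3)
    q=proj(s,P).reshape(X.shape+(2,)).astype(np.float32)
    return cv2.remap(s["color"],q[...,0],q[...,1],cv2.INTER_CUBIC)
E
python3 - <<'E'
from h import *
s=snapshot("top"); P=cloud(s)
np.save("top0.npy",P)
for (u,v) in [(231,237),(339,249),(380,194),(273,208),(250,176),(293,165),(279,240),(376,167),(416,173),(449,243),(457,201),(484,213),(195,213),(346,290),(200,330),(347,265)]:
    print((u,v),np.round(P[v,u],4))
o=ortho(s,0.2,0.95,-0.45,0.55,0.00133,0.0)
cv2.imwrite("pics/o0.png",o); print(o.shape)
z=P[...,2]; zi=np.clip(z/0.12*255,0,255).astype(np.uint8); cv2.imwrite("pics/z0.png",cv2.applyColorMap(zi,cv2.COLORMAP_JET))
E
```

```text
(231, 237) [0.4505 0.379  0.0294]
(339, 249) [0.4224 0.0335 0.0264]
(380, 194) [ 0.6017 -0.0941  0.0285]
(273, 208) [0.5443 0.2433 0.0691]
(250, 176) [0.6412 0.3177 0.0795]
(293, 165) [0.6858 0.1877 0.0419]
(279, 240) [0.4456 0.2271 0.0085]
(376, 167) [ 0.6895 -0.0801  0.0269]
(416, 173) [ 0.665  -0.1989  0.0805]
(449, 243) [ 0.4498 -0.3263  0.006 ]
(457, 201) [ 0.5865 -0.3472  0.0236]
(484, 213) [ 0.5493 -0.4354  0.0284]
(195, 213) [0.5253 0.5079 0.0013]
(346, 290) [0.2911 0.0068 0.0045]
(200, 330) [0.1468 0.4747 0.0015]
(347, 265) [ 0.3706  0.0048 -0.0056]
(564, 752, 3)
```

View pics/o0.png

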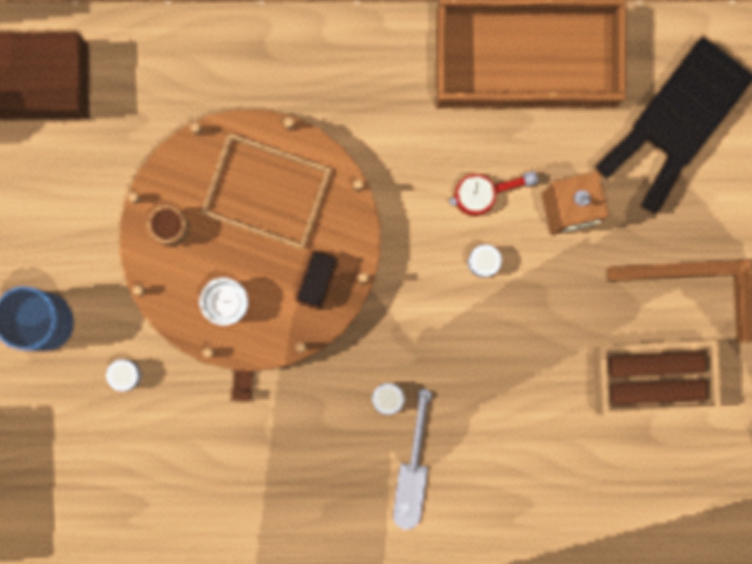

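View pics/z0.png

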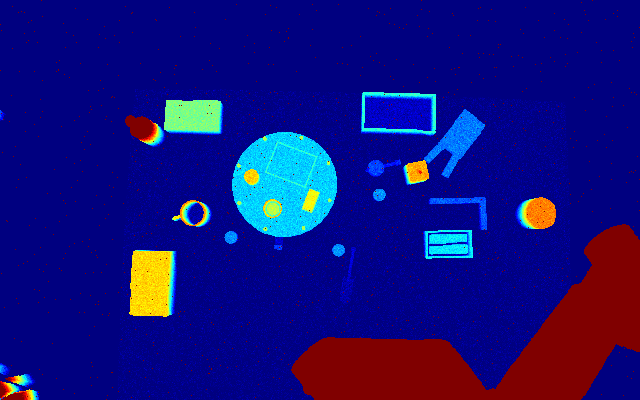

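```bash
cat >> h.py <<'E'
def plane(s,uv,zc):
    uv=np.asarray(uv,float).reshape(-1,1,2)
    n=cv2.undistortPoints(uv,s["mtx"],np.array([s["k1"],0,0,0,0.])).reshape(-1,2)
    R=Ro.from_euler("xyz",s["attitude"],degrees=True).as_matrix()
    d=np.c_[n,np.ones(len(n))]@R.T
    t=(zc-s["xyz"][2])/d[:,2]
    return (s["xyz"]+d*t[:,None])[:,:2]
def blob(s,P,x,y,r,zlo,zhi,zc):
    """region of depth between zlo,zhi near x,y -> uv, xy on plane zc"""
    m=(np.hypot(P[...,0]-x,P[...,1]-y)<r)&(P[...,2]>zlo)&(P[...,2]<zhi)
    v,u=np.nonzero(m)
    return plane(s,np.c_[u,v],zc),m
def circ(s,xyg,r,zc,rs=0.006):
    """refine a circle of radius r at height zc by max gradient around"""
    g=cv2.GaussianBlur(cv2.cvtColor(s["color"],cv2.COLOR_BGR2GRAY).astype(np.float32),(0,0),0.8)
    a=np.linspace(0,2*np.pi,90,endpoint=False)
    def sc(c,rr):
        vals=[]
        for k in(-.002,.002):
            X=np.c_[c[0]+(rr+k)*np.cos(a),c[1]+(rr+k)*np.sin(a),np.full(90,zc)]
            q=proj(s,X).astype(np.float32)
            vals.append(cv2.remap(g,q[:,:1],q[:,1:],cv2.INTER_LINEAR)[:,0])
        return np.abs(vals[1]-vals[0]).clip(0,60).mean()
    best=max(((sc((xyg[0]+i,xyg[1]+j),r),xyg[0]+i,xyg[1]+j) for i in np.arange(-rs,rs+1e-9,.001) for j in np.arange(-rs,rs+1e-9,.001)))
    return best
E
python3 - <<'E'
from h import *
s=snapshot("top"); P=cloud(s)
def mc(x,y,r,lo,hi,zc):
    q,m=blob(s,P,x,y,r,lo,hi,zc); (c,rad)=cv2.minEnclosingCircle(q.astype(np.float32)*1000) ; return q.mean(0),np.array(c)/1000,rad,len(q)
for n,a in dict(t0=(.45,.379,.04,.015,.05,.032),t1=(.4224,.0335,.04,.015,.05,.032),t2=(.6017,-.0941,.04,.015,.05,.032),disc=(.62,.222,.2,.03,.06,.04),tea=(.544,.243,.04,.066,.1,.082),pot=(.641,.318,.035,.066,.1,.08),point=(.4456,.227,.03,.012,.03,.022)).items():
    print(n,*mc(*a))
print('disc circ',circ(s,(.62,.222),.17,.04,.008))
print('tins',circ(s,(.45,.379),.02,.032),circ(s,(.4224,.0335),.02,.032),circ(s,(.6017,-.0941),.02,.032))
print('tea',circ(s,(.544,.243),.029,.082))
for n,(x,y,r,lo,hi,zc) in dict(box=(.45,-.326,.11,.03,.07,.045),led1=(.59,-.36,.12,.013,.04,.025),tray=(.686,.188,.09,.0,.1,.05)).items():
    q,m=blob(s,P,x,y,r,lo,hi,zc); b=cv2.minAreaRect(q.astype(np.float32)*1000); print(n,b,len(q))
E
cat > crop.py <<'E'
from h import *
import sys
x0,x1,y0,y1,zc,name=sys.argv[1:7]
s=snapshot(sys.argv[7] if len(sys.argv)>7 else "top")
o=ortho(s,float(x0),float(x1),float(y0),float(y1),.001,float(zc))
for i,x in enumerate(np.arange(float(x1),float(x0),-.05)): cv2.putText(o,f"{x:.2f}",(0,int(i*50)+4),0,.3,(255,0,0)); cv2.line(o,(0,i*50),(o.shape[1],i*50),(255,255,255),1) if 0 else None
o=cv2.resize(o,None,fx=1.5,fy=1.5) if max(o.shape)<400 else o
cv2.imwrite(name,o)
E
python3 crop.py .4 .65 -.5 -.2 .045 pics/box0.png; python3 crop.py .42 .82 .02 .42 .066 pics/car0.png
```

```text
t0 [0.45087335 0.37915312] [0.45032111 0.37955988] 21.384492874145508 137
t1 [0.42022208 0.0367026 ] [0.4199039  0.03666641] 20.031850814819336 129
t2 [ 0.60001848 -0.08981348] [ 0.59971954 -0.089852  ] 20.531539916992188 126
disc [0.62754195 0.21330426] [0.62601465 0.21537889] 169.5101776123047 7894
tea [0.54337501 0.24565618] [0.54310858 0.24464803] 28.961219787597656 158
pot [0.63990778 0.31430765] [0.63958075 0.31382355] 24.21381187438965 181
point [0.42464214 0.22920448] [0.43039813 0.22829146] 16.533897399902344 40
disc circ (np.float32(12.068208), np.float64(0.628), np.float64(0.216))
tins (np.float32(38.502934), np.float64(0.451), np.float64(0.382)) (np.float32(34.24896), np.float64(0.4204), np.float64(0.035500000000000004)) (np.float32(36.493713), np.float64(0.6007), np.float64(-0.0911))
tea (np.float32(40.940285), np.float64(0.544), np.float64(0.244))
box ((447.69744873046875, -312.4459533691406), (87.8376693725586, 152.88893127441406), 2.4279284477233887) 1048
led1 ((585.5524291992188, -348.7843933105469), (235.57696533203125, 174.11793518066406), 28.26487159729004) 643
tray ((685.152587890625, 187.29803466796875), (177.6312255859375, 176.14035034179688), 46.85919189453125) 2437
```

View pics/box0.png

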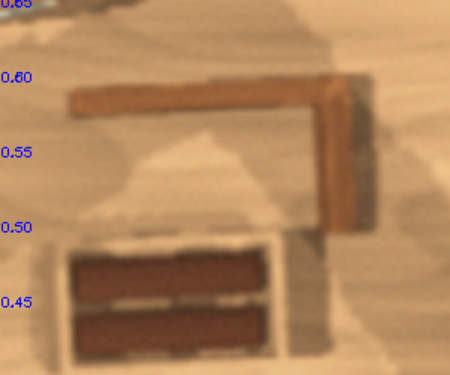

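View pics/car0.png

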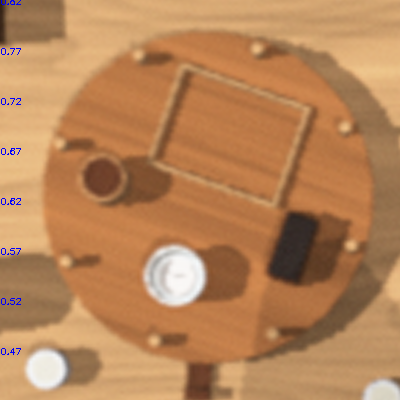

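```bash
python3 - <<'E'
from h import *
s=snapshot("top"); P=cloud(s)
# ledge: depth mask 
q,m=blob(s,P,.55,-.36,.16,.012,.04,.025)
q=q[(q[:,0]>.5)]
a=q[(q[:,1]>-.40)&(q[:,0]>.56)]; b=q[(q[:,1]<-.40)&(q[:,0]<.57)]
from numpy.linalg import svd
for n,k in (('A',a),('B',b)):
    c=k.mean(0); d=svd(k-c)[2][0]; print(n,c,np.degrees(np.arctan2(d[1],d[0])),cv2.minAreaRect(k.astype(np.float32)*1000),len(k))
q,_=blob(s,P,.45,-.326,.11,.03,.07,.045)
r=cv2.minAreaRect(q.astype(np.float32)*1000);print('box',r,cv2.boxPoints(r))
q,_=blob(s,P,.525,.5,.07,.07,.12,.09); print('mug',cv2.minEnclosingCircle(q.astype(np.float32)*1000),q.mean(0))
q,_=blob(s,P,.665,-.2,.06,.06,.1,.085); print('nl',cv2.minAreaRect(q.astype(np.float32)*1000))
# pointer colour
hsv=cv2.cvtColor(s["color"],cv2.COLOR_BGR2HSV)
u,v=np.meshgrid(np.arange(640),np.arange(400)); X=plane(s,np.c_[u.ravel(),v.ravel()],.022).reshape(400,640,2)
mk=(hsv[...,2]<110)&(np.hypot(X[...,0]-.43,X[...,1]-.226)<.035)
pp=X[mk];print('pointer',pp.mean(0),pp.min(0),pp.max(0),len(pp))
E
python3 crop.py .36 .5 .16 .30 .022 pics/pt.png
```

```text
A [ 0.61771503 -0.32185535] -173.83232818940257 ((643.3797607421875, -324.0987243652344), (128.27694702148438, 142.85499572753906), 1.5555192232131958) 364
B [ 0.53505113 -0.4325418 ] -176.40001356076633 ((534.882568359375, -432.36846923828125), (69.8026351928711, 25.11426544189453), 5.671402931213379) 152
box ((447.69744873046875, -312.4459533691406), (87.8376693725586, 152.88893127441406), 2.4279284477233887) [[ 400.57965 -237.93063]
 [ 407.05646 -390.68228]
 [ 494.81525 -386.96127]
 [ 488.33844 -234.20963]]
mug ((516.936279296875, 498.5849914550781), 52.955604553222656) [0.52117177 0.49527135]
nl ((669.2578125, -201.50711059570312), (63.17912673950195, 65.26676940917969), 13.120138168334961)
pointer [0.43703863 0.22489181] [0.42352037 0.21317722] [0.45236905 0.23503508] 50
```

View pics/pt.png

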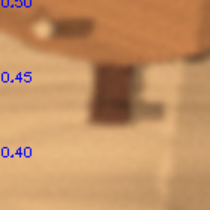

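Next I push the box home. Its yaw of about 2.4° is close to the ledge's, so I approach from behind it with the fingers shut.

>>> {"fn": "send_rows", "kwargs": {"commands": [[1,[0.054,0.154,0],[0,0,-0.007]],[1,[0.054,0.154,0],[0,0,-0.007]],[1,[0.054,0.154,0],[0,0,-0.007]],[1,[0.054,0.154,0],[0,0,-0.007]],[1,[0.054,0.154,0],[0,0,-0.007]],[1,[0.054,0.154,0],[0,0,-0.007]],[1,[0.054,0.154,0],[0,0,-0.007]],[1,[0.054,0.154,0],[0,0,-0.007]],[1,[0,0,-0.1],[0,0,0]],[1,[0,0,0],[0,0,0]]]}}

```text
clock: 1.45
tool_pos: [0.3723, -0.303, 0.1693]
orientation: [179.8, 0.0, 91.8]
force: [-1.2, -0.4, -0.6]
opening: 0.0128
```

>>> {"fn": "send_rows", "kwargs": {"commands": [[1,[0,-0.044,-0.16],[0,0,0]],[1,[0,0,-0.16],[0,0,0.001]],[1,[0,0,-0.16],[0,0,0]],[1,[0,0,-0.09],[0,0,0]],[1,[0,0,0],[0,0,0]]]}}

```text
clock: 1.95
tool_pos: [0.3756, -0.3186, 0.0289]
orientation: [179.3, 0.3, 92.2]
force: [-0.3, -0.7, 0.8]
opening: 0.0004
```

```bash
python3 - <<'E'
from h import *
s=snapshot("scene"); cv2.imwrite("pics/s1.png",s["color"]); print(sensors.get_obs()["tool_pos"])
s=snapshot("wrist"); cv2.imwrite("pics/w1.png",s["color"])
E
```

```text
[ 0.37649456 -0.3190196   0.03028128]
```

View pics/s1.png

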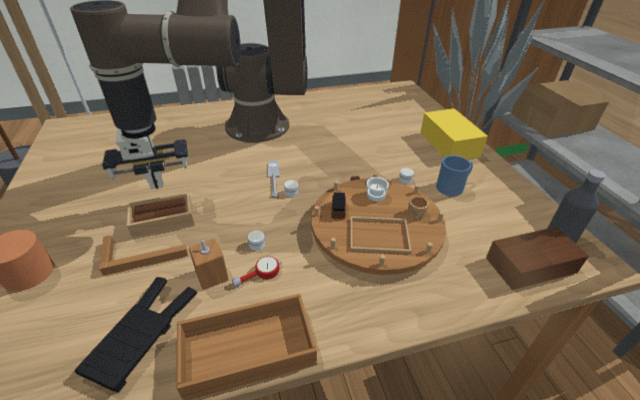

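View pics/w1.png

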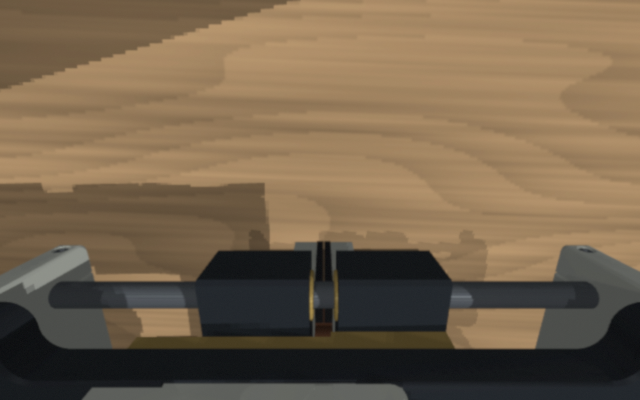

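>>> {"fn": "send_rows", "kwargs": {"commands": [[1,[0.03,0.001,-0.01],[0,0,0]],[1,[0.03,0.001,-0.01],[0,0,0]],[1,[0.03,0.001,0],[0,0,0]],[1,[0.03,0.001,0],[0,0,0]],[1,[0.03,0.001,0],[0,0,0]],[1,[0.03,0.001,0],[0,0,0]],[1,[0.03,0.001,0],[0,0,0]],[1,[0.03,0.001,0],[0,0,0]],[1,[0.03,0.001,0],[0,0,0]],[1,[0.03,0.001,0],[0,0,0]]]}}

```text
clock: 3.05
tool_pos: [0.4636, -0.3185, 0.0324]
orientation: [178.5, 0.7, 92.3]
force: [-0.3, 0.0, 0.4]
opening: 0.0007
```

```bash
cat > bx.py <<'E'
from h import *
import sys
s=snapshot("scene"); cv2.imwrite("pics/%s.png"%sys.argv[1],cv2.resize(s["color"][100:330,20:340],None,fx=2.4,fy=2.4,interpolation=cv2.INTER_CUBIC))
o=sensors.get_obs(); print(o["tool_pos"],o["orientation"],o["force"],o["qvel"])
E
python3 bx.py b1
```

```text
[ 0.46491566 -0.31870607  0.03253101] [178.47725331   0.73168221  92.30271925] [ 1.60755741 -0.68995009  1.07272736] [-0.20744765 -0.60741329 -1.15788154 -0.14963623  0.55793515  0.61596323]
```

View pics/b1.png

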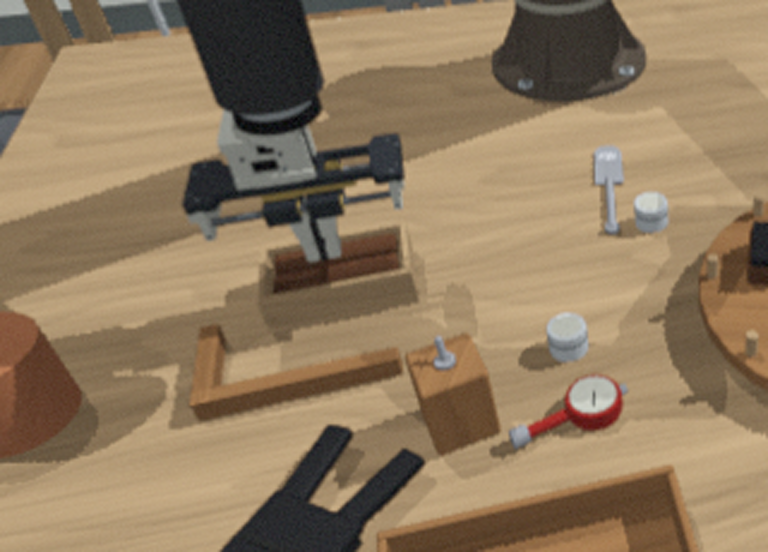

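```bash
python3 - <<'E'
from h import *
s=snapshot("scene");P=cloud(s)
T=proj(s,[[.4649,-.3187,.0325]]);print('tcp px',T)
q,m=blob(s,P,.47,-.31,.14,.03,.055,.045)
from collections import Counter
r=cv2.minAreaRect(P[m][:,:2].astype(np.float32)*1000);print(r,m.sum())
for c in [(.403,-.237,.045),(.41,-.388,.045),(.494,-.384,.045),(.488,-.236,.045)]: print(c,proj(s,[c]))
im=s["color"].copy()
for c in [(.403,-.237,.045),(.41,-.388,.045),(.494,-.384,.045),(.488,-.236,.045)]:
    p=proj(s,[c])[0]; cv2.circle(im,tuple(int(round(a)) for a in p),1,(0,255,0),-1)
p=T[0];cv2.circle(im,tuple(int(round(a)) for a in p),1,(0,0,255),-1)
cv2.imwrite("pics/b2.png",cv2.resize(im[150:260,80:280],None,fx=4,fy=4,interpolation=cv2.INTER_CUBIC))
E
```

```text
tcp px [[158.0357466  215.42964488]]
((449.5529479980469, -313.7237854003906), (96.79108428955078, 150.49847412109375), 2.128849744796753) 1411
(0.403, -0.237, 0.045) [[189.91746509 191.75082238]]
(0.41, -0.388, 0.045) [[129.19118601 202.92499237]]
(0.494, -0.384, 0.045) [[127.62763683 224.11446378]]
(0.488, -0.236, 0.045) [[191.03219254 211.8143198 ]]
```

View pics/b2.png

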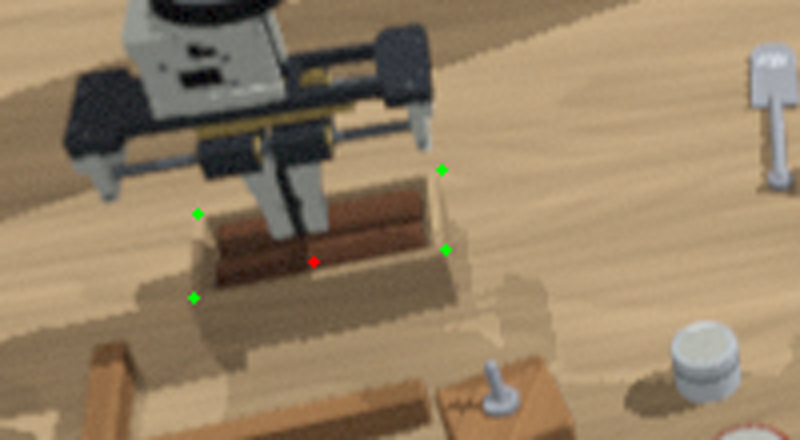

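```bash
python3 - <<'E'
from h import *
s=snapshot("scene");P=cloud(s)
for v in range(190,216,2): print(v,[np.round(P[v,u],3).tolist() for u in (148,153,158)])
print(proj(s,[[.3765,-.319,.0303]]))
E
```

```text
190 [[0.463, -0.321, 0.114], [0.5, -0.302, 0.137], [0.5, -0.292, 0.136]]
192 [[0.47, -0.321, 0.113], [0.475, -0.309, 0.114], [0.476, -0.298, 0.112]]
194 [[0.475, -0.321, 0.11], [0.474, -0.311, 0.107], [0.472, -0.301, 0.104]]
196 [[0.475, -0.323, 0.105], [0.476, -0.312, 0.104], [0.473, -0.302, 0.099]]
198 [[0.477, -0.324, 0.1], [0.472, -0.314, 0.095], [0.476, -0.303, 0.095]]
200 [[0.473, -0.326, 0.092], [0.475, -0.315, 0.091], [0.476, -0.304, 0.089]]
202 [[0.476, -0.327, 0.088], [0.474, -0.317, 0.084], [0.476, -0.306, 0.083]]
204 [[0.476, -0.329, 0.082], [0.474, -0.319, 0.078], [0.478, -0.307, 0.078]]
206 [[0.474, -0.331, 0.075], [0.474, -0.32, 0.072], [0.476, -0.309, 0.071]]
208 [[0.477, -0.332, 0.07], [0.476, -0.321, 0.067], [0.443, -0.318, 0.039]]
210 [[0.447, -0.341, 0.041], [0.446, -0.33, 0.037], [0.449, -0.318, 0.037]]
212 [[0.448, -0.343, 0.035], [0.457, -0.329, 0.04], [0.46, -0.317, 0.04]]
214 [[0.464, -0.34, 0.042], [0.467, -0.328, 0.042], [0.471, -0.316, 0.042]]
[[159.45761425 195.09284213]]
```

The picture shows the box still at x≈0.45. The visible fingertip sits at z≈0.066 while the reported TCP z is 0.032, so the fingers passed over the box. I'll back off and find the bench by gentle contact.

>>> {"fn": "send_rows", "kwargs": {"commands": [[1,[-0.1,0,0],[0.002,0,0]],[1,[-0.1,0,0],[0.002,0,0]],[1,[-0.1,0,0],[0,0,0]],[1,[-0.06,0,0],[0,0,0]],[1,[0,0,-0.03],[0,0,0]],[1,[0,0,-0.02],[0,0,0]],[1,[0,0,0],[0,0,0]],[1,[0,0,0],[0,0,0]]]}}

```text
clock: 4.0
tool_pos: [0.3704, -0.3182, 0.0186]
orientation: [178.5, -0.8, 92.3]
force: [-0.2, 0.0, -0.3]
opening: 0.0003
```

```bash
cat > tip.py <<'E'
from h import *
o=sensors.get_obs(); t=o["tool_pos"]; print(t,o["orientation"],o["force"],o["joint_pos"])
s=snapshot("scene");P=cloud(s)
m=(np.abs(P[...,0]-t[0])<.025)&(np.abs(P[...,1]-t[1])<.03)&(P[...,2]>t[2]-.03)&(P[...,2]>.055)&(P[...,2]<t[2]+.12)
v,u=np.nonzero(m); 
if len(v):
    b=v.max(); print("tip rows",[ (int(k),np.round(np.median(P[k][m[k]],0),3).tolist()) for k in range(b-4,b+1) if m[k].any()])
E
python3 tip.py
```

```text
[ 0.37042189 -0.31816943  0.01863832] [178.47059121  -0.78382471  92.31659486] [-0.17406501  0.00980802 -0.3484546 ] [-18.71007741  14.02013549 -35.00152037  -1.9980806  -39.84885097
 -67.46234367]
tip rows [(185, [0.38, -0.319, 0.067]), (186, [0.382, -0.317, 0.065]), (187, [0.382, -0.318, 0.062]), (188, [0.382, -0.32, 0.059]), (189, [0.383, -0.327, 0.057])]
```

>>> {"fn": "send_rows", "kwargs": {"commands": [[1,[0,0,-0.02],[0.002,0,0]],[1,[0,0,-0.02],[0.002,0.001,0]],[1,[0,0,-0.02],[0,0.001,0]],[1,[0,0,0],[0,0,0]]]}}

```text
clock: 4.45
tool_pos: [0.3719, -0.3182, 0.0022]
orientation: [179.2, -2.4, 92.3]
force: [-0.6, 0.3, -0.1]
opening: 0.0006
```

```bash
python3 tip.py; python3 bx.py b3
```

```text
[ 0.37186903 -0.31824633  0.00215545] [179.1744582   -2.38454717  92.34738458] [-0.56758059  0.30403041 -0.06943959] [-19.81530112  16.55172853 -33.55162247  -3.91386849 -40.09734694
 -64.85568055]
tip rows [(187, [0.383, -0.32, 0.063]), (188, [0.384, -0.32, 0.06]), (189, [0.384, -0.326, 0.058]), (190, [0.385, -0.332, 0.057]), (191, [0.387, -0.331, 0.055])]
[ 0.37194507 -0.318257    0.00270093] [179.13168637  -2.36190711  92.36120745] [-0.24437323 -0.12944528  0.61779858] [ 0.06394743 -0.77031911 -0.12935641  0.0461512  -0.0377188  -0.10199384]
```

View pics/b3.png

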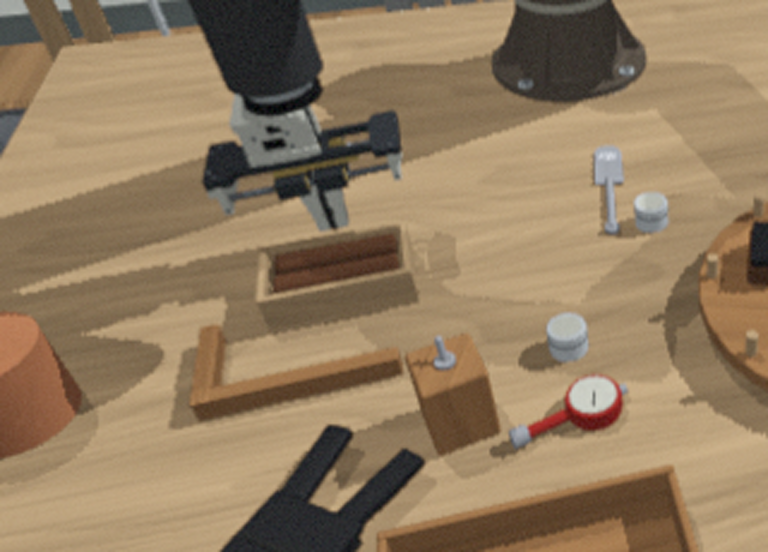

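>>> {"fn": "send_rows", "kwargs": {"commands": [[1,[0,0,-0.02],[-0.004,0.001,0]],[1,[0,0,-0.02],[-0.002,0.001,0]],[1,[0,0,-0.02],[0,0,0]],[1,[0,0,0],[0,0,0]]]}}

```text
clock: 4.95
tool_pos: [0.3724, -0.3185, -0.0122]
orientation: [179.9, -0.1, 92.4]
force: [-0.5, -0.2, -0.6]
opening: 0.0007
```

>>> {"fn": "send_rows", "kwargs": {"commands": [[1,[0,0,-0.01],[0,0,0]],[1,[0,0,-0.01],[0,0,0]],[1,[0,0,0],[0,0,0]]]}}

```text
clock: 5.25
tool_pos: [0.3727, -0.3188, -0.0172]
orientation: [179.8, -0.2, 92.3]
force: [0.4, -0.3, 0.2]
opening: 0.0006
```

>>> {"fn": "send_rows", "kwargs": {"commands": [[1,[0,0,-0.01],[0,0,0]],[1,[0,0,-0.01],[0,0,0]],[1,[0,0,0],[0,0,0]]]}}

```text
clock: 5.55
tool_pos: [0.3728, -0.3191, -0.0224]
orientation: [179.8, -0.2, 92.3]
force: [-1.0, 0.7, -0.3]
opening: 0.0004
```

>>> {"fn": "send_rows", "kwargs": {"commands": [[1,[0,0,-0.008],[0,0,0]],[1,[0,0,-0.008],[0,0,0]],[1,[0,0,0],[0,0,0]]]}}

```text
clock: 5.85
tool_pos: [0.3729, -0.3191, -0.0268]
orientation: [179.8, -0.1, 92.3]
force: [0.2, 0.2, -0.5]
opening: 0.0003
```

>>> {"fn": "send_rows", "kwargs": {"commands": [[1,[0,0,-0.008],[0,0,0]],[1,[0,0,-0.008],[0,0,0]],[1,[0,0,0],[0,0,0]]]}}

```text
clock: 6.15
tool_pos: [0.3729, -0.3191, -0.0311]
orientation: [179.8, -0.2, 92.3]
force: [-0.9, 0.6, 0.3]
opening: 0.0001
```

```bash
python3 - <<'E'
from h import *
o=sensors.get_obs();print(o)
s=snapshot("scene");P=cloud(s);im=s["color"].copy()
for z,c in ((o["tool_pos"][2],(0,0,255)),(0,(0,255,0)),(.02,(255,0,0))):
    p=proj(s,[[*o["tool_pos"][:2],z]])[0]; print(p); cv2.circle(im,tuple(int(round(a)) for a in p),1,c,-1)
cv2.imwrite("pics/b4.png",cv2.resize(im[150:260,80:280],None,fx=4,fy=4,interpolation=cv2.INTER_CUBIC))
E
```

```text
{'clock': 6.15, 'joint_pos': array([-17.74179702,  19.22837991, -37.50463759,  -0.38749823,
       -33.12719   , -69.61865639]), 'qvel': array([ 0.00287908, -0.03248228,  0.07201621,  0.15842343, -0.10056023,
       -0.01375392]), 'tau': array([ 8.29814351e-03, -4.40947831e+01,  1.70358628e+01,  4.07369614e+00,
        1.79258018e-02,  1.18463642e-03]), 'tool_pos': array([ 0.37285221, -0.31907547, -0.03113666]), 'orientation': array([ 1.79795496e+02, -1.50774807e-01,  9.23155596e+01]), 'force': array([-0.89245303,  0.60976678,  0.28447548]), 'moment': array([-0.07454865,  0.02638027, -0.0242069 ]), 'opening': 0.00013698281400229234}
[165.20863973 211.22909152]
[162.35875252 202.80058083]
[160.47003994 197.21682269]
```

View pics/b4.png

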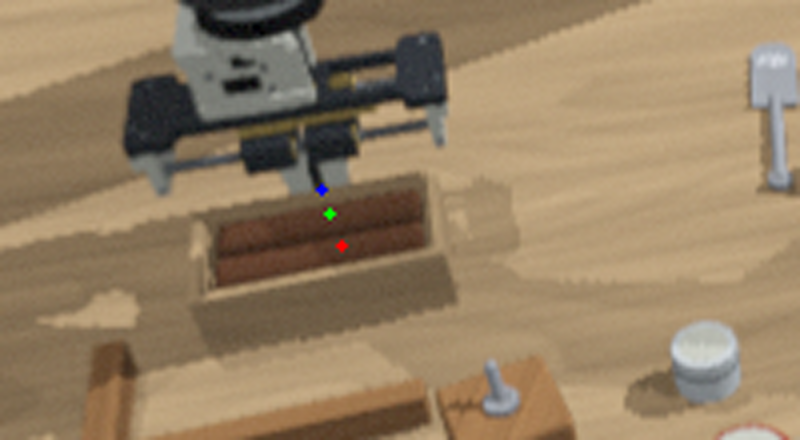

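>>> {"fn": "send_rows", "kwargs": {"commands": [[1,[0,0,-0.006],[0,0,0]],[1,[0,0,0],[0,0,0]]]}}

```text
clock: 6.4
tool_pos: [0.3733, -0.3193, -0.031]
orientation: [179.8, -0.1, 92.4]
force: [-0.0, 0.3, 1.1]
opening: 0.0006
```

>>> {"fn": "send_rows", "kwargs": {"commands": [[1,[0,0,-0.006],[0,0,0]],[1,[0,0,0],[0,0,0]]]}}

```text
clock: 6.6
tool_pos: [0.3738, -0.3194, -0.031]
orientation: [179.7, -0.1, 92.4]
force: [0.5, -0.4, -0.0]
opening: 0.0005
```

>>> {"fn": "send_rows", "kwargs": {"commands": [[1,[0,0,0.04],[0,0,0]],[1,[0,0,0.02],[0,0,0]],[1,[0.02,0.001,0],[0,0,0]],[1,[0.03,0.001,0],[0,0,0]],[1,[0.03,0.001,0],[0,0,0]],[1,[0.03,0.001,0],[0,0,0]],[1,[0.03,0.001,0],[0,0,0]],[1,[0.03,0.001,0],[0,0,0]],[1,[0.03,0.001,0],[0,0,0]],[1,[0.03,0.001,0],[0,0,0]]]}}

```text
clock: 7.6
tool_pos: [0.4328, -0.3166, -0.016]
orientation: [-180.0, -0.2, 92.4]
force: [-2.3, -0.4, 2.1]
opening: 0.0002
```

```bash
python3 bx.py b5
```

```text
[ 0.43457329 -0.31690799 -0.01585131] [ 1.79945139e+02 -1.39041622e-01  9.24024048e+01] [ 0.16892831 -0.12046153 -0.84423547] [-0.06893284 -0.57899964 -0.76699792  0.09103213  1.29136878  0.56752336]
```

View pics/b5.png

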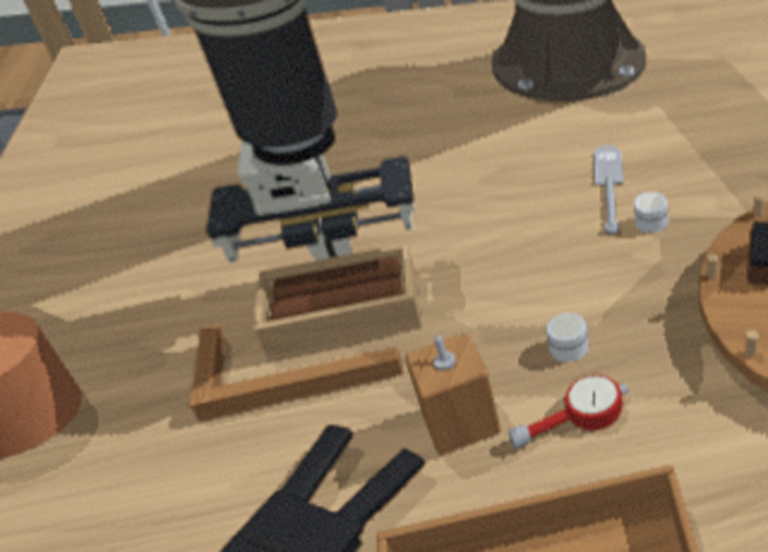

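>>> {"fn": "send_rows", "kwargs": {"commands": [[1,[0.03,0.001,0],[0,0,0]],[1,[0.03,0.001,0],[0,0,0]],[1,[0.03,0.001,0],[0,0,0]],[1,[0.02,0.001,0],[0,0,0]],[1,[0.012,0,0],[0,0,0]],[1,[0.012,0,0],[0,0,0]]]}}

```text
clock: 8.25
tool_pos: [0.4707, -0.3156, -0.0162]
orientation: [180.0, -0.2, 92.4]
force: [-2.9, 0.2, 1.0]
opening: 0.0006
```

```bash
python3 bx.py b6
```

```text
[ 0.47138815 -0.31567732 -0.0161199 ] [ 1.79957931e+02 -1.46950193e-01  9.24144235e+01] [ 0.45516218  0.12985501 -0.80536305] [-0.06103551 -0.27499539 -0.52400094 -0.14702252  0.8468769   0.14601952]
```

View pics/b6.png

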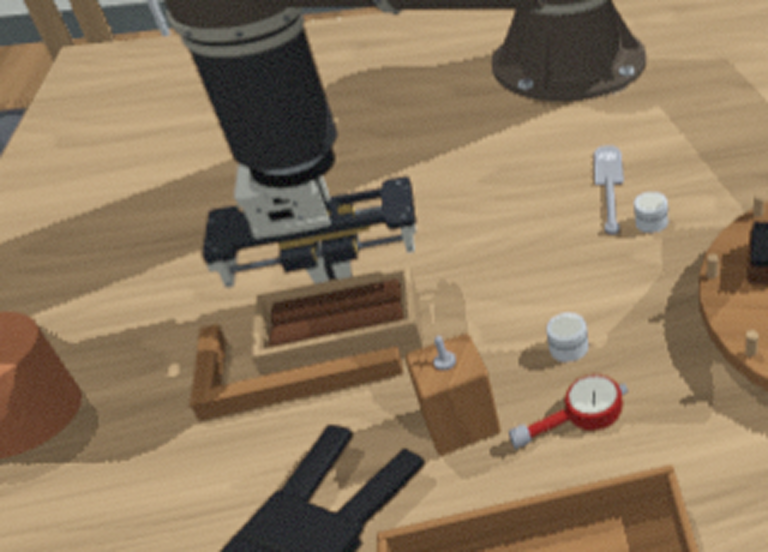

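>>> {"fn": "send_rows", "kwargs": {"commands": [[1,[0.012,0,0],[0,0,0]],[1,[0.012,0,0],[0,0,0]],[1,[0.01,0,0],[0,0,0]],[1,[0.01,0,0],[0,0,0]]]}}

```text
clock: 8.7
tool_pos: [0.4764, -0.3153, -0.0167]
orientation: [-179.4, -0.3, 92.3]
force: [-9.3, -0.9, 6.9]
opening: 0.0004
```

>>> {"fn": "send_rows", "kwargs": {"commands": [[1,[0.01,0,0],[0,0,0]],[1,[0.01,0,0],[0,0,0]],[1,[0.01,0,0],[0,0,0]]]}}

```text
clock: 9.0
tool_pos: [0.4756, -0.3151, -0.0172]
orientation: [-178.7, -0.5, 92.2]
force: [-9.9, -0.1, 6.7]
opening: 0.0007
```

>>> {"fn": "send_rows", "kwargs": {"commands": [[1,[-0.06,0,0],[-0.001,-0.003,0]],[1,[0,0,0.16],[0,0,0]],[1,[0,0,0.16],[0,0,0]],[1,[0,0,0.08],[0,0,0]],[1,[0.07,0.12,0],[0,0,0]],[1,[0.07,0.12,0],[0,0,0]],[1,[0.07,0.12,0],[0,0,0]],[1,[0.06,0.1,0],[0,0,0]],[1,[0,0,0],[0,0,0]],[1,[0,0,0],[0,0,0]]]}}

```text
clock: 10.0
tool_pos: [0.5376, -0.1967, 0.0904]
orientation: [179.3, 0.1, 92.1]
force: [-0.3, -0.8, -1.1]
opening: 0.0004
```

```bash
python3 bx.py b7; python3 - <<'E'
from h import *
s=snapshot("top"); P=cloud(s); cv2.imwrite("pics/t7.png",s["color"])
E
```

```text
[ 0.53755427 -0.19701617  0.09042196] [1.79255578e+02 8.32836406e-02 9.21136055e+01] [ 0.33365199 -0.13771485  0.4190255 ] [-1.07036195 -0.1409065  -0.31162165  0.07116992 -0.19899184  0.21412207]
```

View pics/b7.png

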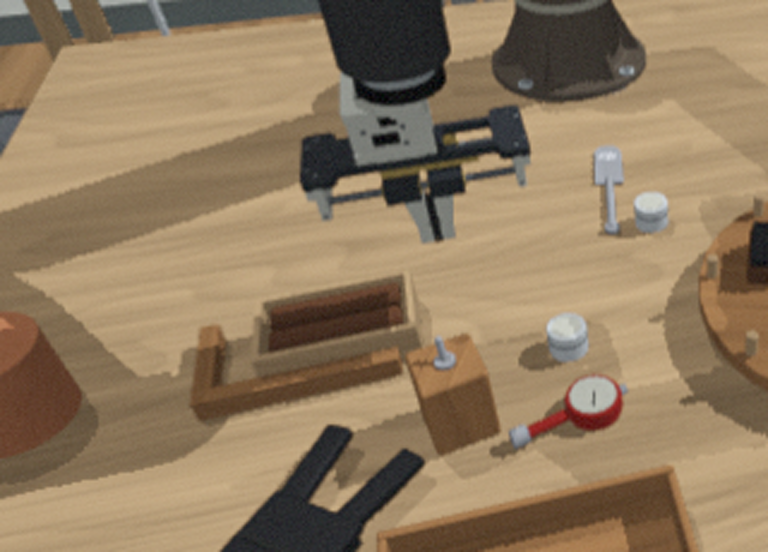

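View pics/t7.png

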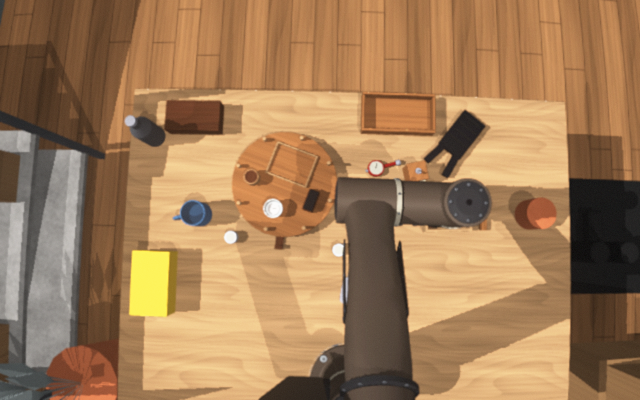

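>>> {"fn": "send_rows", "kwargs": {"commands": [[1,[-0.03,0,-0.13],[0,0.002,0]],[1,[0,0,-0.13],[0,0,0]],[1,[0,0,-0.12],[0,0,0]],[1,[0,0,0],[0,0,0]],[1,[0,0,0],[0,0,0]]]}}

```text
clock: 10.6
tool_pos: [0.5294, -0.2018, -0.0049]
orientation: [179.7, 0.1, 91.8]
force: [0.0, -0.5, 0.4]
opening: 0.0004
```

>>> {"fn": "send_rows", "kwargs": {"commands": [[1,[0.001,-0.02,-0.01],[0,0,0]],[1,[0.001,-0.03,0],[0,0,0]],[1,[0.001,-0.03,0],[0,0,0]],[1,[0.001,-0.03,0],[0,0,0]],[1,[0.001,-0.03,0],[0,0,0]],[1,[0.001,-0.02,0],[0,0,0]],[1,[0,-0.012,0],[0,0,0]]]}}

```text
clock: 11.3
tool_pos: [0.5336, -0.2495, -0.0023]
orientation: [179.3, 0.1, 91.7]
force: [0.7, 2.1, -0.6]
opening: 0.0004
```

```bash
python3 bx.py b8
```

```text
[ 0.53369761 -0.24976502 -0.00230162] [1.79322644e+02 1.57687737e-01 9.17285588e+01] [ 0.38270579 -0.53597117 -0.04599877] [ 0.72882693 -0.19218978 -0.46161566  0.20774866  0.15422065 -0.89228346]
```

View pics/b8.png

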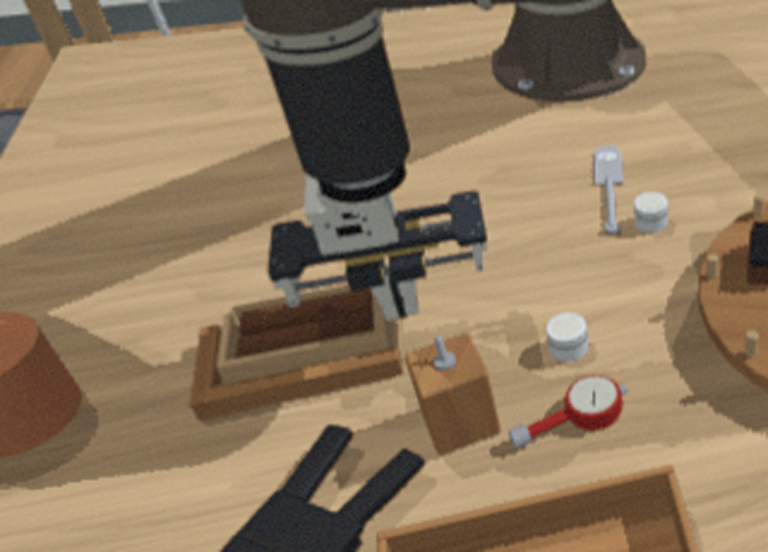

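>>> {"fn": "send_rows", "kwargs": {"commands": [[1,[0,-0.014,-0.01],[0,0,0]],[1,[0,-0.014,-0.01],[0,0,0]],[1,[0,-0.012,0],[0,0,0]]]}}

```text
clock: 11.65
tool_pos: [0.5345, -0.2598, -0.0071]
orientation: [179.2, 0.2, 91.8]
force: [-2.3, 11.9, 3.0]
opening: 0.0004
```

>>> {"fn": "send_rows", "kwargs": {"commands": [[1,[0,-0.012,0],[0,0,0]],[1,[0,-0.012,0],[0,0,0]],[1,[0,-0.012,0],[0,0,0]]]}}

```text
clock: 11.95
tool_pos: [0.5331, -0.2598, -0.007]
orientation: [179.4, -0.4, 91.7]
force: [-2.5, 21.8, 9.1]
opening: 0.0003
```

>>> {"fn": "send_rows", "kwargs": {"commands": [[1,[0,-0.012,0],[0,0,0]],[1,[0,-0.012,0],[0,0,0]],[1,[0,-0.012,0],[0,0,0]]]}}

```text
clock: 12.25
tool_pos: [0.532, -0.2596, -0.0069]
orientation: [179.5, -1.0, 91.8]
force: [-2.1, 21.4, 10.0]
opening: 0.0004
```

>>> {"fn": "send_rows", "kwargs": {"commands": [[1,[0,0.06,0.02],[0.001,0,0]],[1,[0,0.03,0.16],[0,0,0]],[1,[0,0,0.18],[0,0,0]],[1,[0,0,0.18],[0,0,0]],[0.7,[0,0.12,0],[0,0,0.022]],[0.7,[0,0.16,0],[0,0,0.022]],[0.7,[0,0.16,0],[0,0,0.022]],[0.7,[0.02,0.16,0],[0,0,0.022]],[0.7,[0.02,0.16,0],[0,0,0.022]],[0.7,[0.02,0.16,0],[0,0,0.022]],[0.7,[0,0.1,0],[0,0,0.022]],[0.7,[0,0,0],[0,0,0]]]}}

```text
clock: 13.45
tool_pos: [0.5456, 0.0289, 0.1363]
orientation: [179.4, -0.9, 149.5]
force: [1.3, -0.1, -0.8]
opening: 0.0263
```

```bash
python3 bx.py b9; python3 - <<'E'
from h import *
s=snapshot("top"); P=cloud(s); cv2.imwrite("pics/t9.png",s["color"])
q,m=blob(s,P,.531,-.345,.11,.034,.07,.045)
r=cv2.minAreaRect(q.astype(np.float32)*1000);print('box',r)
E
```

```text
[0.54546923 0.02787472 0.13626849] [179.45640132  -0.8919901  149.24093853] [ 0.01263646  0.7009147  -0.07028404] [-2.38496734 -0.09837507 -0.44500417 -0.07372281 -0.13583279 -1.94004934]
box ((534.407470703125, -344.74005126953125), (90.91925811767578, 155.72543334960938), 2.9647293090820312)
```

View pics/b9.png

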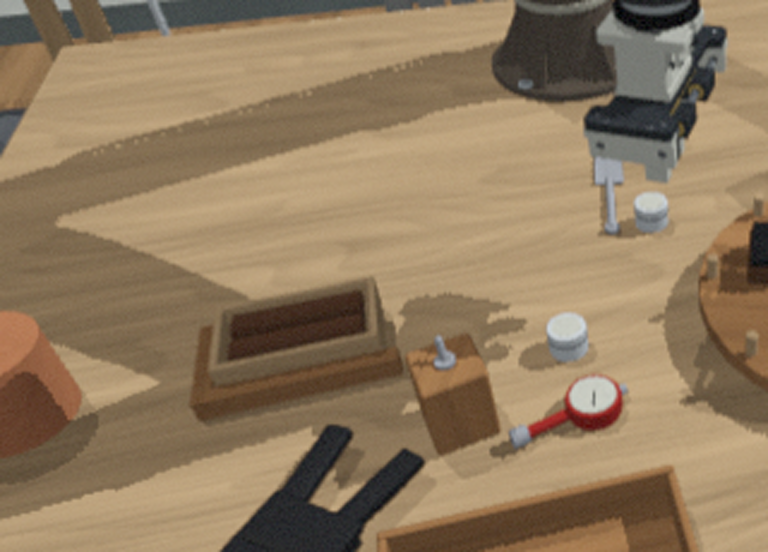

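View pics/t9.png

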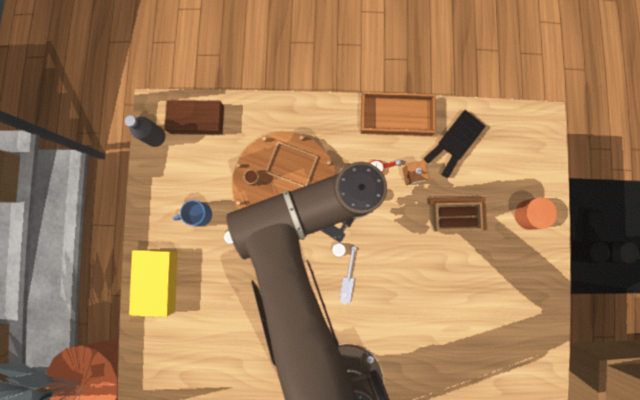

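```bash
python3 - <<'E'
from h import *
o=sensors.get_obs(); t=o["tool_pos"]; R=Ro.from_euler("xyz",o["orientation"],degrees=True).as_matrix()
s=snapshot("scene");im=s["color"].copy();P=cloud(s)
print(t,o["opening"])
for off,c in ((0,(0,0,255)),(.031,(0,255,0))):
  for k in(-1,1):
    q=t+R@np.array([k*o["opening"]/2,0,0])+[0,0,off]
    p=proj(s,[q])[0]; print(off,p); cv2.circle(im,tuple(int(round(a)) for a in p),1,c,-1)
cv2.imwrite("pics/g1.png",cv2.resize(im[80:230,220:420],None,fx=4,fy=4,interpolation=cv2.INTER_CUBIC))
E
```

```text
[0.54528988 0.02680827 0.13617848] 0.02610016879846029
0 [294.78078124 182.75837642]
0 [298.0867065  176.43604804]
0.031 [294.30361923 172.1872505 ]
0.031 [297.69145804 165.94982674]
```

View pics/g1.png

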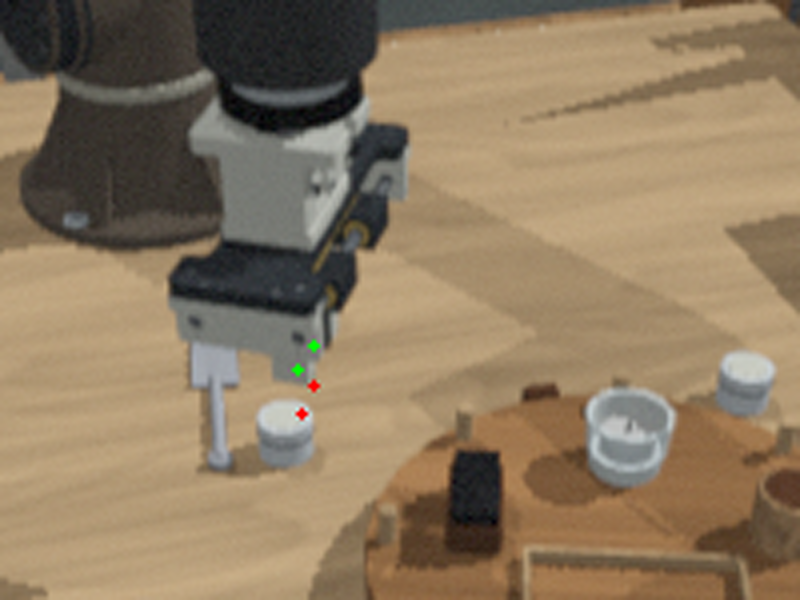

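```bash
python3 - <<'E'
from h import *
s=snapshot("scene")
C=np.array([.627,.2155])
for zc,u in ((.066,(220+388/4,80+508/4)),(.066,(220+463/4,80+412/4)),(.066,(220+787/4,80+430/4)),(.082,(220+630/4,80+415/4))):
    p=plane(s,[u],zc)[0]; d=p-C; print(p,np.hypot(*d),np.degrees(np.arctan2(d[1],d[0])))
E
```

```text
[0.57804708 0.06947808] 0.1540090532050548 -108.53339936968909
[0.49542563 0.14493743] 0.1493013477007042 -151.79559976396382
[0.57163711 0.34834204] 0.14391683891169377 112.6242891390339
[0.54762837 0.24329624] 0.08409807646596018 160.69955425308842
```

>>> {"fn": "send_rows", "kwargs": {"commands": [[0.7,[0.06,0.09,0],[0.001,0,0.016]],[0.7,[0.05,0.07,-0.1],[0,0,0.016]],[0.7,[0,0,-0.14],[0,0,0]],[0.7,[0,0,-0.05],[0,0,0]],[0.7,[0,0,0],[0,0,0]],[0.7,[0,0,0],[0,0,0]]]}}

```text
clock: 14.25
tool_pos: [0.5745, 0.0598, 0.0639]
orientation: [179.1, -0.9, 160.0]
force: [0.7, 0.5, -0.2]
opening: 0.0263
```

>>> {"fn": "send_rows", "kwargs": {"commands": [[0.7,[0.006,0.036,0],[-0.001,0.002,0.002]],[0.7,[0,0,-0.04],[0,0.001,0]],[0.7,[0,0,0],[0,0,0]],[0.7,[0,0,0],[0,0,0]]]}}

```text
clock: 14.65
tool_pos: [0.5783, 0.0691, 0.0573]
orientation: [179.7, -1.6, 160.7]
force: [-0.6, -0.1, 0.7]
opening: 0.0264
```

```bash
cat > car.py <<'E'
from h import *
import sys
o=sensors.get_obs(); t=o["tool_pos"]; print(t,o["orientation"],o["force"])
d=t[:2]-[.627,.2155]; print("r",np.hypot(*d),"phi",np.degrees(np.arctan2(d[1],d[0]))%360)
s=snapshot("scene"); cv2.imwrite("pics/%s.png"%sys.argv[1],cv2.resize(s["color"][100:290,270:470],None,fx=3.5,fy=3.5,interpolation=cv2.INTER_CUBIC))
E
python3 car.py c1
```

```text
[0.57832801 0.06909784 0.05729674] [179.66715681  -1.62766661 160.66435446] [-0.60640551 -0.10626014  0.70280279]
r 0.15428076922997447 phi 251.61040578246306
```

View pics/c1.png

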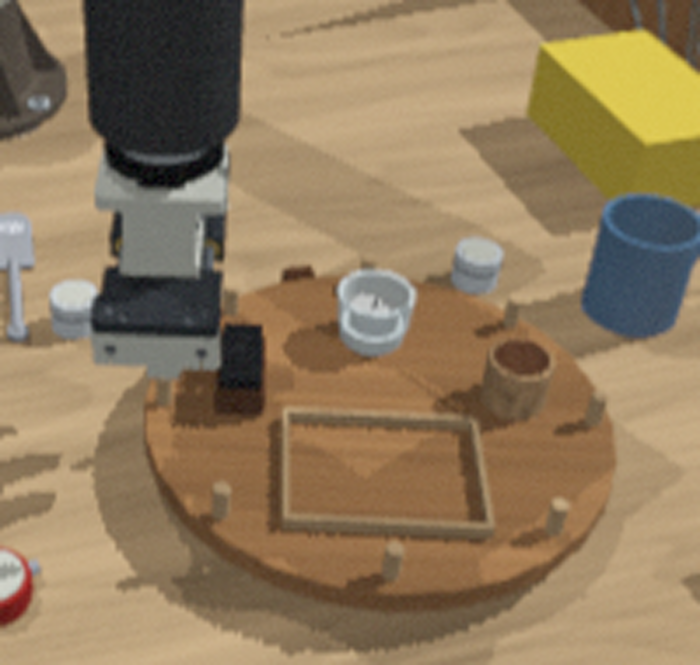

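>>> {"fn": "send_rows", "kwargs": {"commands": [[0.7,[-0.006,0.002,-0.05],[-0.001,-0.004,0]],[0.7,[0,0,-0.05],[0,0,0]],[0.7,[0,0,-0.02],[0,0,0]],[0.7,[0,0,0],[0,0,0]]]}}

```text
clock: 15.1
tool_pos: [0.5771, 0.0696, 0.0269]
orientation: [179.5, -0.1, 160.7]
force: [0.2, 0.8, -0.5]
opening: 0.0261
```

```bash
python3 car.py c2
```

```text
[0.57713537 0.06958001 0.02689478] [ 1.79480228e+02 -9.95795383e-02  1.60677716e+02] [ 0.18346028  0.79031436 -0.48103107]
r 0.15420481423291552 phi 251.13337771904554
```

View pics/c2.png

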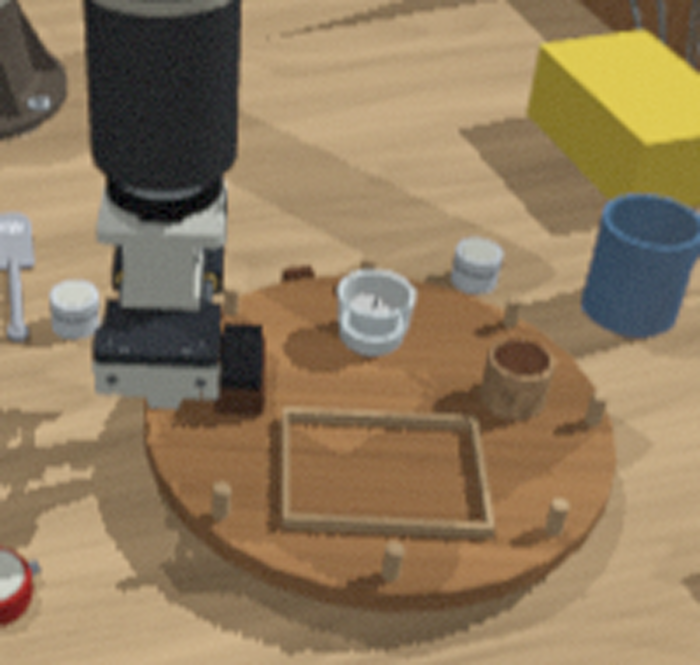

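```bash
cat > arc.py <<'E'
import sys,numpy as np
from plant import sensors
C=np.array([.627,.2155]);R=.155
o=sensors.get_obs();t=o["tool_pos"]
d=t[:2]-C; ph=np.degrees(np.arctan2(d[1],d[0]))%360; r=np.hypot(*d)
step=float(sys.argv[1]); n=int(sys.argv[2]); zt=float(sys.argv[3]); 
yt=o["orientation"][2]; ye=((ph+90-yt+90)%180)-90
print("phi",ph,"r",r,"yawerr",ye,t[2],o["force"],o["orientation"])
p=t[:2]; rows=[]
for i in range(n):
    a=np.radians(ph+step*(i+1)); q=C+R*np.array([np.cos(a),np.sin(a)])
    s=(q-p)/.25; p=q
    rows.append([round(s[0],3),round(s[1],3)])
print(rows,"dz",round((zt-t[2])/.25,3),"rot/row",round((step+ye/n)/360,4))
E
python3 arc.py -2.5 10 .021
```

```text
phi 251.20597835772674 r 0.15405436457719232 yawerr 0.5268058665923263 0.027177229784046256 [-0.17273875  0.77145065 -0.56908151] [ 1.79468578e+02 -8.32919424e-02  1.60679172e+02]
[[np.float64(-0.027), np.float64(0.006)], [np.float64(-0.025), np.float64(0.01)], [np.float64(-0.025), np.float64(0.011)], [np.float64(-0.024), np.float64(0.013)], [np.float64(-0.023), np.float64(0.014)], [np.float64(-0.023), np.float64(0.015)], [np.float64(-0.022), np.float64(0.016)], [np.float64(-0.021), np.float64(0.016)], [np.float64(-0.021), np.float64(0.017)], [np.float64(-0.02), np.float64(0.018)]] dz -0.025 rot/row -0.0068
```

>>> {"fn": "send_rows", "kwargs": {"commands": [[0.7,[0,0,-0.025],[0,0,0]],[0.7,[-0.013,0.004,0],[0,0,-0.004]],[0.7,[-0.025,0.01,0],[0,0,-0.007]],[0.7,[-0.025,0.011,0],[0,0,-0.007]],[0.7,[-0.024,0.013,0],[0,0,-0.007]],[0.7,[-0.023,0.014,0],[0,0,-0.007]],[0.7,[-0.023,0.015,0],[0,0,-0.007]],[0.7,[-0.022,0.016,0],[0,0,-0.007]],[0.7,[-0.021,0.016,0],[0,0,-0.007]]]}}

```text
clock: 16.05
tool_pos: [0.5341, 0.0946, 0.022]
orientation: [179.4, 0.1, 140.2]
force: [0.3, -0.2, -1.2]
opening: 0.0265
```

```bash
python3 car.py c3;python3 arc.py -2.5 11 .02
```

```text
[0.53406652 0.0945641  0.02197982] [1.79369274e+02 6.21776363e-02 1.40243475e+02] [ 0.34948442 -0.15919801 -1.15397425]
r 0.15251926047892178 phi 232.45943688445405
phi 232.17976226634926 r 0.15268511441987107 yawerr 2.0910524764423144 0.022018176439133848 [-1.22962583 -0.04391412 -1.04246316] [1.79371090e+02 4.38125786e-02 1.40088710e+02]
[[np.float64(-0.027), np.float64(0.01)], [np.float64(-0.02), np.float64(0.018)], [np.float64(-0.019), np.float64(0.019)], [np.float64(-0.019), np.float64(0.02)], [np.float64(-0.018), np.float64(0.02)], [np.float64(-0.017), np.float64(0.021)], [np.float64(-0.016), np.float64(0.022)], [np.float64(-0.015), np.float64(0.023)], [np.float64(-0.014), np.float64(0.023)], [np.float64(-0.013), np.float64(0.024)], [np.float64(-0.012), np.float64(0.024)]] dz -0.008 rot/row -0.0064
```

View pics/c3.png

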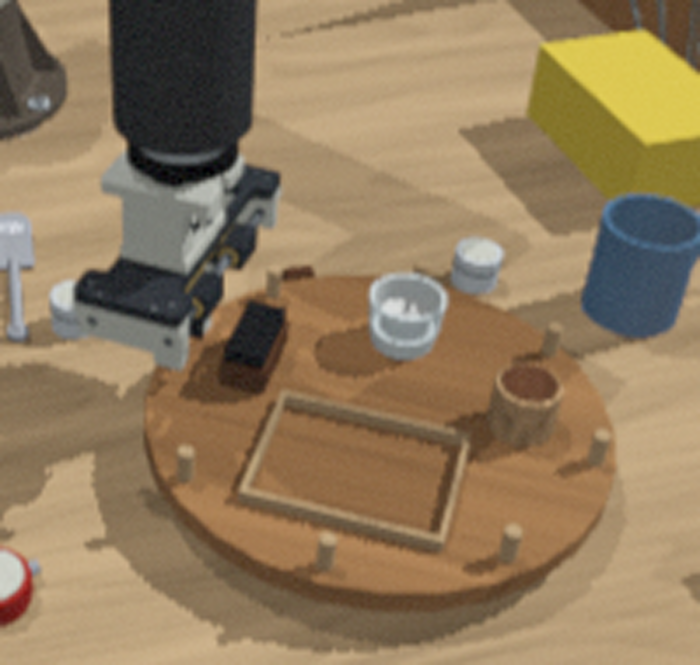

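>>> {"fn": "send_rows", "kwargs": {"commands": [[0.7,[-0.025,0.011,0],[0,0,-0.006]],[0.7,[-0.02,0.018,0],[0,0,-0.006]],[0.7,[-0.019,0.019,0],[0,0,-0.006]],[0.7,[-0.019,0.02,0],[0,0,-0.006]],[0.7,[-0.018,0.02,0],[0,0,-0.006]],[0.7,[-0.017,0.021,0],[0,0,-0.006]],[0.7,[-0.016,0.022,0],[0,0,-0.006]],[0.7,[-0.015,0.023,0],[0,0,-0.006]],[0.7,[-0.014,0.023,0],[0,0,-0.006]],[0.7,[-0.013,0.024,0],[0,0,-0.006]],[0.7,[-0.012,0.024,0],[0,0,-0.006]]]}}

```text
clock: 17.2
tool_pos: [0.4866, 0.1517, 0.0241]
orientation: [179.2, 0.1, 115.4]
force: [0.8, -0.7, -0.6]
opening: 0.0258
```

```bash
python3 arc.py -2.5 12 .02
```

```text
phi 204.4318781053864 r 0.15422403939878565 yawerr -0.920641004554966 0.024121759158221137 [ 0.78261696 -0.65981378 -0.58564093] [1.79226080e+02 1.48011240e-01 1.15352519e+02]
[[np.float64(-0.013), np.float64(0.024)], [np.float64(-0.01), np.float64(0.025)], [np.float64(-0.008), np.float64(0.026)], [np.float64(-0.007), np.float64(0.026)], [np.float64(-0.006), np.float64(0.026)], [np.float64(-0.005), np.float64(0.027)], [np.float64(-0.004), np.float64(0.027)], [np.float64(-0.003), np.float64(0.027)], [np.float64(-0.002), np.float64(0.027)], [np.float64(-0.0), np.float64(0.027)], [np.float64(0.001), np.float64(0.027)], [np.float64(0.002), np.float64(0.027)]] dz -0.016 rot/row -0.0072
```

>>> {"fn": "send_rows", "kwargs": {"commands": [[0.7,[-0.012,0.024,-0.006],[0,0,-0.007]],[0.7,[-0.01,0.025,-0.004],[0,0,-0.007]],[0.7,[-0.008,0.026,-0.004],[0,0,-0.007]],[0.7,[-0.007,0.026,-0.002],[0,0,-0.007]],[0.7,[-0.006,0.026,-0.002],[0,0,-0.007]],[0.7,[-0.005,0.027,-0.001],[0,0,-0.007]],[0.7,[-0.004,0.027,-0.001],[0,0,-0.007]],[0.7,[-0.003,0.027,0],[0,0,-0.007]],[0.7,[-0.002,0.027,0],[0,0,-0.007]],[0.7,[0,0.027,0],[0,0,-0.007]],[0.7,[0.001,0.027,0],[0,0,-0.007]],[0.7,[0.002,0.027,0],[0,0,-0.007]]]}}

```text
clock: 18.4
tool_pos: [0.4736, 0.2317, 0.0217]
orientation: [179.1, 0.3, 83.9]
force: [0.6, -0.8, 0.0]
opening: 0.0263
```

```bash
python3 car.py c4;python3 arc.py -2.5 12 .02
```

```text
[0.47360836 0.23165555 0.02168133] [179.14213784   0.25010635  83.86677151] [ 0.61470294 -0.844681    0.01627106]
r 0.15424005948000272 phi 173.98764573302532
phi 173.55794310308022 r 0.15386291481307415 yawerr -0.1825241317023938 0.021837453984203427 [ 0.53604169  0.68457358 -0.40012202] [179.10349116   0.20846467  83.74046723]
[[np.float64(-0.001), np.float64(0.027)], [np.float64(0.005), np.float64(0.027)], [np.float64(0.006), np.float64(0.026)], [np.float64(0.007), np.float64(0.026)], [np.float64(0.008), np.float64(0.026)], [np.float64(0.009), np.float64(0.025)], [np.float64(0.01), np.float64(0.025)], [np.float64(0.012), np.float64(0.024)], [np.float64(0.013), np.float64(0.024)], [np.float64(0.014), np.float64(0.023)], [np.float64(0.015), np.float64(0.023)], [np.float64(0.016), np.float64(0.022)]] dz -0.007 rot/row -0.007
```

View pics/c4.png

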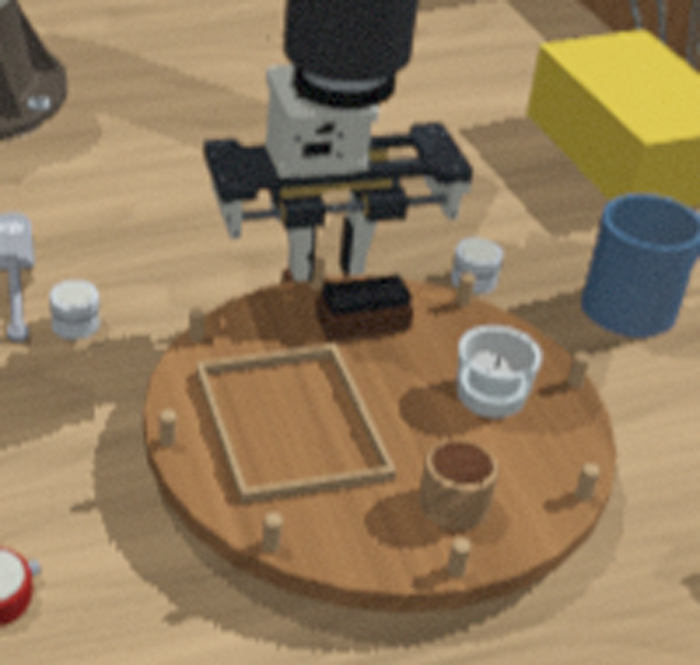

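>>> {"fn": "send_rows", "kwargs": {"commands": [[0.7,[0,-0.012,0.06],[0,0.002,0]],[0.7,[0,0,0.16],[0,0,0]],[0.7,[0.02,-0.03,0.06],[0,0,0.023]],[0.7,[0.06,-0.07,0],[0,0,0.023]],[0.7,[0.06,-0.07,0],[0,0,0.023]],[0.7,[0.06,-0.07,0],[0,0,0.023]],[0.7,[0.06,-0.07,0],[0,0,0.023]],[0.7,[0.06,-0.07,0],[0,0,0.023]],[0.7,[0.06,-0.07,0],[0,0,0.023]],[0.7,[0.05,-0.06,0],[0,0,0.023]],[0.7,[0.05,-0.06,0],[0,0,0.023]],[0.7,[0,0,0],[0,0,0.022]]]}}

```text
clock: 19.65
tool_pos: [0.5991, 0.0808, 0.0974]
orientation: [179.5, 0.4, 169.3]
force: [0.3, -0.5, -0.5]
opening: 0.0265
```

```bash
python3 car.py c5; python3 arc.py -2.5 1 .02; python3 - <<'E'
from h import *
s=snapshot("top");cv2.imwrite("pics/t5.png",s["color"])
E
```

```text
[0.5990605  0.08075444 0.09740601] [179.51619424   0.41625906 169.33800125] [ 0.26488482 -0.50012321 -0.46403756]
r 0.13761171019409466 phi 258.2857157695365
phi 258.05246627299994 r 0.13723086834487813 yawerr -1.796517659533663 0.09741005239578232 [-0.4707645  -0.5031747  -0.31326279] [179.51109474   0.40671862 169.84898393]
[[np.float64(-0.041), np.float64(-0.063)]] dz -0.31 rot/row -0.0119
```

View pics/c5.png

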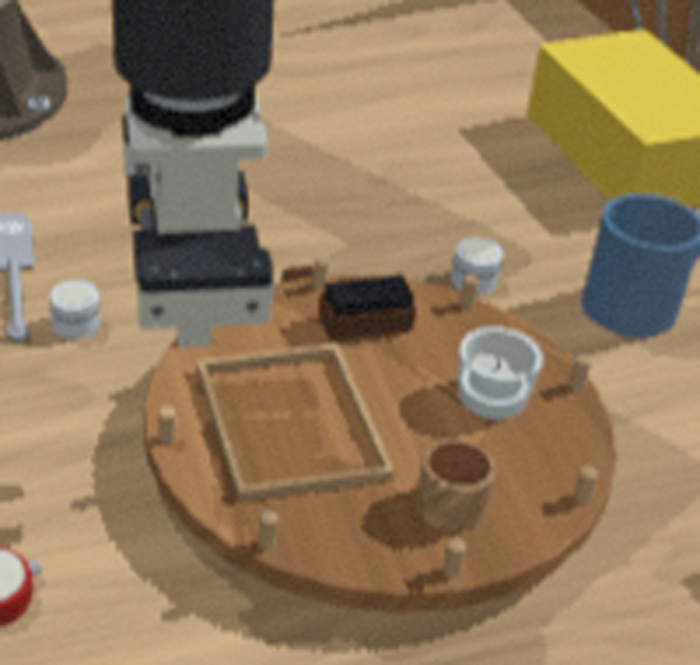

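View pics/t5.png

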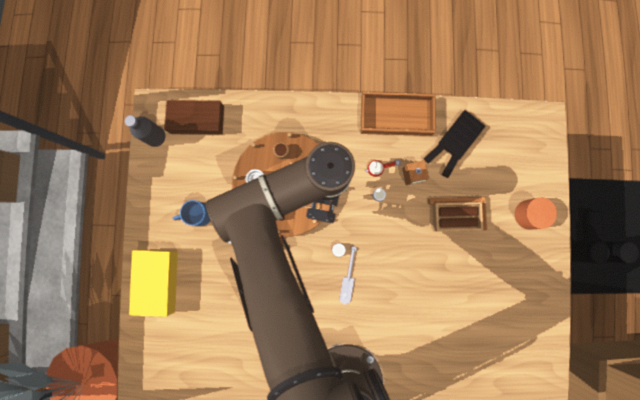

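Pegs are visible in c5 at (167,412), (267,515), (455,543), (587,470) and (468,280). I'll work out the angles from their tops.

```bash
python3 - <<'E'
from h import *
s=snapshot("scene");C=np.array([.627,.2155])
for u in [(167,411),(267,515),(455,543),(587,470),(580,365),(469,280),(320,265)]:
    p=plane(s,[(270+u[0]/3.5,100+u[1]/3.5)],.066)[0]; d=p-C; print(p,np.hypot(*d),np.degrees(np.arctan2(d[1],d[0]))%45)
p=plane(s,[(270+500/3.5,100+345/3.5)],.082)[0];d=p-C;print(p,np.hypot(*d),np.degrees(np.arctan2(d[1],d[0])))
E
```

```text
[0.61589522 0.06081782] 0.1550802762218155 40.89372512714078
[0.72765569 0.09582979] 0.15637303884397002 40.06749076144199
[0.78175694 0.20133109] 0.155404212763619 39.76881649739343
[0.74595265 0.31359763] 0.15418456283846274 39.51165155786751
[0.64778006 0.36286762] 0.1488254900355895 36.97373529084109
[0.53175104 0.32994177] 0.1488935245315406 39.77033851339144
[0.48220219 0.2239956 ] 0.145046824539735 41.64218282331973
[0.62858494 0.30566113] 0.09017505868673478 88.9929033192471
```

>>> {"fn": "send_rows", "kwargs": {"commands": [[0.7,[0.05,-0.06,-0.06],[0,0,0.012]],[0.7,[0.012,-0.014,-0.06],[0,0,0.004]],[0.7,[0,0,0],[0,0,0]],[0.7,[0,0,0],[0,0,0]]]}}

```text
clock: 20.2
tool_pos: [0.6131, 0.0648, 0.0674]
orientation: [179.5, 0.4, 174.1]
force: [0.8, -0.2, 0.0]
opening: 0.0262
```

```bash
python3 car.py c6; python3 arc.py 0 1 .02
```

```text
[0.61306862 0.06483443 0.06738556] [179.45019129   0.44538938 174.06556522] [ 8.12372774e-01 -2.31453783e-01  1.41718123e-04]
r 0.1513082860749606 phi 264.71713308464166
phi 264.6234497646121 r 0.15126059444812423 yawerr 0.5403314751006292 0.06728900368293095 [-0.59594075  0.05231498 -0.55915343] [179.44876744   0.42653268 174.08311829]
[[np.float64(-0.001), np.float64(-0.015)]] dz -0.189 rot/row 0.0015
```

>>> {"fn": "send_rows", "kwargs": {"commands": [[0.7,[0.012,-0.015,-0.06],[0,0,0.002]],[0.7,[0,0,-0.06],[0,0,0]],[0.7,[0,0,-0.05],[0,0,0]],[0.7,[0,0,0],[0,0,0]]]}}

```text
clock: 20.65
tool_pos: [0.6162, 0.0626, 0.0239]
orientation: [179.4, 0.6, 174.8]
force: [-0.4, 0.2, -0.0]
opening: 0.0264
```

```bash
python3 car.py c7; python3 arc.py -2.5 10 .02
```

```text
[0.6161873  0.06255615 0.0239324 ] [179.35987605   0.57724776 174.77586447] [-0.43890822  0.22962234 -0.01565253]
r 0.15332558378074665 phi 265.95607740735994
phi 266.192536707083 r 0.15310512527338105 yawerr 1.3983524557489773 0.02487379438676237 [-0.09741628  0.04516563 -0.29244558] [179.34615829   0.64118171 174.79418425]
[[np.float64(-0.027), np.float64(-0.005)], [np.float64(-0.027), np.float64(0.004)], [np.float64(-0.027), np.float64(0.005)], [np.float64(-0.026), np.float64(0.006)], [np.float64(-0.026), np.float64(0.007)], [np.float64(-0.026), np.float64(0.008)], [np.float64(-0.025), np.float64(0.009)], [np.float64(-0.025), np.float64(0.01)], [np.float64(-0.025), np.float64(0.011)], [np.float64(-0.024), np.float64(0.013)]] dz -0.019 rot/row -0.0066
```

View pics/c7.png

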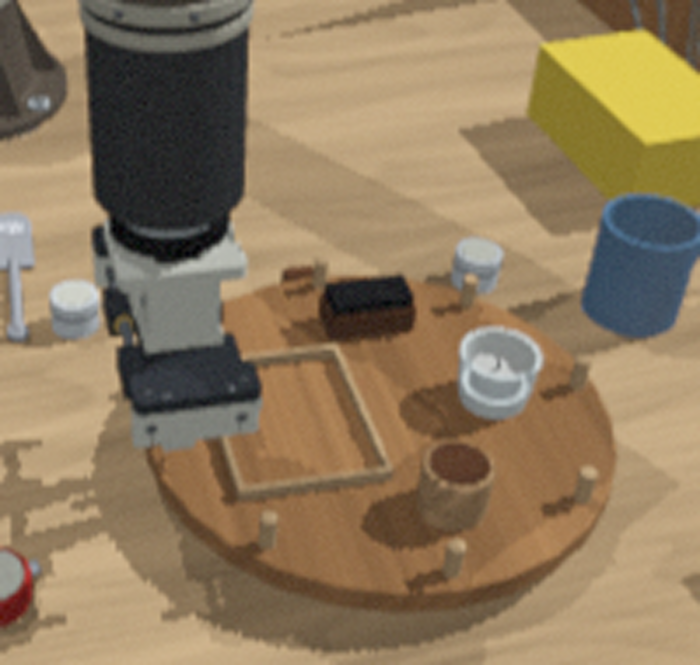

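>>> {"fn": "send_rows", "kwargs": {"commands": [[0.7,[-0.013,-0.003,-0.012],[0,0,-0.003]],[0.7,[-0.027,0.003,-0.006],[0,0,-0.007]],[0.7,[-0.027,0.004,0],[0,0,-0.007]],[0.7,[-0.027,0.005,0],[0,0,-0.007]],[0.7,[-0.026,0.006,0],[0,0,-0.007]],[0.7,[-0.026,0.007,0],[0,0,-0.007]],[0.7,[-0.026,0.008,0],[0,0,-0.007]],[0.7,[-0.025,0.009,0],[0,0,-0.007]],[0.7,[-0.025,0.01,0],[0,0,-0.007]],[0.7,[-0.025,0.011,0],[0,0,-0.007]],[0.7,[-0.024,0.013,0],[0,0,-0.007]]]}}

```text
clock: 21.8
tool_pos: [0.5517, 0.0826, 0.0259]
orientation: [178.8, 1.3, 146.9]
force: [0.0, 0.3, -1.2]
opening: 0.0261
```

```bash
python3 arc.py -2.5 12 .02
```

```text
phi 240.46341697863102 r 0.1527729728812783 yawerr 3.5890467682049803 0.025903376837738967 [ 0.02338755  0.2571985  -1.17279466] [178.84059213   1.27408946 146.87437021]
[[np.float64(-0.028), np.float64(0.006)], [np.float64(-0.023), np.float64(0.015)], [np.float64(-0.022), np.float64(0.016)], [np.float64(-0.021), np.float64(0.017)], [np.float64(-0.02), np.float64(0.018)], [np.float64(-0.02), np.float64(0.019)], [np.float64(-0.019), np.float64(0.019)], [np.float64(-0.018), np.float64(0.02)], [np.float64(-0.017), np.float64(0.021)], [np.float64(-0.016), np.float64(0.022)], [np.float64(-0.015), np.float64(0.022)], [np.float64(-0.014), np.float64(0.023)]] dz -0.024 rot/row -0.0061
```

>>> {"fn": "send_rows", "kwargs": {"commands": [[0.7,[-0.027,0.007,-0.006],[0,0.002,-0.005]],[0.7,[-0.023,0.015,-0.006],[0,0.002,-0.006]],[0.7,[-0.022,0.016,-0.004],[0,0.001,-0.006]],[0.7,[-0.021,0.017,-0.004],[0,0,-0.006]],[0.7,[-0.02,0.018,-0.002],[0,0,-0.006]],[0.7,[-0.02,0.019,-0.002],[0,0,-0.006]],[0.7,[-0.019,0.019,-0.001],[0,0,-0.006]],[0.7,[-0.018,0.02,-0.001],[0,0,-0.006]],[0.7,[-0.017,0.021,0],[0,0,-0.006]],[0.7,[-0.016,0.022,0],[0,0,-0.006]],[0.7,[-0.015,0.022,0],[0,0,-0.006]],[0.7,[-0.014,0.023,0],[0,0,-0.006]]]}}

```text
clock: 23.0
tool_pos: [0.494, 0.1391, 0.0265]
orientation: [179.2, 0.1, 119.5]
force: [0.3, -0.8, 0.1]
opening: 0.0262
```

```bash
python3 arc.py -2.5 12 .02
```

```text
phi 209.86580584644668 r 0.15338988352673127 yawerr 0.34656910229057303 0.02646341087911213 [ 0.30997747 -0.83543439  0.11097666] [1.79224188e+02 7.85405200e-02 1.19519237e+02]
[[np.float64(-0.019), np.float64(0.021)], [np.float64(-0.012), np.float64(0.024)], [np.float64(-0.011), np.float64(0.025)], [np.float64(-0.01), np.float64(0.025)], [np.float64(-0.009), np.float64(0.026)], [np.float64(-0.008), np.float64(0.026)], [np.float64(-0.006), np.float64(0.026)], [np.float64(-0.005), np.float64(0.027)], [np.float64(-0.004), np.float64(0.027)], [np.float64(-0.003), np.float64(0.027)], [np.float64(-0.002), np.float64(0.027)], [np.float64(-0.001), np.float64(0.027)]] dz -0.026 rot/row -0.0069
```

>>> {"fn": "send_rows", "kwargs": {"commands": [[0.7,[-0.018,0.021,-0.012],[0,0,-0.007]],[0.7,[-0.012,0.024,-0.008],[0,0,-0.007]],[0.7,[-0.011,0.025,-0.006],[0,0,-0.007]],[0.7,[-0.01,0.025,-0.003],[0,0,-0.007]],[0.7,[-0.009,0.026,-0.002],[0,0,-0.007]],[0.7,[-0.008,0.026,-0.001],[0,0,-0.007]],[0.7,[-0.006,0.026,0],[0,0,-0.007]],[0.7,[-0.005,0.027,0],[0,0,-0.007]],[0.7,[-0.004,0.025,0],[0,0,-0.007]],[0.7,[-0.003,0.02,0],[0,0,-0.006]],[0.7,[-0.001,0.01,0],[0,0,-0.003]],[0.7,[0,0,0],[0,0,0]]]}}

```text
clock: 24.2
tool_pos: [0.4727, 0.2059, 0.0248]
orientation: [178.6, -0.1, 91.9]
force: [0.3, 0.4, -0.7]
opening: 0.0263
```

```bash
python3 car.py c8; python3 arc.py -2.5 4 .02
```

```text
[0.47268585 0.20588385 0.02484716] [ 1.78585075e+02 -1.04964597e-01  9.18711956e+01] [ 0.30001105  0.35203553 -0.73436009]
r 0.15461347689824917 phi 183.5658000421332
phi 183.60043597861662 r 0.15461005249453605 yawerr 1.6974037565280469 0.02484683874515349 [-0.16701544 -0.29753113  0.07723313] [ 1.78585678e+02 -1.08606791e-01  9.19030322e+01]
[[np.float64(-0.003), np.float64(0.027)], [np.float64(0.0), np.float64(0.027)], [np.float64(0.001), np.float64(0.027)], [np.float64(0.002), np.float64(0.027)]] dz -0.019 rot/row -0.0058
```

View pics/c8.png

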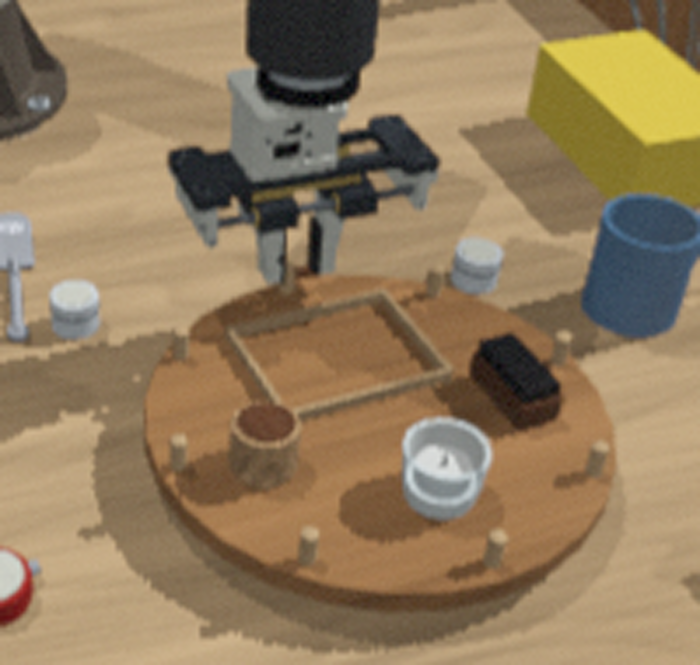

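>>> {"fn": "send_rows", "kwargs": {"commands": [[0.7,[0,0.016,-0.012],[0,0.002,-0.003]],[0.7,[0,0.025,-0.004],[0,0.002,-0.006]],[0.7,[0.001,0.025,0],[0,0,-0.007]],[0.7,[0.002,0.02,0],[0,0,-0.006]],[0.7,[0.001,0.008,0],[0,0,-0.003]],[0.7,[0,0,0],[0,0,0]]]}}

```text
clock: 24.85
tool_pos: [0.4738, 0.2303, 0.0202]
orientation: [-179.7, -0.0, 82.1]
force: [-0.3, -0.3, 0.4]
opening: 0.0262
```

```bash
python3 car.py c9; python3 arc.py -2.5 1 .02
python3 - <<'E'
from h import *
s=snapshot("top");cv2.imwrite("pics/t9b.png",s["color"][90:290,180:420].repeat(3,0).repeat(3,1))
E
```

```text
[0.47380797 0.23028696 0.02017324] [-1.79674934e+02 -4.09343074e-02  8.20995134e+01] [-0.29437296 -0.31430857  0.39124439]
r 0.15390403710181763 phi 174.48656987139023
phi 174.522589864072 r 0.1538800038798957 yawerr 2.3834766201528055 0.020166427115287718 [-0.13552782  0.63665436 -0.26881583] [-1.79680652e+02 -4.49578091e-02  8.21391132e+01]
[[np.float64(-0.001), np.float64(0.027)]] dz -0.001 rot/row -0.0003
```

View pics/c9.png

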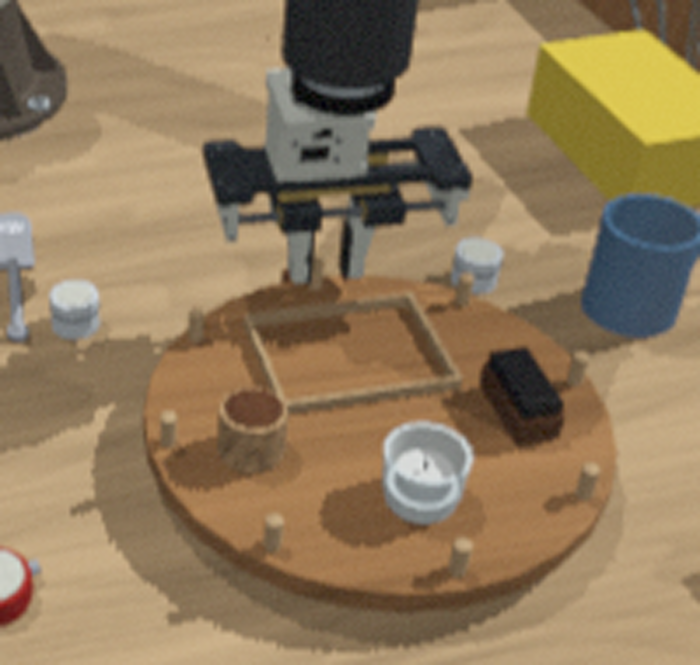

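View pics/t9b.png

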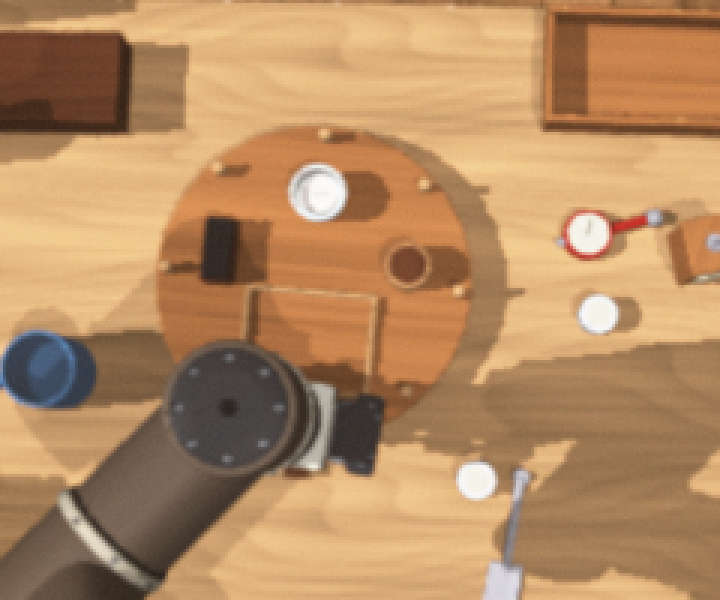

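```bash
cat > ang.py <<'E'
from h import *
s=snapshot("top")
C=np.array([.627,.2155])
import sys
g=plane(s,[(float(sys.argv[1]),float(sys.argv[2]))],.082)[0]
b=circ(s,g,.029,.082,.01); d=np.array(b[1:])-C; print("tea",b,np.hypot(*d),np.degrees(np.arctan2(d[1],d[0])))
for a in sys.argv[3:]:
    u,v=map(float,a.split(",")); p=plane(s,[(u,v)],.066)[0]; d=p-C; print(p,np.hypot(*d),np.degrees(np.arctan2(d[1],d[0]))%45)
E
python3 ang.py 286.2 154.2 $(python3 -c "print(*[f'{180+a/3:.2f},{90+b/3:.2f}' for a,b in [(326,134),(218,167),(165,266),(425,184),(460,291),(407,390)]])")
```

```text
tea (np.float32(38.130836), np.float64(0.7143386083878804), np.float64(0.21023271291694673)) 0.08749729612020499 -3.451259779954514
[0.77870011 0.20314117] 0.15220270286278412 40.342467655279684
[0.74033238 0.31596408] 0.1514505198337034 41.55555366398539
[0.63347532 0.36702574] 0.1516640388287826 42.553004512072434
[0.72776231 0.09710443] 0.15546881803288623 40.39993801347223
[0.61546689 0.05757887] 0.15834170869425096 40.823057315019554
[0.51084776 0.1098056 ] 0.15704345848141366 42.3010779544677
```

```bash
cat > fit.py <<'E'
from h import *
from scipy.optimize import least_squares
def fit(p,tea=None):
    p=np.array(p)
    def f(v):
        a=np.degrees(np.arctan2(p[:,1]-v[1],p[:,0]-v[0])); k=np.round((a-np.degrees(v[2]))/45)
        an=v[2]+k*np.pi/4
        m=np.c_[v[0]+.155*np.cos(an),v[1]+.155*np.sin(an)]
        r=(m-p).ravel()
        if tea is not None: r=np.r_[r,(v[0]+.088*np.cos(v[2])-tea[0])*1.5,(v[1]+.088*np.sin(v[2])-tea[1])*1.5]
        return r
    d=np.array(tea)-[.627,.2155]
    r=least_squares(f,[.627,.2155,np.arctan2(d[1],d[0])]); return r.x[:2],np.degrees(r.x[2]),np.abs(r.fun).max()
if __name__=="__main__":
    s=snapshot("top")
    P=[(.7787,.2031),(.7403,.316),(.6335,.367),(.7278,.0971),(.6155,.0576),(.5108,.1098)]
    print(fit(P,(.7143,.2102)))
    px=[(140,54),(258,48),(346,126),(351,245),(272,333),(154,340),(66,261),(60,143)]
    print(fit([(.82-v/1000,.42-u/1000) for u,v in px],(.544,.244)))
E
python3 fit.py
```

```text
(array([0.62521022, 0.21317667]), np.float64(-3.1879002905436997), np.float64(0.0028756025098285037))
(array([0.62640447, 0.21423553]), np.float64(160.50242928536986), np.float64(0.0011383382285029553))
```

>>> {"fn": "send_rows", "kwargs": {"commands": [[0.68,[0,-0.012,0.02],[0,0,0]],[0.6,[0,0,0.12],[0,0,0]],[0.4,[0,0,0.16],[0,0,0.01]],[0.32,[-0.01,0.06,0],[0,0,0.023]],[0.32,[-0.01,0.08,0],[0,0,0.023]],[0.32,[-0.01,0.08,0],[0,0,0.023]],[0.32,[-0.01,0.08,0],[0,0,0.023]],[0.32,[-0.01,0.08,0],[0,0,0.023]],[0.32,[-0.01,0.08,0],[0,0,0.023]],[0.32,[-0.01,0.06,0],[0,0,0.023]],[0.32,[0,0.04,0],[0,0,0.023]],[0.32,[0,0,0],[0,0,0.023]]]}}

```text
clock: 26.25
tool_pos: [0.4553, 0.3691, 0.1046]
orientation: [179.9, -0.0, 163.0]
force: [0.2, -0.6, -1.2]
opening: 0.0599
```

```bash
cat > tins.py <<'E'
from h import *
import sys
o=sensors.get_obs(); print(o["tool_pos"],o["orientation"],o["opening"])
for cam in ("scene","top"):
    s=snapshot(cam); 
    hsv=cv2.cvtColor(s["color"],cv2.COLOR_BGR2HSV)
    P=cloud(s)
    m=((hsv[...,1]<60)&(hsv[...,2]>120)&(P[...,2]>.02)&(P[...,2]<.09)&(P[...,0]>.3)&(P[...,0]<.85)&(np.abs(P[...,1])<.6)).astype(np.uint8)
    n,l,st,ce=cv2.connectedComponentsWithStats(m)
    for i in range(1,n):
        if st[i,4]>40:
            v,u=np.nonzero(l==i); z=np.median(P[l==i][:,2]); zc=.072 if np.hypot(*(np.median(P[l==i][:,:2],0)-[.626,.214]))<.15 else .032
            if cam=="scene": b=circ(s,np.median(P[l==i][:,:2],0),.02,zc,.012)
            else: b=circ(s,plane(s,[ce[i]],zc)[0],.02,zc,.006)
            print(cam,np.round(ce[i],1),st[i,4],"medz %.3f"%z,np.round(b,4))
s=snapshot("scene");cv2.imwrite("pics/%s.png"%sys.argv[1],s["color"])
E
python3 tins.py s10
```

```text
[0.45526273 0.3690751  0.10463453] [ 1.79909835e+02 -3.19648050e-02  1.63016975e+02] 0.05985346418490719
scene [406.5 173.1] 103 medz 0.030 [17.4425  0.4544  0.3809]
scene [290.9 185.4] 119 medz 0.030 [19.4994  0.4235  0.035 ]
scene [391.3 233.7] 589 medz 0.067 [19.7232  0.7279  0.1975]
scene [255.7 237.2] 178 medz 0.030 [34.259   0.6026 -0.0914]
scene [266.8 264. ] 218 medz 0.022 [43.7791  0.6994 -0.0808]
top [285.7 153.8] 289 medz 0.068 [21.2144  0.7096  0.2038]
top [375.7 167.3] 126 medz 0.024 [44.4133  0.6866 -0.0786]
top [378.8 194.4] 126 medz 0.032 [34.0174  0.601  -0.0917]
top [234.  238.1] 45 medz 0.030 [16.9489  0.4432  0.3626]
top [338.1 249.8] 127 medz 0.032 [34.9931  0.421   0.0356]
```

View pics/s10.png

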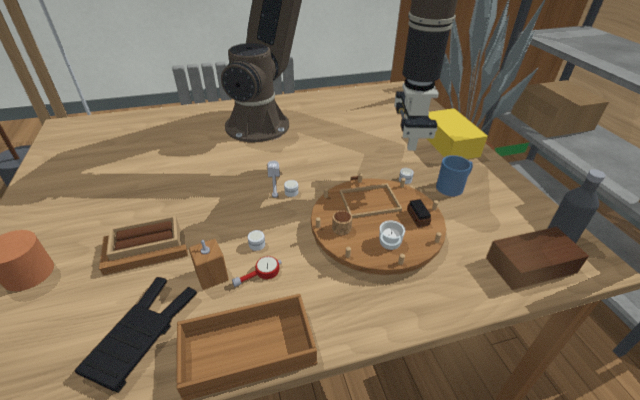

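>>> {"fn": "send_rows", "kwargs": {"commands": [[0.32,[-0.006,0.03,-0.08],[0,0,0.023]],[0.32,[-0.004,0.016,-0.1],[0,0,0.023]],[0.32,[0,0,-0.08],[0,0,0]],[0.32,[0,0,0],[0,0,0]],[0.32,[0,0,0],[0,0,0]]]}}

```text
clock: 26.9
tool_pos: [0.4538, 0.3784, 0.0406]
orientation: [179.7, 0.0, 178.2]
force: [-1.1, 0.1, 0.1]
opening: 0.0597
```

>>> {"fn": "send_rows", "kwargs": {"commands": [[0.32,[-0.004,0.01,-0.1],[0,0,0.004]],[0.32,[0,0,-0.08],[0,0,0]],[0.32,[0,0,-0.05],[0,0,0]],[0.32,[0,0,0],[0,0,0]]]}}

```text
clock: 27.3
tool_pos: [0.4554, 0.383, -0.0128]
orientation: [179.4, 0.3, 179.2]
force: [-1.2, 1.2, -0.2]
opening: 0.0595
```

```bash
python3 - <<'E'
from h import *
o=sensors.get_obs();print(o["tool_pos"],o["orientation"],o["force"])
s=snapshot("scene");cv2.imwrite("pics/g2.png",cv2.resize(s["color"][90:230,340:500],None,fx=4.5,fy=4.5,interpolation=cv2.INTER_CUBIC))
E
```

```text
[ 0.45540006  0.3829994  -0.01282209] [179.37012905   0.31784455 179.20605857] [-1.21508512  1.2132043  -0.15348778]
```

View pics/g2.png

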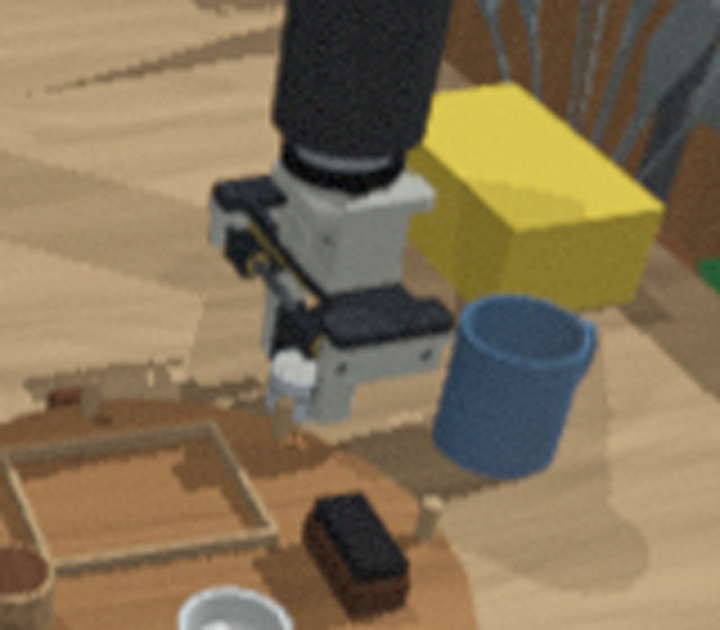

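>>> {"fn": "send_rows", "kwargs": {"commands": [[0.32,[-0.004,-0.006,-0.024],[0,0,0]],[0.5,[0,0,0],[0,0,0]],[0.6,[0,0,0],[0,0,0]],[0.7,[0,0,0],[0,0,0]],[0.8,[0,0,0],[0,0,0]],[0.8,[0,0,0],[0,0,0]]]}}

```text
clock: 27.95
tool_pos: [0.4562, 0.3838, -0.0144]
orientation: [179.1, 0.5, 179.2]
force: [0.6, -0.1, -0.2]
opening: 0.0392
```

>>> {"fn": "send_rows", "kwargs": {"commands": [[0.8,[0,0,0.12],[0,0,0]],[0.8,[0,0,0.16],[0,0,0]],[0.8,[0,0,0.12],[0.002,0.001,0]],[0.8,[0.09,-0.09,0],[0,0,0]],[0.8,[0.12,-0.12,0],[0,0,0]],[0.8,[0.12,-0.12,0],[0,0,0]],[0.8,[0.1,-0.1,0],[0,0,0]],[0.8,[0.05,-0.05,0],[0,0,0]],[0.8,[0,0,0],[0,0,0]],[0.8,[0,0,0],[0,0,0]]]}}

```text
clock: 28.95
tool_pos: [0.5794, 0.2589, 0.0904]
orientation: [178.3, 0.2, 179.3]
force: [-0.2, 0.6, -0.8]
opening: 0.0395
```

```bash
python3 car.py c10
```

```text
[0.57944924 0.25890118 0.09039975] [178.3311807    0.23637674 179.3184996 ] [-0.15810368  0.61257499 -0.79993742]
r 0.06437963114905527 phi 137.6122441218363
```

View pics/c10.png

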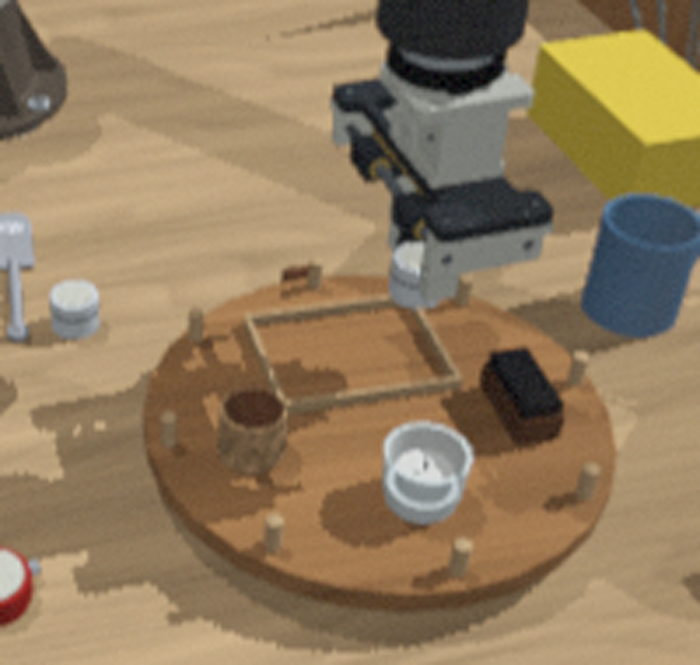

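>>> {"fn": "send_rows", "kwargs": {"commands": [[0.8,[0.012,-0.01,-0.04],[-0.003,0,0]],[0.8,[0.002,0,-0.08],[-0.002,0,0]],[0.8,[0,0,-0.06],[0,0,0]],[0.8,[0,0,-0.02],[0,0,0]],[0.8,[0,0,0],[0,0,0]],[0.8,[0,0,0],[0,0,0]]]}}

```text
clock: 29.6
tool_pos: [0.5803, 0.2603, 0.0374]
orientation: [-179.6, 0.3, 179.7]
force: [0.5, -0.2, -0.8]
opening: 0.039
```

>>> {"fn": "send_rows", "kwargs": {"commands": [[0.8,[0.01,-0.018,-0.01],[0,0,0]],[0.8,[0,0,-0.016],[0,0,0]],[0.8,[0,0,-0.008],[0,0,0]],[0.8,[0,0,0],[0,0,0]]]}}

```text
clock: 30.0
tool_pos: [0.584, 0.2563, 0.0301]
orientation: [-179.7, 0.4, 179.8]
force: [-0.2, 0.3, -1.5]
opening: 0.0391
```

```bash
python3 car.py c11
```

```text
[0.58397311 0.25628862 0.03011662] [-179.70228579    0.40554666  179.76857919] [-0.24514853  0.27152327 -1.53378986]
r 0.059287650055530175 phi 136.52970514545336
```

View pics/c11.png

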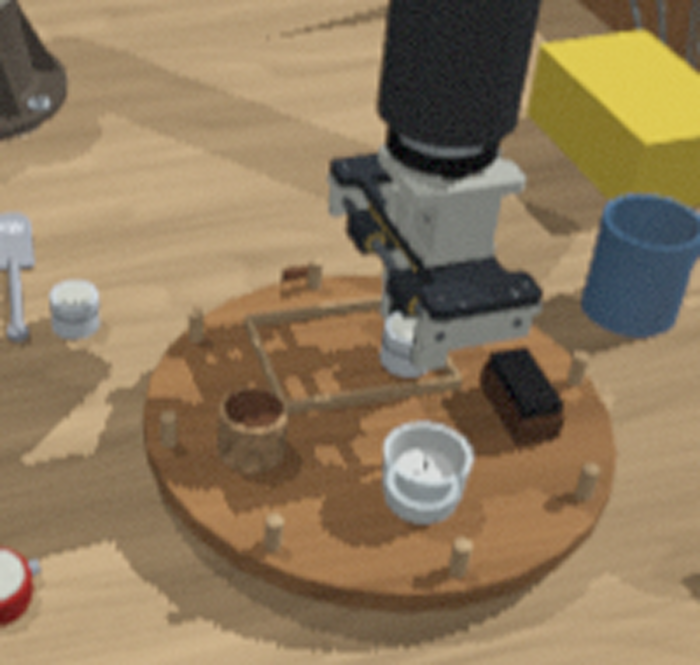

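>>> {"fn": "send_rows", "kwargs": {"commands": [[0.8,[0,0,-0.01],[0,0,0]],[0.8,[0,0,-0.006],[0,0,0]],[0.8,[0,0,0],[0,0,0]]]}}

```text
clock: 30.35
tool_pos: [0.5843, 0.2564, 0.0264]
orientation: [-179.7, 0.4, 179.8]
force: [0.1, -0.1, -0.6]
opening: 0.0393
```

>>> {"fn": "send_rows", "kwargs": {"commands": [[0.8,[0,0,-0.005],[0,0,0]],[0.8,[0,0,-0.004],[0,0,0]],[0.8,[0,0,0],[0,0,0]]]}}

```text
clock: 30.65
tool_pos: [0.585, 0.2565, 0.0254]
orientation: [-179.7, 0.5, 179.8]
force: [-0.2, -0.8, -1.2]
opening: 0.0392
```

>>> {"fn": "send_rows", "kwargs": {"commands": [[0.45,[0,0,0],[0,0,0]],[0.4,[0,0,0],[0,0,0]],[0.4,[0,0,0.03],[0,0,0]],[0.4,[0,0,0.1],[0,0,0]],[0.4,[0,0,0.12],[0,0,0]],[0.4,[0,0,0],[0,0,0]]]}}

```text
clock: 31.25
tool_pos: [0.5846, 0.256, 0.0902]
orientation: [-179.6, 0.5, 179.8]
force: [1.1, 0.5, 0.1]
opening: 0.0528
```

```bash
python3 car.py c12
```

```text
[0.58459773 0.25601677 0.09021252] [-179.64616708    0.45538166  179.81196746] [1.09680558 0.47215493 0.08057285]
r 0.05864777249319699 phi 136.30262471152147
```

View pics/c12.png

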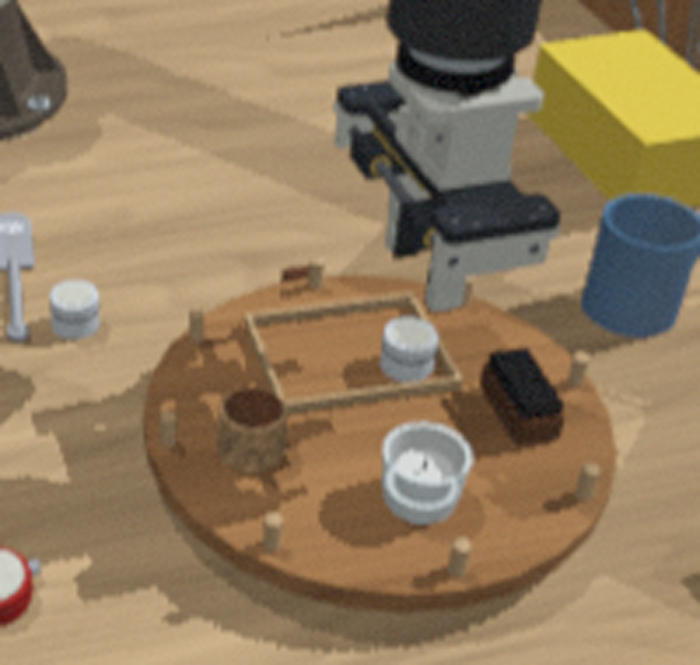

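>>> {"fn": "send_rows", "kwargs": {"commands": [[0.32,[-0.06,-0.08,0],[0,0,0]],[0.32,[-0.093,-0.126,0],[0,0,0]],[0.32,[-0.093,-0.126,0],[0,0,0]],[0.32,[-0.093,-0.126,0],[0,0,0]],[0.32,[-0.093,-0.126,0],[0,0,0]],[0.32,[-0.093,-0.126,0],[0,0,0]],[0.32,[-0.06,-0.08,0],[0,0,0]],[0.32,[-0.02,-0.03,0],[0,0,0]],[0.32,[0,0,0],[0,0,0]],[0.32,[0,0,0],[0,0,0]]]}}

```text
clock: 32.3
tool_pos: [0.4232, 0.043, 0.0842]
orientation: [-179.5, 0.1, 179.8]
force: [0.4, -0.1, -0.2]
opening: 0.0592
```

```bash
python3 tins.py s11
```

```text
[0.42324838 0.04295687 0.08415554] [-1.79502867e+02  7.81984486e-02  1.79763747e+02] 0.059228642987068356
scene [290.9 185.3] 117 medz 0.030 [16.9218  0.423   0.0353]
scene [387.1 198.3] 213 medz 0.069 [37.3569  0.5869  0.2552]
scene [391.1 233.7] 589 medz 0.067 [19.6344  0.7206  0.1971]
scene [255.7 237.2] 174 medz 0.030 [26.1158  0.6028 -0.0914]
scene [266.8 264.2] 209 medz 0.022 [43.6847  0.6997 -0.0809]
top [285.9 153.9] 288 medz 0.067 [21.9776  0.7163  0.203 ]
top [375.7 167.3] 118 medz 0.024 [44.7407  0.6867 -0.0795]
top [269.7 195.1] 149 medz 0.071 [54.3264  0.585   0.2548]
top [378.8 194.4] 126 medz 0.032 [34.7715  0.601  -0.0908]
```

>>> {"fn": "send_rows", "kwargs": {"commands": [[0.32,[-0.004,-0.03,-0.08],[0.001,0,0]],[0.32,[0,0,-0.14],[0,0,0]],[0.32,[0,0,-0.1],[0,0,0]],[0.32,[0,0,0],[0,0,0]],[0.32,[0,0,0],[0,0,0]]]}}

```text
clock: 32.95
tool_pos: [0.4267, 0.0393, 0.0024]
orientation: [-179.9, 0.2, -180.0]
force: [0.2, -0.2, -0.2]
opening: 0.0595
```

>>> {"fn": "send_rows", "kwargs": {"commands": [[0.32,[-0.016,-0.014,-0.04],[0,0,0]],[0.32,[-0.003,-0.003,-0.03],[0,0,0]],[0.32,[0,0,0],[0,0,0]]]}}

```text
clock: 33.25
tool_pos: [0.4247, 0.0371, -0.0129]
orientation: [-180.0, 0.4, -179.9]
force: [0.7, -0.5, -0.0]
opening: 0.0594
```

```bash
python3 - <<'E'
from h import *
o=sensors.get_obs();print(o["tool_pos"],o["orientation"],o["force"])
s=snapshot("scene");cv2.imwrite("pics/g3.png",cv2.resize(s["color"][90:230,210:370],None,fx=4,fy=4,interpolation=cv2.INTER_CUBIC))
E
```

```text
[ 0.42471454  0.03705477 -0.01293913] [-179.97580127    0.42101875 -179.85692485] [ 0.65007929 -0.52618476 -0.02650684]
```

View pics/g3.png

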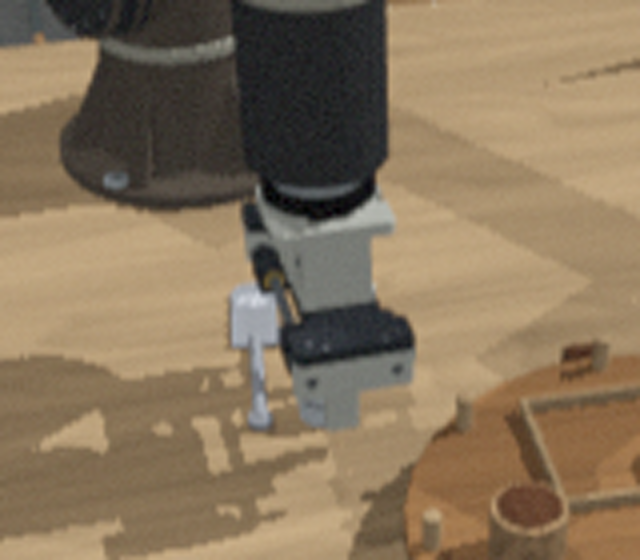

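Fine. Close.

>>> {"fn": "send_rows", "kwargs": {"commands": [[0.4,[-0.008,-0.003,-0.006],[0,0,0]],[0.5,[0,0,0],[0,0,0]],[0.6,[0,0,0],[0,0,0]],[0.7,[0,0,0],[0,0,0]],[0.8,[0,0,0],[0,0,0]],[0.8,[0,0,0],[0,0,0]]]}}

```text
clock: 33.9
tool_pos: [0.4244, 0.0374, -0.0121]
orientation: [179.9, 0.6, -179.8]
force: [-1.0, 0.6, -0.7]
opening: 0.0393
```

>>> {"fn": "send_rows", "kwargs": {"commands": [[0.8,[0,0,0.12],[0,0,0]],[0.8,[0,0,0.16],[0,0,0]],[0.8,[0,0,0.1],[0,0,0]],[0.8,[0.1,0.09,0],[0,0,0]],[0.8,[0.12,0.11,0],[0,0,0]],[0.8,[0.12,0.11,0],[0,0,0]],[0.8,[0.12,0.11,0],[0,0,0]],[0.8,[0.09,0.08,0],[0,0,0]],[0.8,[0.03,0.03,0],[0,0,0]],[0.8,[0,0,0],[0,0,0]],[0.8,[0,0,0],[0,0,0]]]}}

```text
clock: 35.0
tool_pos: [0.5712, 0.173, 0.0857]
orientation: [180.0, 0.4, -179.9]
force: [0.4, 0.6, -1.7]
opening: 0.0392
```

>>> {"fn": "send_rows", "kwargs": {"commands": [[0.8,[0.028,0.024,-0.04],[0,0,0]],[0.8,[0.006,0.006,-0.08],[0,0,0]],[0.8,[0,0,-0.06],[0,0,0]],[0.8,[0,0,-0.01],[0,0,0]],[0.8,[0,0,0],[0,0,0]]]}}

```text
clock: 35.5
tool_pos: [0.5781, 0.1788, 0.0362]
orientation: [179.9, 0.4, 180.0]
force: [0.5, -0.1, -1.0]
opening: 0.0393
```

```bash
python3 car.py c13
```

```text
[0.57810634 0.17876033 0.03615829] [179.93301507   0.43762175 179.95615042] [ 0.46289259 -0.05707191 -0.99793496]
r 0.06115875079888259 phi 216.92192990233303
```

View pics/c13.png

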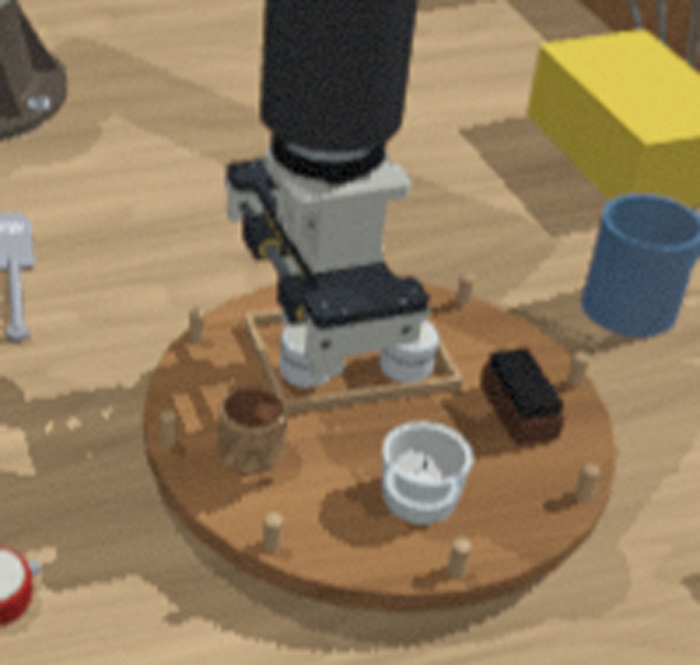

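>>> {"fn": "send_rows", "kwargs": {"commands": [[0.8,[0,0.01,-0.012],[0,0,0]],[0.8,[0,0,-0.01],[0,0,0]],[0.8,[0,0,-0.006],[0,0,0]],[0.8,[0,0,0],[0,0,0]]]}}

```text
clock: 35.95
tool_pos: [0.5792, 0.182, 0.0311]
orientation: [179.8, 0.6, 180.0]
force: [0.6, 0.5, -0.1]
opening: 0.0387
```

>>> {"fn": "send_rows", "kwargs": {"commands": [[0.8,[0,0,-0.005],[0,0,0]],[0.8,[0,0,0],[0,0,0]]]}}

```text
clock: 36.15
tool_pos: [0.5794, 0.1822, 0.0301]
orientation: [179.8, 0.6, 180.0]
force: [-0.7, -0.1, -0.8]
opening: 0.0392
```

>>> {"fn": "send_rows", "kwargs": {"commands": [[0.8,[0,0,-0.006],[0,0,0]],[0.8,[0,0,-0.004],[0,0,0]],[0.8,[0,0,0],[0,0,0]]]}}

```text
clock: 36.45
tool_pos: [0.5796, 0.1823, 0.0276]
orientation: [179.8, 0.7, 180.0]
force: [-0.0, -0.5, -0.1]
opening: 0.0392
```

>>> {"fn": "send_rows", "kwargs": {"commands": [[0.8,[0,0,-0.003],[0,0,0]],[0.45,[0,0,0],[0,0,0]],[0.4,[0,0,0],[0,0,0]],[0.4,[0,0,0.03],[0,0,0]],[0.4,[0,0,0.1],[0,0,0]],[0.4,[0,0,0.14],[0,0,0]],[0.4,[0,0,0],[0,0,0]]]}}

```text
clock: 37.15
tool_pos: [0.5796, 0.1819, 0.098]
orientation: [179.9, 0.6, -180.0]
force: [0.0, 0.3, 0.3]
opening: 0.0524
```

```bash
python3 tins.py s12
```

```text
[0.5795883  0.18185018 0.0979746 ] [ 179.87506149    0.64015397 -179.99601875] 0.052426411550320594
scene [386.9 198.7] 225 medz 0.069 [29.9436  0.5873  0.2554]
scene [358.9 202.4] 236 medz 0.069 [29.9034  0.5815  0.1803]
scene [390.9 233.7] 602 medz 0.067 [21.2538  0.7286  0.1966]
scene [255.4 237.3] 176 medz 0.030 [13.4546  0.604  -0.0915]
scene [266.4 264.1] 213 medz 0.022 [42.2577  0.6989 -0.0812]
top [287.5 149.4] 123 medz 0.067 [24.3362  0.7236  0.1985]
top [375.8 167.2] 118 medz 0.023 [41.4614  0.6869 -0.08  ]
top [378.7 194.4] 127 medz 0.032 [25.3056  0.6009 -0.0915]
```

View pics/s12.png

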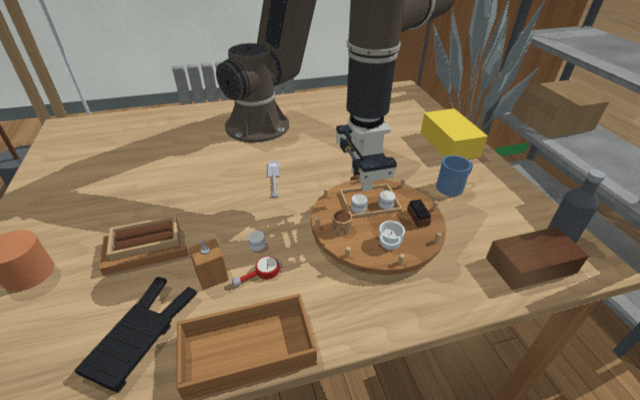

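>>> {"fn": "send_rows", "kwargs": {"commands": [[0.32,[0.008,-0.1,0],[0,0,0.015]],[0.32,[0.012,-0.156,0],[0,0,0.02]],[0.32,[0.012,-0.156,0],[0,0,0.02]],[0.32,[0.012,-0.156,0],[0,0,0.02]],[0.32,[0.012,-0.156,0],[0,0,0.02]],[0.32,[0.012,-0.156,0],[0,0,0.02]],[0.32,[0.01,-0.12,0],[0,0,0.015]],[0.32,[0.004,-0.04,0],[0,0,0]],[0.32,[0,0,0],[0,0,0]],[0.32,[0,0,0],[0,0,0]]]}}

```text
clock: 38.3
tool_pos: [0.5905, -0.0892, 0.0831]
orientation: [179.7, -0.5, -131.4]
force: [-0.7, -0.1, 0.3]
opening: 0.0592
```

```bash
python3 tins.py s13
```

```text
[ 0.59047257 -0.08916874  0.08314787] [ 179.67026932   -0.51632511 -131.4056726 ] 0.059211111285148166
scene [386.9 198.7] 225 medz 0.069 [31.1008  0.5873  0.2552]
scene [359.3 202.3] 226 medz 0.069 [30.4487  0.5812  0.1801]
scene [390.9 233.6] 600 medz 0.067 [20.8544  0.7282  0.1968]
scene [255.9 237.4] 183 medz 0.030 [15.46    0.6029 -0.0912]
scene [266.5 264. ] 224 medz 0.022 [44.2646  0.6994 -0.0811]
top [285.9 153.9] 298 medz 0.067 [23.6664  0.7092  0.2031]
top [269.7 195.1] 151 medz 0.071 [52.1396  0.5841  0.2549]
```

>>> {"fn": "send_rows", "kwargs": {"commands": [[0.32,[0.04,-0.008,-0.08],[0,0,0]],[0.32,[0.004,0,-0.14],[0,0,0]],[0.32,[0,0,-0.08],[0,0,0]],[0.32,[0,0,0],[0,0,0]],[0.32,[0,0,0],[0,0,0]]]}}

```text
clock: 38.95
tool_pos: [0.6045, -0.085, 0.009]
orientation: [179.9, -0.3, -131.0]
force: [0.3, 0.6, 0.6]
opening: 0.0592
```

>>> {"fn": "send_rows", "kwargs": {"commands": [[0.32,[-0.01,-0.025,0],[0,0,0]],[0.32,[0,-0.003,-0.04],[0,0,0]],[0.32,[0,0,-0.03],[0,0,0]],[0.32,[0,0,-0.015],[0,0,0]],[0.32,[0,0,0],[0,0,0]]]}}

```text
clock: 39.45
tool_pos: [0.6041, -0.0917, -0.01]
orientation: [-179.9, -0.0, -130.9]
force: [-0.5, 0.0, 1.4]
opening: 0.0596
```

```bash
python3 - <<'E'
from h import *
o=sensors.get_obs();print(o["tool_pos"],o["orientation"],o["force"])
s=snapshot("scene");cv2.imwrite("pics/g4.png",cv2.resize(s["color"][150:300,180:340],None,fx=4,fy=4,interpolation=cv2.INTER_CUBIC))
E
```

```text
[ 0.604069   -0.09168217 -0.00999854] [-1.79864123e+02 -3.17690451e-02 -1.30915771e+02] [-0.51640794  0.04240134  1.36074071]
```

View pics/g4.png

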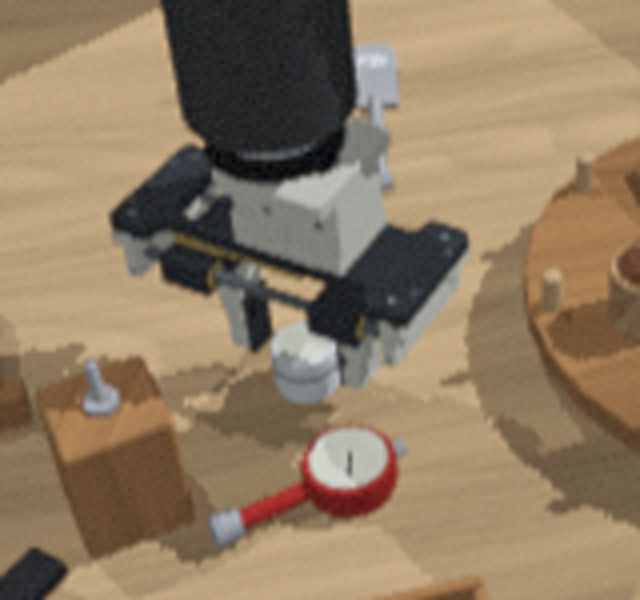

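```bash
python3 - <<'E'
from h import *
s=snapshot("scene");P=cloud(s)
print((proj(s,[[.604,-.0917,.032],[.604,-.0917,.02],[.603,-.091,.032]])-[180,150])*4)
print(circ(s,(.606,-.091),.02,.032,.012))
o=sensors.get_obs();R=Ro.from_euler("xyz",o["orientation"],degrees=True).as_matrix()
for k in(-1,1):
  for w in (-.0095,.0095):
    print(k,w,(proj(s,[o["tool_pos"]+[0,0,.0305]+R@[k*.0298,w,0]])-[180,150])*4)
E
```

```text
[[301.79655114 343.97648369]
 [303.80865919 357.98352056]
 [302.71295781 342.62266505]]
(np.float32(28.008358), np.float64(0.608), np.float64(-0.09399999999999999))
-1 -0.0095 [[337.77921243 382.92579969]]
-1 0.0095 [[354.32353068 362.30066951]]
1 -0.0095 [[253.63257328 352.36753095]]
1 0.0095 [[271.05518332 332.58283953]]
```

>>> {"fn": "send_rows", "kwargs": {"commands": [[0.4,[0.004,0,-0.014],[0,0,0]],[0.5,[0,0,0],[0,0,0]],[0.6,[0,0,0],[0,0,0]],[0.7,[0,0,0],[0,0,0]],[0.8,[0,0,0],[0,0,0]],[0.8,[0,0,0],[0,0,0]]]}}

```text
clock: 40.15
tool_pos: [0.6059, -0.0916, -0.0129]
orientation: [-179.8, 0.0, -130.9]
force: [0.1, 0.3, -0.6]
opening: 0.039
```

>>> {"fn": "send_rows", "kwargs": {"commands": [[0.8,[0,0,0.12],[0,0,0]],[0.8,[0,0,0.18],[0,0,0]],[0.8,[0,0,0.16],[0,0,0]],[0.8,[-0.025,0.12,0],[0,0,-0.018]],[0.8,[-0.034,0.155,0],[0,0,-0.02]],[0.8,[-0.034,0.155,0],[0,0,-0.02]],[0.8,[-0.034,0.155,0],[0,0,-0.02]],[0.8,[-0.034,0.155,0],[0,0,-0.02]],[0.8,[-0.034,0.155,0],[0,0,-0.02]],[0.8,[-0.034,0.155,0],[0,0,-0.018]],[0.8,[-0.02,0.1,0],[0,0,0]],[0.8,[0,0,0],[0,0,0]]]}}

```text
clock: 41.35
tool_pos: [0.5388, 0.2059, 0.1076]
orientation: [179.9, 0.2, 177.9]
force: [0.4, -0.4, -0.5]
opening: 0.0392
```

>>> {"fn": "send_rows", "kwargs": {"commands": [[0.8,[0,0.042,-0.04],[0,0,0]],[0.8,[0,0.006,-0.08],[0,0,0]],[0.8,[0,0,-0.08],[0,0,0]],[0.8,[0,0,-0.05],[0,0,0]],[0.8,[0,0,0],[0,0,0]]]}}

```text
clock: 41.85
tool_pos: [0.5385, 0.2187, 0.0413]
orientation: [179.8, 0.2, 177.9]
force: [-0.2, -0.8, -0.8]
opening: 0.0393
```

```bash
python3 car.py c14
```

```text
[0.53854144 0.21866248 0.04133212] [179.83707693   0.22962166 177.86859939] [-0.23558478 -0.79377793 -0.81441673]
r 0.08851506896213798 phi 177.9524936472237
```

View pics/c14.png

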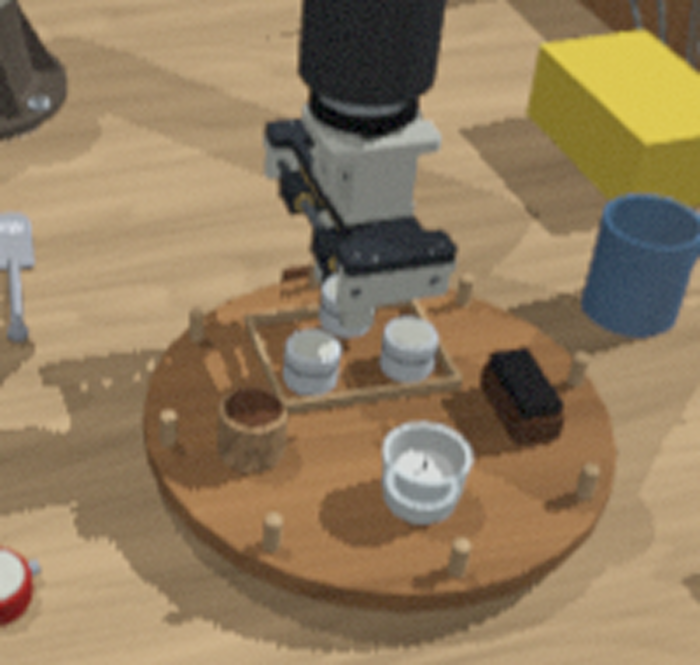

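>>> {"fn": "send_rows", "kwargs": {"commands": [[0.8,[0.002,0,-0.02],[0,0,0]],[0.8,[0,0,-0.016],[0,0,0]],[0.8,[0,0,-0.01],[0,0,0]],[0.8,[0,0,-0.005],[0,0,0]],[0.8,[0,0,0],[0,0,0]]]}}

```text
clock: 42.4
tool_pos: [0.5411, 0.219, 0.0303]
orientation: [179.7, 0.4, 177.8]
force: [-1.0, 0.2, -1.4]
opening: 0.039
```

>>> {"fn": "send_rows", "kwargs": {"commands": [[0.8,[0,0,-0.01],[0,0,0]],[0.8,[0,0,-0.005],[0,0,0]],[0.8,[0,0,0],[0,0,0]]]}}

```text
clock: 42.7
tool_pos: [0.5414, 0.2193, 0.0272]
orientation: [179.7, 0.5, 177.8]
force: [-0.6, -0.2, 0.6]
opening: 0.0389
```

>>> {"fn": "send_rows", "kwargs": {"commands": [[0.8,[0,0,-0.004],[0,0,0]],[0.45,[0,0,0],[0,0,0]],[0.4,[0,0,0],[0,0,0]],[0.4,[0,0,0.03],[0,0,0]],[0.4,[0,0,0.1],[0,0,0]],[0.4,[0,0,0.14],[0,0,0]],[0.4,[0,0,0],[0,0,0]]]}}

```text
clock: 43.4
tool_pos: [0.5417, 0.2193, 0.0975]
orientation: [179.7, 0.5, 177.9]
force: [0.0, 1.0, 0.1]
opening: 0.0525
```

```bash
python3 tins.py s14; python3 car.py c15
```

```text
[0.54172985 0.21925415 0.09750737] [179.71551484   0.49740276 177.89025529] 0.05247802901738393
scene [363.8 196.9] 434 medz 0.069 [23.5417  0.5767  0.1835]
scene [386.8 198.6] 227 medz 0.068 [31.9147  0.5867  0.2546]
scene [390.9 233.7] 600 medz 0.067 [20.3638  0.7288  0.1966]
scene [205.4 250. ] 41 medz 0.087 [13.7583  0.6692 -0.1889]
scene [266.7 264.1] 216 medz 0.022 [45.16    0.6997 -0.0803]
top [285.8 153.9] 295 medz 0.067 [20.3474  0.7091  0.2033]
top [375.8 167.2] 121 medz 0.024 [44.458   0.6869 -0.0789]
top [294.6 197.8] 123 medz 0.071 [44.344   0.5787  0.179 ]
[0.53885518 0.21759314 0.09266428] [1.79917026e+02 1.44784991e-01 1.77816601e+02] [-0.28415523 -0.70051725 -0.60596877]
r 0.0881696723364922 phi 178.6396739807748
```

View pics/c15.png

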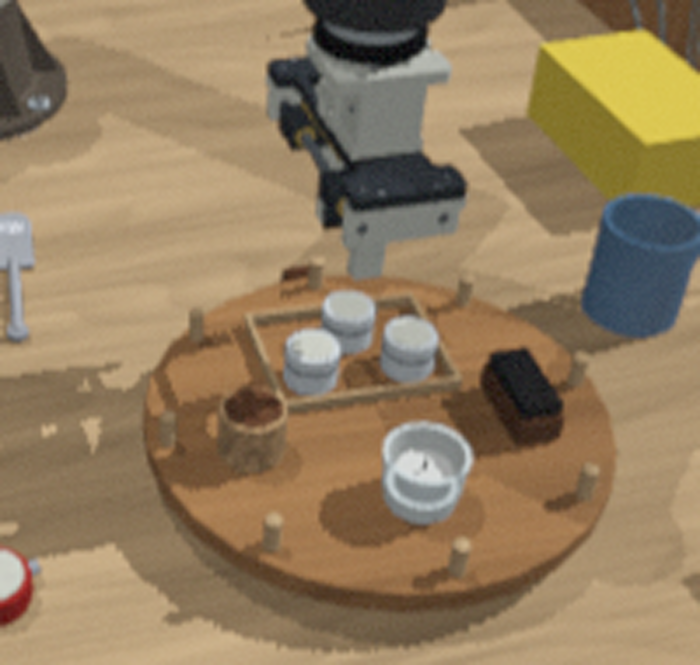

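View pics/s14.png

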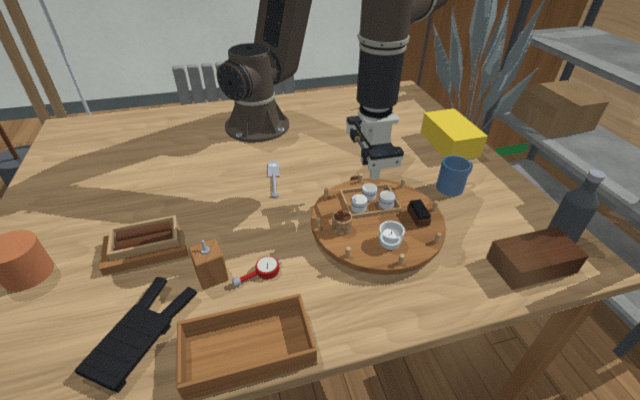

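>>> {"fn": "send_rows", "kwargs": {"commands": [[0.5,[-0.03,0,0.02],[0,0,-0.023]],[0.7,[-0.03,0,0],[0,0,-0.023]],[0.7,[-0.03,0,0],[0,0,-0.023]],[0.7,[-0.03,0,0],[0,0,-0.023]],[0.7,[-0.03,0,0],[0,0,-0.023]],[0.7,[-0.03,0,0],[0,0,-0.023]],[0.7,[-0.03,0,0],[0,0,-0.023]],[0.7,[-0.02,0,0],[0,0,-0.023]],[0.7,[-0.01,0,0],[0,0,-0.023]],[0.7,[0,0,0],[0,0,-0.023]],[0.7,[0,0,0],[0,0,-0.02]],[0.7,[0,0,0],[0,0,0]]]}}

```text
clock: 44.8
tool_pos: [0.4696, 0.2117, 0.085]
orientation: [-178.9, 0.3, 84.4]
force: [-0.1, -0.1, -0.3]
opening: 0.0261
```

```bash
sed -i 's/.627,.2155/.626,.214/' arc.py car.py; python3 arc.py 0 1 .02; python3 car.py c16; python3 - <<'E'
from h import *
s=snapshot("top");cv2.imwrite("pics/t16.png",cv2.resize(s["color"][110:260,200:380],None,fx=4,fy=4,interpolation=cv2.INTER_CUBIC))
E
```

```text
phi 180.86096036042167 r 0.15637741485727286 yawerr 6.432313179411722 0.08495670667012879 [-0.08263714 -0.10863376 -0.33905141] [-178.88681013    0.26815117   84.42864718]
[[np.float64(0.006), np.float64(0.0)]] dz -0.26 rot/row 0.0179
[0.46964024 0.21165027 0.08495671] [-178.88681013    0.26815117   84.42864718] [-0.08263714 -0.10863376 -0.33905141]
r 0.15637741485727286 phi 180.86096036042167
```

View pics/c16.png

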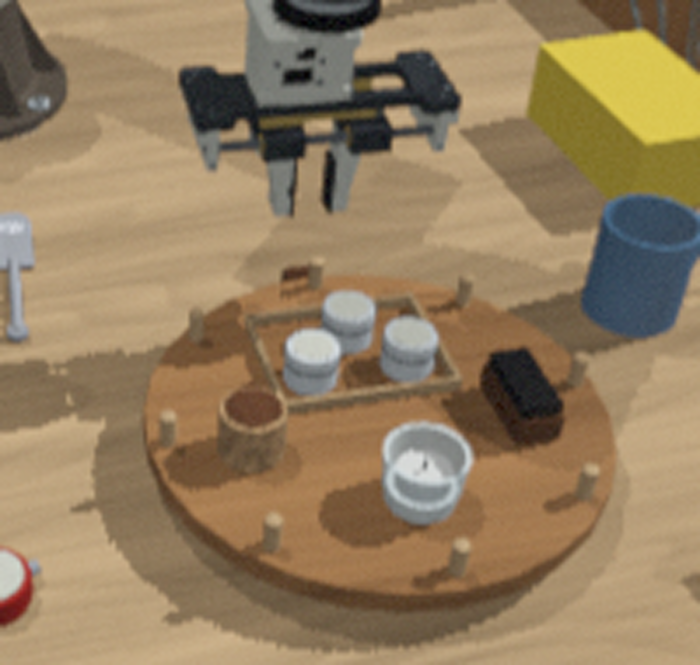

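View pics/t16.png

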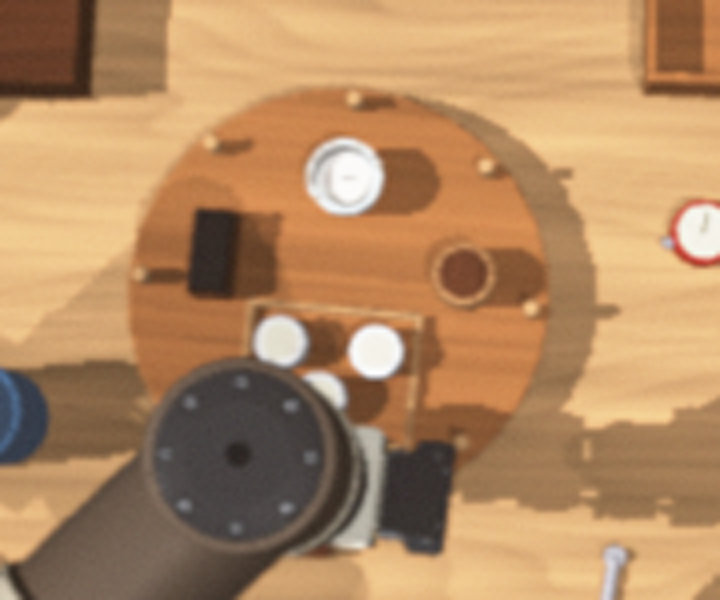

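>>> {"fn": "send_rows", "kwargs": {"commands": [[0.7,[0.006,0.046,-0.06],[0,-0.003,0.006]],[0.7,[0,0,-0.04],[0,0,0]],[0.7,[0,0,0],[0,0,0]],[0.7,[0,0,0],[0,0,0]]]}}

```text
clock: 45.3
tool_pos: [0.4713, 0.2229, 0.0588]
orientation: [-179.9, 0.3, 87.5]
force: [0.1, -0.2, 0.0]
opening: 0.0261
```

```bash
python3 arc.py 0 1 .02; python3 car.py c17
```

```text
phi 176.72585366992118 r 0.154993983072745 yawerr -0.799994407522945 0.058797174075831196 [ 0.14462038 -0.24951105  0.02609545] [-179.93604189    0.2626091    87.52584808]
[[np.float64(-0.0), np.float64(0.0)]] dz -0.155 rot/row -0.0022
[0.47125902 0.22285225 0.05879717] [-179.93604189    0.2626091    87.52584808] [ 0.14462038 -0.24951105  0.02609545]
r 0.154993983072745 phi 176.72585366992118
```

View pics/c17.png

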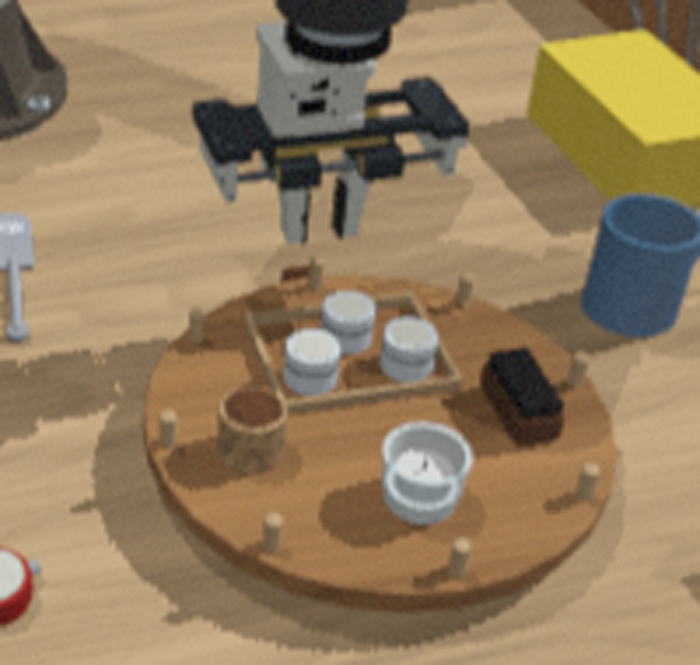

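Aligned over the peg; descend.

>>> {"fn": "send_rows", "kwargs": {"commands": [[0.7,[0,0,-0.06],[0,0,-0.001]],[0.7,[0,0,-0.06],[0,0,0]],[0.7,[0,0,-0.03],[0,0,0]],[0.7,[0,0,0],[0,0,0]]]}}

```text
clock: 45.75
tool_pos: [0.4729, 0.2232, 0.0226]
orientation: [179.9, 0.1, 87.2]
force: [-0.4, -0.1, -0.3]
opening: 0.0262
```

```bash
python3 arc.py 2.2 12 .02; python3 car.py c18
```

```text
phi 176.56611010912457 r 0.15336748275282955 yawerr -0.5848318406519866 0.02260743939153214 [-0.35214856 -0.10362028 -0.31155106] [1.79928837e+02 1.05967650e-01 8.71509419e+01]
[[np.float64(-0.007), np.float64(-0.023)], [np.float64(-0.0), np.float64(-0.024)], [np.float64(0.001), np.float64(-0.024)], [np.float64(0.002), np.float64(-0.024)], [np.float64(0.003), np.float64(-0.024)], [np.float64(0.004), np.float64(-0.024)], [np.float64(0.004), np.float64(-0.023)], [np.float64(0.005), np.float64(-0.023)], [np.float64(0.006), np.float64(-0.023)], [np.float64(0.007), np.float64(-0.023)], [np.float64(0.008), np.float64(-0.022)], [np.float64(0.009), np.float64(-0.022)]] dz -0.01 rot/row 0.006
[0.47290788 0.22318622 0.02260744] [1.79928837e+02 1.05967650e-01 8.71509419e+01] [-0.35214856 -0.10362028 -0.31155106]
r 0.15336748275282955 phi 176.56611010912457
```

View pics/c18.png

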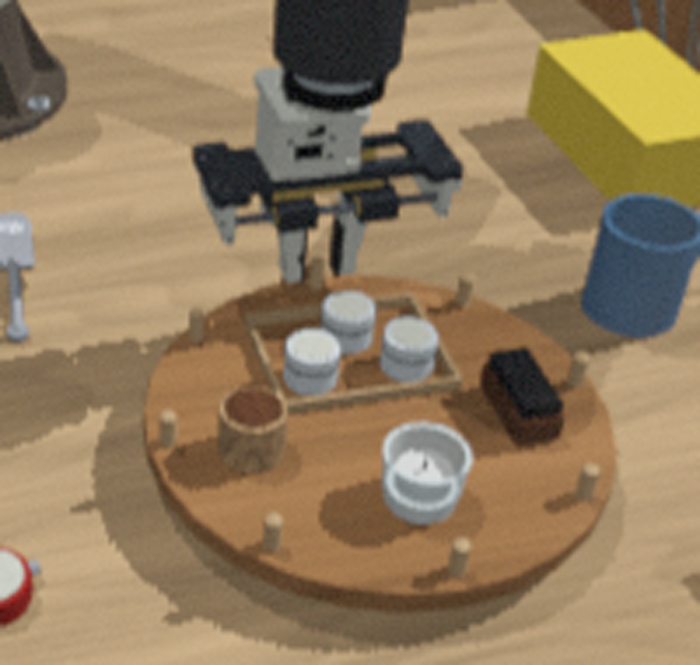

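>>> {"fn": "send_rows", "kwargs": {"commands": [[0.7,[-0.004,-0.01,-0.006],[0,0,0.002]],[0.7,[-0.002,-0.012,-0.004],[0,0,0.003]],[0.7,[0,-0.014,0],[0,0,0.004]],[0.7,[0.001,-0.018,0],[0,0,0.005]],[0.7,[0.001,-0.022,0],[0,0,0.006]],[0.7,[0.002,-0.024,0],[0,0,0.006]],[0.7,[0.003,-0.024,0],[0,0,0.006]],[0.7,[0.004,-0.024,0],[0,0,0.006]],[0.7,[0.005,-0.023,0],[0,0,0.006]],[0.7,[0.006,-0.023,0],[0,0,0.006]],[0.7,[0.007,-0.023,0],[0,0,0.006]]]}}

```text
clock: 46.9
tool_pos: [0.4809, 0.1698, 0.0258]
orientation: [179.4, -0.4, 108.8]
force: [-0.1, 1.7, -0.8]
opening: 0.0267
```

```bash
python3 arc.py 2.4 12 .02; python3 car.py c19
```

```text
phi 196.9620567983132 r 0.15164805951905522 yawerr -1.8483943602715271 0.025778916523587228 [-0.11636453  1.67920757 -0.84229182] [179.41123199  -0.36210042 108.81045116]
[[np.float64(-0.005), np.float64(-0.029)], [np.float64(0.009), np.float64(-0.024)], [np.float64(0.01), np.float64(-0.024)], [np.float64(0.011), np.float64(-0.023)], [np.float64(0.012), np.float64(-0.023)], [np.float64(0.013), np.float64(-0.022)], [np.float64(0.014), np.float64(-0.022)], [np.float64(0.015), np.float64(-0.021)], [np.float64(0.016), np.float64(-0.021)], [np.float64(0.017), np.float64(-0.02)], [np.float64(0.017), np.float64(-0.019)], [np.float64(0.018), np.float64(-0.019)]] dz -0.023 rot/row 0.0062
[0.48094891 0.16975845 0.02577892] [179.41123199  -0.36210042 108.81045116] [-0.11636453  1.67920757 -0.84229182]
r 0.15164805951905522 phi 196.9620567983132
```

View pics/c19.png

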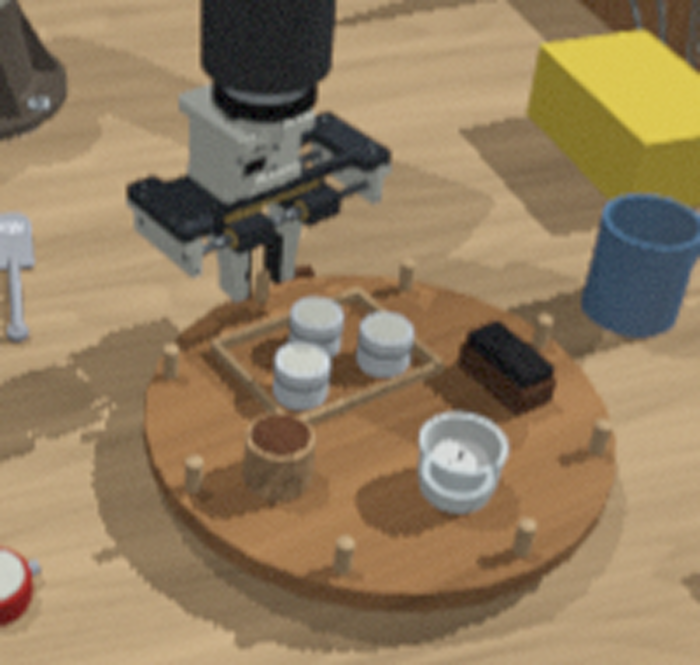

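>>> {"fn": "send_rows", "kwargs": {"commands": [[0.7,[-0.002,-0.027,-0.01],[0,0,0.006]],[0.7,[0.008,-0.024,-0.008],[0,0,0.006]],[0.7,[0.01,-0.024,-0.005],[0,0,0.006]],[0.7,[0.011,-0.023,-0.003],[0,0,0.006]],[0.7,[0.012,-0.023,-0.002],[0,0,0.006]],[0.7,[0.013,-0.022,-0.002],[0,0,0.006]],[0.7,[0.014,-0.022,-0.002],[0,0,0.006]],[0.7,[0.015,-0.021,-0.001],[0,0,0.006]],[0.7,[0.016,-0.021,0],[0,0,0.006]],[0.7,[0.017,-0.02,0],[0,0,0.006]],[0.7,[0.017,-0.019,0],[0,0,0.006]],[0.7,[0.018,-0.019,0],[0,0,0.006]]]}}

```text
clock: 48.15
tool_pos: [0.52, 0.103, 0.0224]
orientation: [178.9, -0.5, 135.9]
force: [0.1, 0.6, -1.3]
opening: 0.0263
```

```bash
python3 arc.py 2.4 12 .02
```

```text
phi 226.3249163046582 r 0.15348627284293462 yawerr 0.4159643601559537 0.02236034180947677 [ 0.09062628  0.57672377 -1.2609256 ] [178.90140243  -0.5127809  135.90895194]
[[np.float64(0.015), np.float64(-0.022)], [np.float64(0.02), np.float64(-0.017)], [np.float64(0.021), np.float64(-0.016)], [np.float64(0.021), np.float64(-0.015)], [np.float64(0.022), np.float64(-0.014)], [np.float64(0.022), np.float64(-0.013)], [np.float64(0.023), np.float64(-0.012)], [np.float64(0.023), np.float64(-0.011)], [np.float64(0.024), np.float64(-0.01)], [np.float64(0.024), np.float64(-0.009)], [np.float64(0.025), np.float64(-0.008)], [np.float64(0.025), np.float64(-0.007)]] dz -0.009 rot/row 0.0068
```

>>> {"fn": "send_rows", "kwargs": {"commands": [[0.7,[0.015,-0.022,-0.005],[0,0,0.007]],[0.7,[0.02,-0.017,-0.003],[0,0,0.007]],[0.7,[0.021,-0.016,-0.002],[0,0,0.007]],[0.7,[0.021,-0.015,-0.002],[0,0,0.007]],[0.7,[0.022,-0.014,-0.002],[0,0,0.007]],[0.7,[0.022,-0.013,0],[0,0,0.007]],[0.7,[0.023,-0.012,0],[0,0,0.007]],[0.7,[0.023,-0.011,0],[0,0,0.007]],[0.7,[0.024,-0.01,0],[0,0,0.007]],[0.7,[0.024,-0.009,0],[0,0,0.007]],[0.7,[0.024,-0.008,0],[0,0,0.006]],[0.7,[0.02,-0.006,0],[0,0,0.006]]]}}

```text
clock: 49.35
tool_pos: [0.5851, 0.0639, 0.0222]
orientation: [178.7, -0.6, 166.6]
force: [-1.0, 0.6, -0.0]
opening: 0.0264
```

```bash
python3 arc.py 2.4 6 .02; python3 car.py c20
```

```text
phi 254.75585737322294 r 0.15559746720771414 yawerr -1.8295789932645334 0.02215770977646407 [-1.01598357  0.60768234 -0.04114069] [178.7013399   -0.58672841 166.58543637]
[[np.float64(0.026), np.float64(-0.004)], [np.float64(0.025), np.float64(-0.005)], [np.float64(0.026), np.float64(-0.004)], [np.float64(0.026), np.float64(-0.003)], [np.float64(0.026), np.float64(-0.002)], [np.float64(0.026), np.float64(-0.001)]] dz -0.009 rot/row 0.0058
[0.58508836 0.06387735 0.02215771] [178.7013399   -0.58672841 166.58543637] [-1.01598357  0.60768234 -0.04114069]
r 0.15559746720771414 phi 254.75585737322294
```

View pics/c20.png

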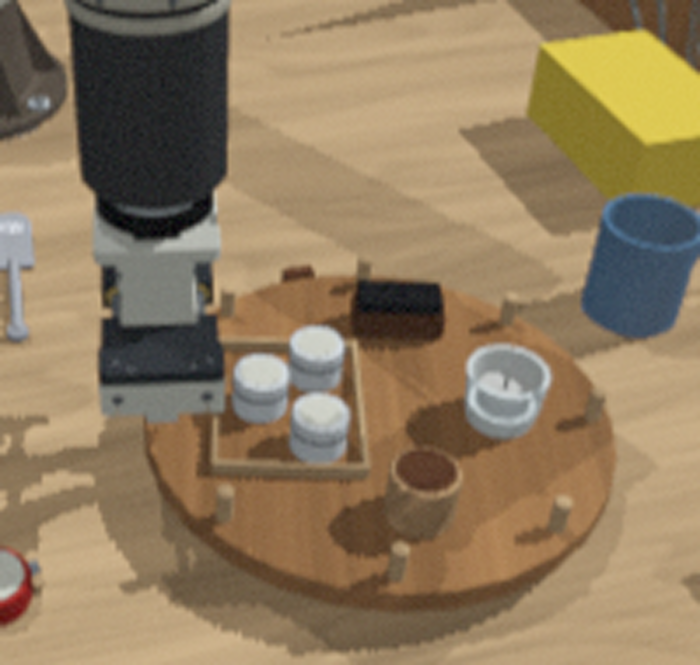

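>>> {"fn": "send_rows", "kwargs": {"commands": [[0.7,[0.025,-0.006,-0.003],[0,0,0.006]],[0.7,[0.025,-0.006,-0.003],[0,0,0.006]],[0.7,[0.026,-0.004,-0.002],[0,0,0.006]],[0.7,[0.024,-0.003,0],[0,0,0.006]],[0.7,[0.018,-0.002,0],[0,0,0.005]],[0.7,[0.01,0,0],[0,0,0.003]],[0.7,[0,0,0],[0,0,0]]]}}

```text
clock: 50.1
tool_pos: [0.6165, 0.0582, 0.0213]
orientation: [178.7, -0.7, 178.4]
force: [-0.5, -0.2, -0.8]
opening: 0.0259
```

```bash
python3 arc.py 2.4 1 .02; python3 car.py c21
```

```text
phi 266.51736045621226 r 0.15604006577476429 yawerr -1.8357605660922331 0.02132360116985902 [-0.50471878 -0.17290439 -0.79024523] [178.71045353  -0.65997636 178.35312102]
[[np.float64(0.026), np.float64(0.003)]] dz -0.005 rot/row 0.0016
[0.61652117 0.0582481  0.0213236 ] [178.71045353  -0.65997636 178.35312102] [-0.50471878 -0.17290439 -0.79024523]
r 0.15604006577476429 phi 266.51736045621226
```

View pics/c21.png

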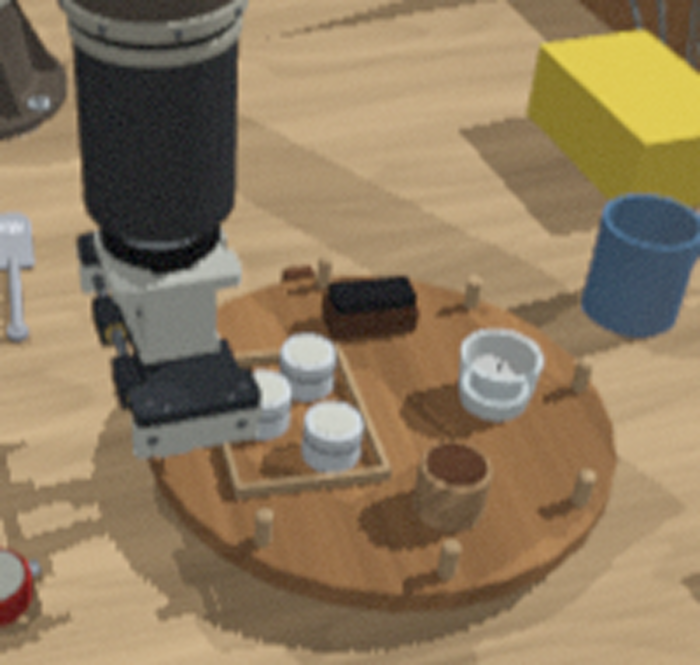

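>>> {"fn": "send_rows", "kwargs": {"commands": [[0.7,[-0.012,0,0.06],[0,0,0]],[0.7,[0,0,0.16],[-0.002,0,0]],[0.7,[-0.02,0.03,0.08],[0,0,-0.023]],[0.7,[-0.06,0.07,0],[0,0,-0.023]],[0.7,[-0.07,0.08,0],[0,0,-0.023]],[0.7,[-0.07,0.08,0],[0,0,-0.023]],[0.7,[-0.07,0.08,0],[0,0,-0.023]],[0.7,[-0.07,0.08,0],[0,0,-0.023]],[0.7,[-0.07,0.08,0],[0,0,-0.023]],[0.7,[-0.06,0.08,0],[0,0,-0.023]],[0.7,[-0.04,0.06,0],[0,0,-0.023]],[0.7,[-0.02,0.02,0],[0,0,-0.023]]]}}

```text
clock: 51.35
tool_pos: [0.4704, 0.2284, 0.115]
orientation: [178.5, -0.7, 92.5]
force: [0.6, -0.7, -0.2]
opening: 0.026
```

```bash
python3 arc.py 0 1 .02; python3 car.py c22; python3 - <<'E'
from h import *
s=snapshot("top");cv2.imwrite("pics/t22.png",cv2.resize(s["color"][110:260,200:380],None,fx=4,fy=4,interpolation=cv2.INTER_CUBIC))
E
```

```text
phi 174.7000074313488 r 0.15628542310832122 yawerr -7.77543830065872 0.11500501884809182 [ 0.55018651 -0.69652804 -0.18023159] [178.53422489  -0.68405752  92.47544573]
[[np.float64(0.005), np.float64(-0.0)]] dz -0.38 rot/row -0.0216
[0.47038274 0.22843616 0.11500502] [178.53422489  -0.68405752  92.47544573] [ 0.55018651 -0.69652804 -0.18023159]
r 0.15628542310832122 phi 174.7000074313488
```

View pics/c22.png

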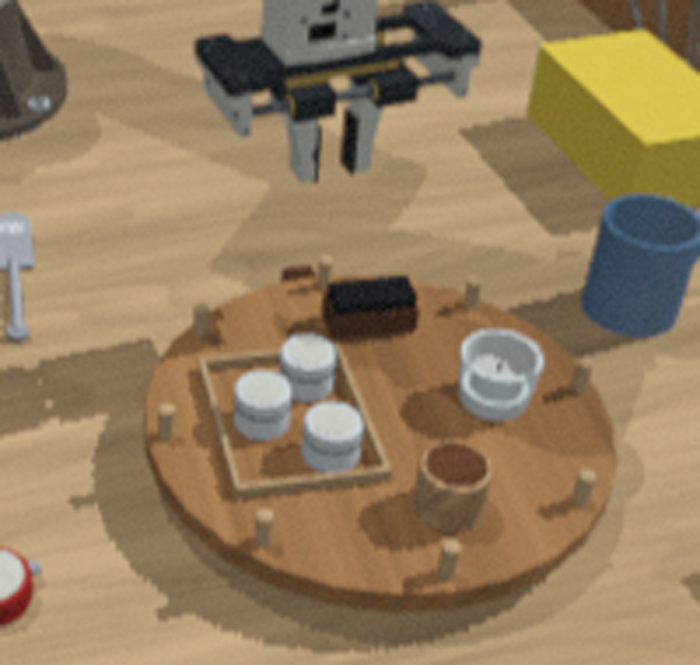

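View pics/t22.png

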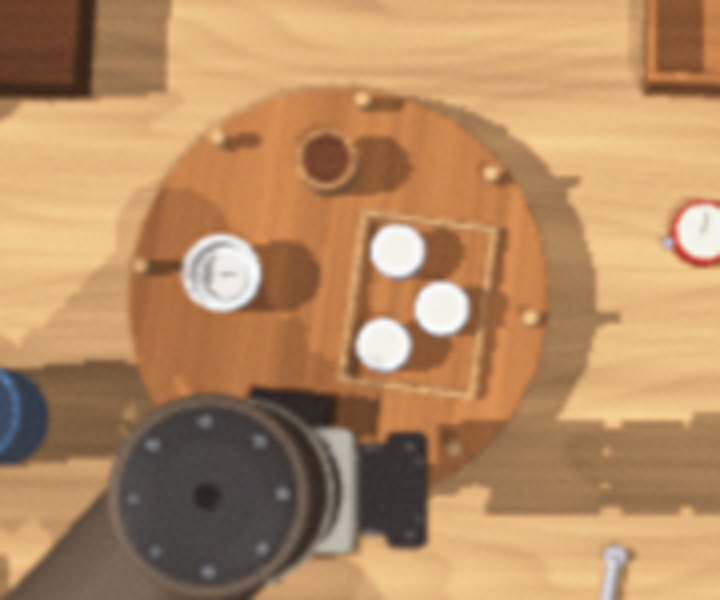

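>>> {"fn": "send_rows", "kwargs": {"commands": [[0.7,[0,0,-0.06],[-0.002,0.003,-0.012]],[0.7,[0.004,0.004,-0.08],[0,0.001,-0.01]],[0.7,[0,0,-0.06],[0,0,0]],[0.7,[0,0,0],[0,0,0]]]}}

```text
clock: 51.85
tool_pos: [0.4729, 0.2291, 0.0679]
orientation: [179.8, -0.2, 85.5]
force: [0.7, -0.7, 0.1]
opening: 0.0265
```

```bash
python3 arc.py 0 1 .02; python3 car.py c23
```

```text
phi 174.35117567325145 r 0.15385340792132304 yawerr -1.1305561117929415 0.06794868119760589 [ 0.70522219 -0.6931152   0.08432114] [179.76491775  -0.18817229  85.48173179]
[[np.float64(-0.005), np.float64(0.0)]] dz -0.192 rot/row -0.0031
[0.47289372 0.22914394 0.06794868] [179.76491775  -0.18817229  85.48173179] [ 0.70522219 -0.6931152   0.08432114]
r 0.15385340792132304 phi 174.35117567325145
```

View pics/c23.png

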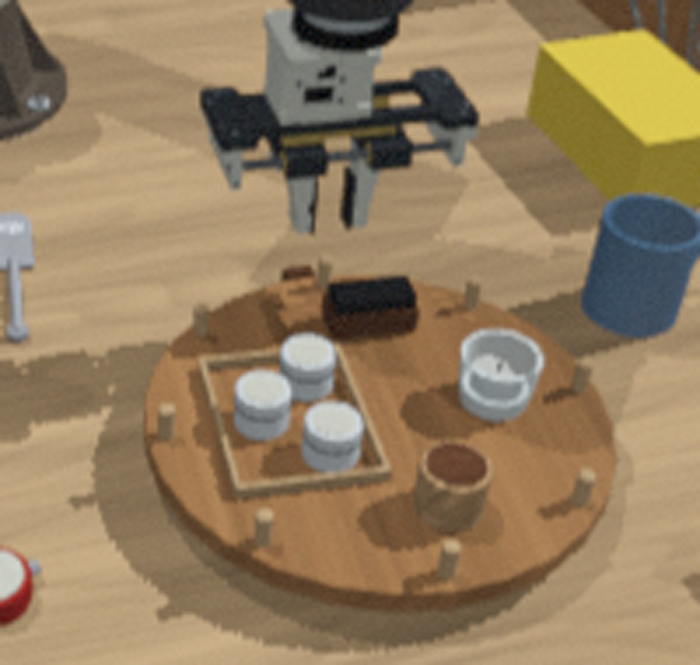

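>>> {"fn": "send_rows", "kwargs": {"commands": [[0.7,[-0.003,-0.004,-0.06],[0,0,-0.002]],[0.7,[0,0,-0.07],[0,0,0]],[0.7,[0,0,-0.05],[0,0,0]],[0.7,[0,0,0],[0,0,0]]]}}

```text
clock: 52.3
tool_pos: [0.4757, 0.2293, 0.0277]
orientation: [179.4, -0.5, 85.2]
force: [-0.1, 0.4, -0.0]
opening: 0.0262
```

```bash
python3 arc.py 2.4 12 .02; python3 car.py c24
```

```text
phi 174.17130972660624 r 0.151061042871402 yawerr -1.0321857046955643 0.02774088934224256 [-0.08542531  0.39997209 -0.0297084 ] [179.39511373  -0.50900177  85.20349543]
[[np.float64(-0.018), np.float64(-0.024)], [np.float64(-0.001), np.float64(-0.026)], [np.float64(0.0), np.float64(-0.026)], [np.float64(0.001), np.float64(-0.026)], [np.float64(0.002), np.float64(-0.026)], [np.float64(0.003), np.float64(-0.026)], [np.float64(0.004), np.float64(-0.026)], [np.float64(0.005), np.float64(-0.025)], [np.float64(0.007), np.float64(-0.025)], [np.float64(0.008), np.float64(-0.025)], [np.float64(0.009), np.float64(-0.024)], [np.float64(0.01), np.float64(-0.024)]] dz -0.031 rot/row 0.0064
[0.47571995 0.22934092 0.02774089] [179.39511373  -0.50900177  85.20349543] [-0.08542531  0.39997209 -0.0297084 ]
r 0.151061042871402 phi 174.17130972660624
```

View pics/c24.png

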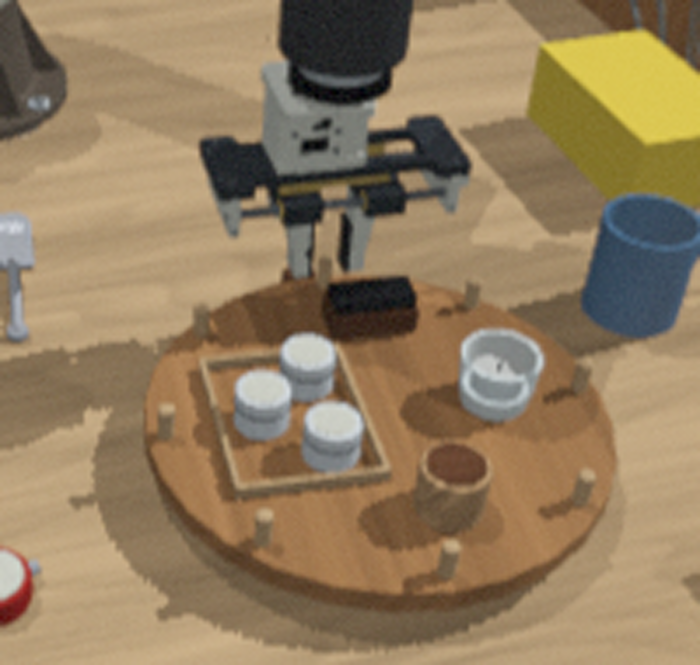

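>>> {"fn": "send_rows", "kwargs": {"commands": [[0.7,[-0.01,-0.008,-0.016],[0,0,0.002]],[0.7,[-0.004,-0.012,-0.008],[0,0,0.003]],[0.7,[-0.002,-0.014,-0.004],[0,0,0.004]],[0.7,[-0.001,-0.018,-0.002],[0,0,0.005]],[0.7,[0,-0.022,-0.001],[0,0,0.006]],[0.7,[0.001,-0.025,-0.001],[0,0,0.006]],[0.7,[0.002,-0.026,-0.001],[0,0,0.006]],[0.7,[0.003,-0.026,0],[0,0,0.006]],[0.7,[0.004,-0.026,0],[0,0,0.006]],[0.7,[0.005,-0.025,0],[0,0,0.006]],[0.7,[0.007,-0.025,0],[0,0,0.006]],[0.7,[0.008,-0.025,0],[0,0,0.006]]]}}

```text
clock: 53.55
tool_pos: [0.4815, 0.1682, 0.0262]
orientation: [178.8, -1.1, 109.4]
force: [-0.6, 0.7, -1.2]
opening: 0.0262
```

```bash
python3 arc.py 2.4 12 .02; python3 car.py c25
```

```text
phi 197.59570060078497 r 0.1515972673496949 yawerr -1.8541145908492922 0.026176786806359674 [-0.5646326   0.74087228 -1.18832784] [178.76013443  -1.06760856 109.44981519]
[[np.float64(-0.005), np.float64(-0.029)], [np.float64(0.009), np.float64(-0.024)], [np.float64(0.01), np.float64(-0.024)], [np.float64(0.011), np.float64(-0.023)], [np.float64(0.012), np.float64(-0.023)], [np.float64(0.013), np.float64(-0.022)], [np.float64(0.014), np.float64(-0.022)], [np.float64(0.015), np.float64(-0.021)], [np.float64(0.016), np.float64(-0.02)], [np.float64(0.017), np.float64(-0.02)], [np.float64(0.018), np.float64(-0.019)], [np.float64(0.018), np.float64(-0.018)]] dz -0.025 rot/row 0.0062
[0.48149546 0.16817239 0.02617679] [178.76013443  -1.06760856 109.44981519] [-0.5646326   0.74087228 -1.18832784]
r 0.1515972673496949 phi 197.59570060078497
```

View pics/c25.png

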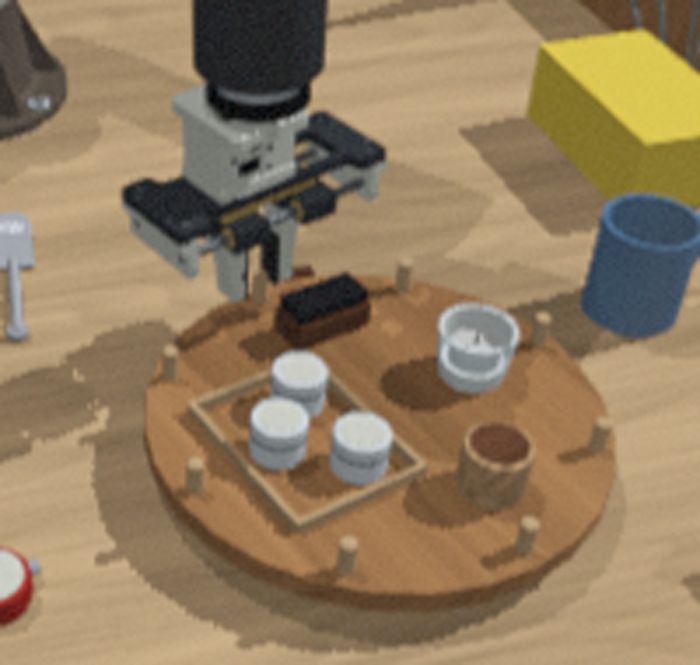

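>>> {"fn": "send_rows", "kwargs": {"commands": [[0.7,[-0.002,-0.027,-0.01],[-0.002,0.001,0.006]],[0.7,[0.008,-0.024,-0.008],[-0.002,0.001,0.006]],[0.7,[0.01,-0.024,-0.005],[0,0,0.006]],[0.7,[0.011,-0.023,-0.003],[0,0,0.006]],[0.7,[0.012,-0.023,-0.002],[0,0,0.006]],[0.7,[0.013,-0.022,-0.002],[0,0,0.006]],[0.7,[0.014,-0.022,-0.002],[0,0,0.006]],[0.7,[0.015,-0.021,-0.001],[0,0,0.006]],[0.7,[0.016,-0.02,0],[0,0,0.006]],[0.7,[0.017,-0.02,0],[0,0,0.006]],[0.7,[0.018,-0.019,0],[0,0,0.006]],[0.7,[0.018,-0.018,0],[0,0,0.006]]]}}

```text
clock: 54.8
tool_pos: [0.5205, 0.1024, 0.0224]
orientation: [179.5, -0.1, 136.7]
force: [-0.4, 1.1, -1.1]
opening: 0.0258
```

```bash
python3 arc.py 2.4 12 .02
```

```text
phi 226.61588229774512 r 0.153560789016952 yawerr -0.07025286624980254 0.02244760219389238 [-0.4363731   1.11714562 -1.08654303] [ 1.79521708e+02 -8.71700711e-02  1.36686135e+02]
[[np.float64(0.015), np.float64(-0.022)], [np.float64(0.02), np.float64(-0.017)], [np.float64(0.021), np.float64(-0.016)], [np.float64(0.021), np.float64(-0.015)], [np.float64(0.022), np.float64(-0.014)], [np.float64(0.022), np.float64(-0.013)], [np.float64(0.023), np.float64(-0.012)], [np.float64(0.023), np.float64(-0.011)], [np.float64(0.024), np.float64(-0.01)], [np.float64(0.024), np.float64(-0.009)], [np.float64(0.025), np.float64(-0.008)], [np.float64(0.025), np.float64(-0.007)]] dz -0.01 rot/row 0.0067
```

>>> {"fn": "send_rows", "kwargs": {"commands": [[0.7,[0.015,-0.022,-0.005],[0,0,0.007]],[0.7,[0.02,-0.017,-0.003],[0,0,0.007]],[0.7,[0.021,-0.016,-0.002],[0,0,0.007]],[0.7,[0.021,-0.015,-0.002],[0,0,0.007]],[0.7,[0.022,-0.014,-0.002],[0,0,0.007]],[0.7,[0.022,-0.013,0],[0,0,0.007]],[0.7,[0.023,-0.012,0],[0,0,0.007]],[0.7,[0.023,-0.011,0],[0,0,0.007]],[0.7,[0.024,-0.01,0],[0,0,0.006]],[0.7,[0.022,-0.009,0],[0,0,0.006]],[0.7,[0.016,-0.006,0],[0,0,0.005]],[0.7,[0.008,-0.002,0],[0,0,0.002]]]}}

```text
clock: 56.0
tool_pos: [0.5801, 0.0654, 0.0219]
orientation: [179.4, -0.1, 164.9]
force: [-0.5, 0.3, -1.5]
opening: 0.0266
```

```bash
python3 arc.py 2.4 4 .02; python3 car.py c26;  python3 - <<'E'
from h import *
s=snapshot("top");cv2.imwrite("pics/t26.png",cv2.resize(s["color"][110:260,200:380],None,fx=4,fy=4,interpolation=cv2.INTER_CUBIC))
E
```

```text
phi 252.8243564677325 r 0.1555099293388622 yawerr -2.1026016559512755 0.02189370649008529 [-0.53143477  0.25011779 -1.52667375] [ 1.79352377e+02 -1.26344747e-01  1.64926958e+02]
[[np.float64(0.026), np.float64(-0.005)], [np.float64(0.025), np.float64(-0.006)], [np.float64(0.025), np.float64(-0.005)], [np.float64(0.026), np.float64(-0.004)]] dz -0.008 rot/row 0.0052
[0.58007762 0.06542519 0.02189371] [ 1.79352377e+02 -1.26344747e-01  1.64926958e+02] [-0.53143477  0.25011779 -1.52667375]
r 0.1555099293388622 phi 252.8243564677325
```

View pics/c26.png

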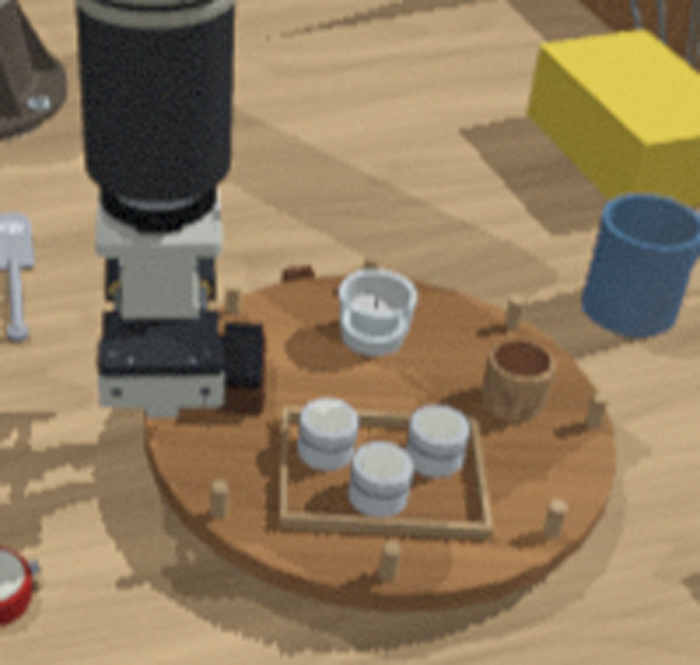

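View pics/t26.png

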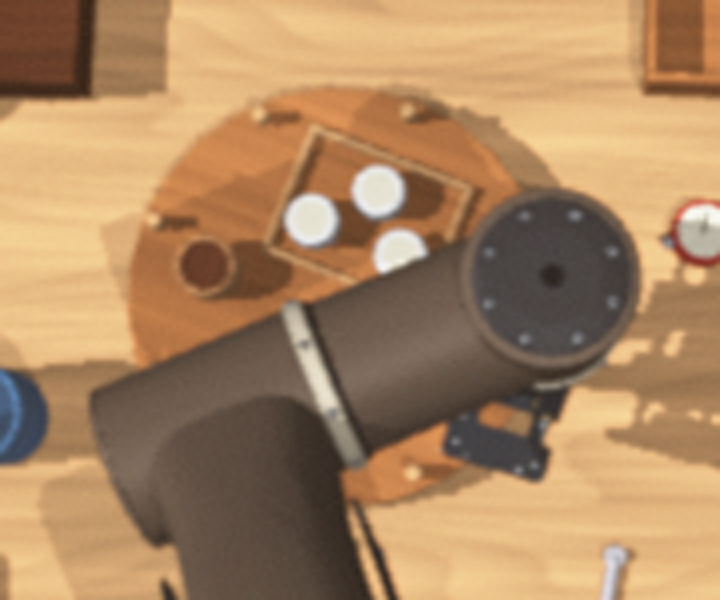

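>>> {"fn": "send_rows", "kwargs": {"commands": [[0.7,[0.012,-0.004,-0.004],[0,0,0.002]],[0.7,[0.02,-0.007,-0.002],[0,0,0.004]],[0.7,[0.025,-0.006,-0.001],[0,0,0.006]],[0.7,[0.025,-0.006,0],[0,0,0.006]],[0.7,[0.025,-0.005,0],[0,0,0.006]],[0.7,[0.02,-0.003,0],[0,0,0.006]],[0.7,[0.01,-0.001,0],[0,0,0.003]],[0.7,[0,0,0],[0,0,0]]]}}

```text
clock: 56.9
tool_pos: [0.6145, 0.0579, 0.0204]
orientation: [179.3, -0.2, 177.2]
force: [0.7, 0.3, -0.3]
opening: 0.0259
```

```bash
python3 arc.py 2.4 4 .02; python3 car.py c27
```

```text
phi 265.77677509880675 r 0.15656036023482078 yawerr -1.4670214039400662 0.02044666039002172 [ 0.72289338  0.26024909 -0.3041554 ] [ 1.79336943e+02 -1.55316440e-01  1.77243797e+02]
[[np.float64(0.026), np.float64(0.005)], [np.float64(0.026), np.float64(-0.0)], [np.float64(0.026), np.float64(0.001)], [np.float64(0.026), np.float64(0.002)]] dz -0.002 rot/row 0.0056
[0.61447051 0.05786475 0.02044666] [ 1.79336943e+02 -1.55316440e-01  1.77243797e+02] [ 0.72289338  0.26024909 -0.3041554 ]
r 0.15656036023482078 phi 265.77677509880675
```

View pics/c27.png

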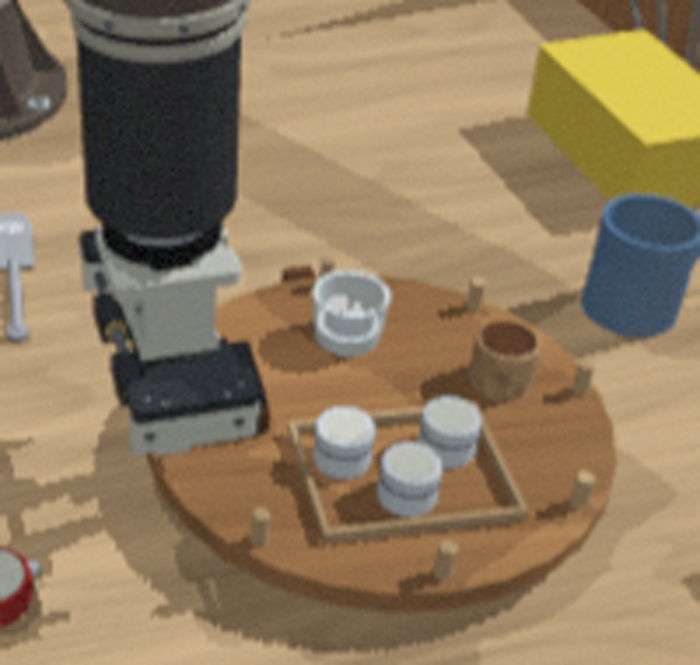

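>>> {"fn": "send_rows", "kwargs": {"commands": [[0.7,[0.01,0.002,0],[0,0,0.002]],[0.7,[0.014,0.001,0],[0,0,0.003]],[0.7,[0.008,0,0],[0,0,0.002]],[0.7,[0,0,0],[0,0,0]]]}}

```text
clock: 57.35
tool_pos: [0.6216, 0.0583, 0.0203]
orientation: [179.4, -0.2, 179.9]
force: [0.4, 0.7, 0.4]
opening: 0.0262
```

```bash
python3 arc.py 2.4 1 .02; python3 car.py c28
```

```text
phi 268.3990437546643 r 0.15574326695237053 yawerr -1.4784478687246292 0.02033820312728784 [0.3605919  0.70161706 0.42838185] [179.37491486  -0.24618321 179.87749162]
[[np.float64(0.026), np.float64(0.003)]] dz -0.001 rot/row 0.0026
[0.62164879 0.05831753 0.0203382 ] [179.37491486  -0.24618321 179.87749162] [0.3605919  0.70161706 0.42838185]
r 0.15574326695237053 phi 268.3990437546643
```

View pics/c28.png

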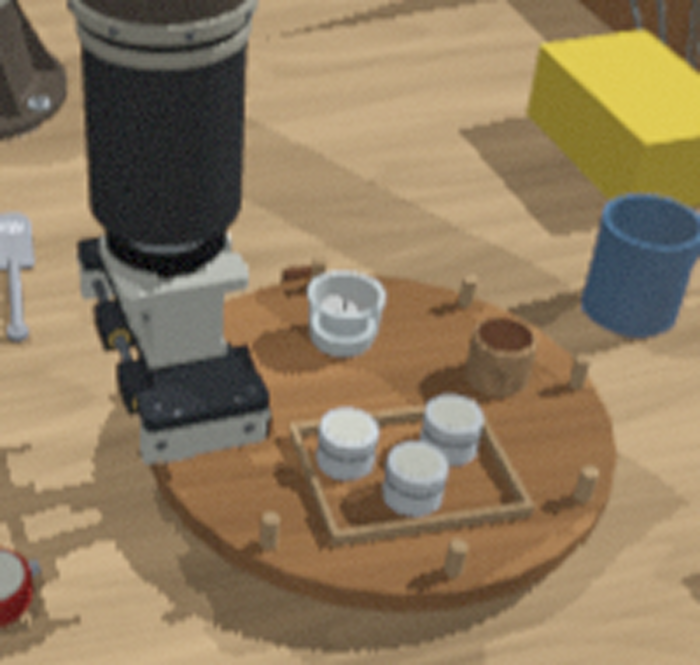

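>>> {"fn": "send_rows", "kwargs": {"commands": [[0.7,[-0.014,0,0.02],[0,0,0]],[0.7,[0,0,0.1],[0,0,0]],[0.7,[0,0,0.18],[0,0,0]],[0.7,[-0.08,-0.08,0.1],[0,0,0]],[0.7,[-0.12,-0.14,0],[0,0,0]],[0.7,[-0.12,-0.14,0],[0,0,0]],[0.7,[-0.12,-0.14,0],[0,0,0]],[0.7,[-0.12,-0.14,0],[0,0,0]],[0.7,[-0.1,-0.14,0],[0,0,0]],[0.7,[-0.08,-0.14,0],[0,0,0]],[0.7,[0,-0.14,0],[0,0,0]],[0.7,[0,0,0],[0,0,0]]]}}

```text
clock: 58.6
tool_pos: [0.4255, -0.2126, 0.1299]
orientation: [179.4, 0.6, -179.9]
force: [-1.1, 0.7, -0.2]
opening: 0.0262
```

```bash
python3 tins.py s29; python3 - <<'E'
from h import *
s=snapshot("top");cv2.imwrite("pics/t29.png",cv2.resize(s["color"][110:260,200:380],None,fx=4,fy=4,interpolation=cv2.INTER_CUBIC));cv2.imwrite("pics/t29f.png",s["color"])
E
```

```text
[ 0.42551532 -0.21263359  0.12993019] [ 179.38825473    0.57855174 -179.94640187] 0.02618171519212746
scene [368.2 188.4] 426 medz 0.067 [15.6197  0.5556  0.2094]
scene [393.7 228.5] 502 medz 0.069 [19.2024  0.7081  0.209 ]
scene [369.4 225.2] 249 medz 0.069 [39.5519  0.6703  0.173 ]
scene [205.4 250. ] 41 medz 0.087 [15.403   0.6681 -0.1889]
scene [266.5 264. ] 213 medz 0.022 [43.6073  0.6994 -0.0809]
top [287.4 155.6] 149 medz 0.072 [52.5457  0.711   0.2052]
top [273.1 166.9] 150 medz 0.072 [54.3117  0.6739  0.2488]
top [375.5 167.2] 110 medz 0.023 [44.8663  0.687  -0.0789]
top [296.7 169.6] 152 medz 0.071 [54.9747  0.6675  0.1745]
top [279.9 209.8] 294 medz 0.067 [19.9641  0.5332  0.2155]
```

View pics/t29.png

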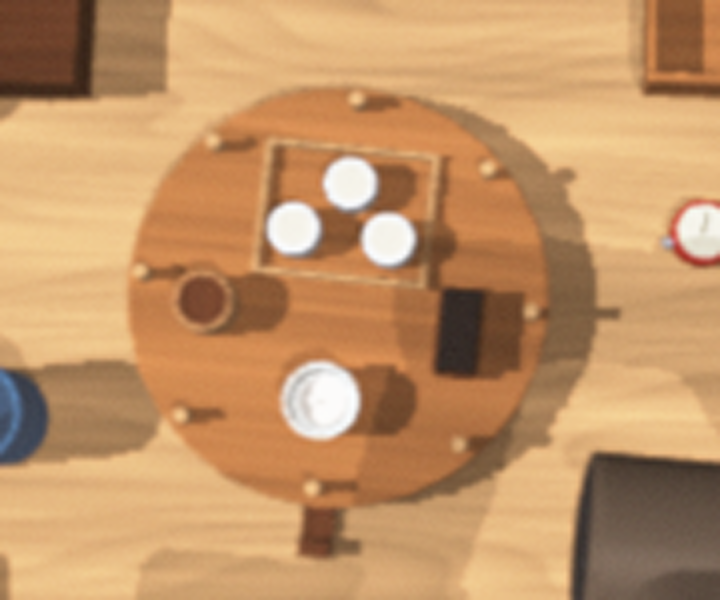

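View pics/t29f.png

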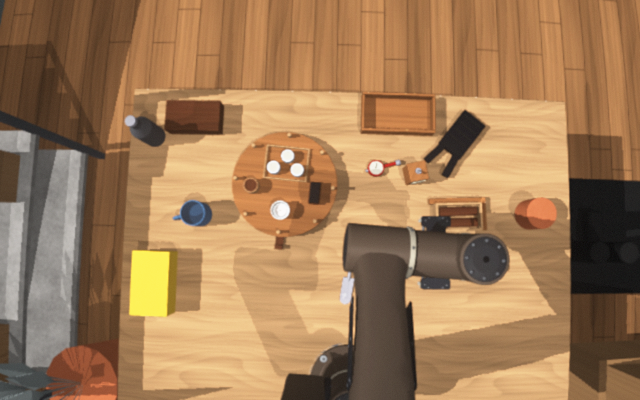

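```bash
python3 - <<'E'
from h import *
from fit import fit
s=snapshot("top")
f=lambda l:np.array([(200+(x+.5)/4-.5,110+(y+.5)/4-.5) for x,y in l])
P=plane(s,f([(358,98),(490,168),(532,312),(459,443),(313,487),(181,415),(143,271),(214,140)]),.066)
b=circ(s,plane(s,f([(321,400)]),.082)[0],.029,.082,.008);print(b)
C,a,e=fit(P,b[1:]);print(C,a,e)
pt=plane(s,f([(318,535),(302,555),(333,555),(303,510),(335,510)]),.022);print(pt)
for p in (pt[0],pt[1:3].mean(0),pt[1:].mean(0)): d=p-C;print("pointer dir",np.degrees(np.arctan2(d[1],d[0])),np.hypot(*d))
d=np.array(b[1:])-C;print("tea dir",np.degrees(np.arctan2(d[1],d[0])),np.hypot(*d))
E
```

```text
(np.float32(41.6554), np.float64(0.5389329749664887), np.float64(0.22151879476728792))
[0.62627029 0.21379482] 175.50555937786143 0.002281982911326197
[[0.43488079 0.22499225]
 [0.41859193 0.23723781]
 [0.41932365 0.21246017]
 [0.45444989 0.23769598]
 [0.45519429 0.21207166]]
pointer dir 176.65167350371118 0.191716781092715
pointer dir 176.947806261965 0.20760700496298337
pointer dir 176.6541746852899 0.18970370821401877
tea dir 174.94600314195168 0.08767819699947102
```

View pics/s29.png

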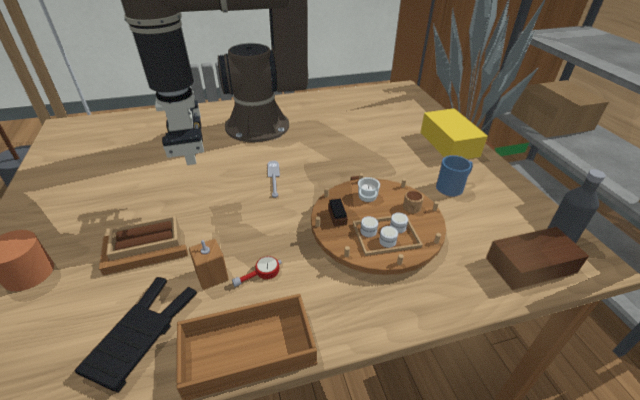

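```bash
python3 bx.py b30; python3 - <<'E'
from h import *
s=snapshot("wrist");cv2.imwrite("pics/w30.png",s["color"]); print(s["xyz"],s["attitude"])
E
```

```text
[ 0.42638316 -0.209077    0.129223  ] [ 179.34889527    0.5010655  -179.69979455] [-0.37558251  0.21947201 -0.02248609] [ 0.23056133  0.17679088  0.127647   -0.01113791  0.06419829  0.10961872]
[ 0.42539131 -0.2923045   0.31759676] [ 161.88792962    0.49133722 -179.67696937]
```

View pics/b30.png

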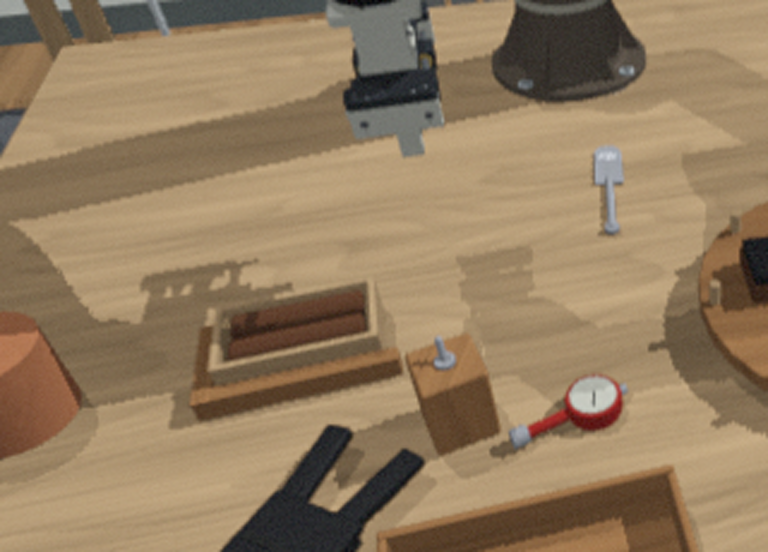

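View pics/w30.png

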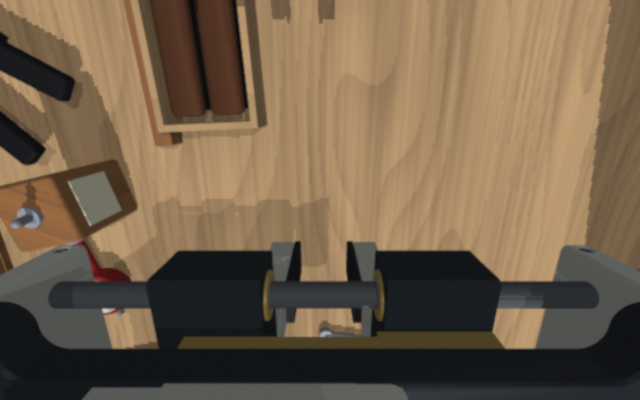

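>>> {"fn": "send_rows", "kwargs": {"commands": [[0.7,[0.08,-0.09,0.06],[0,0,0]],[0.7,[0.12,-0.12,0.06],[0,0,0]],[0.7,[0.12,-0.12,0.04],[0,0,0]],[0.7,[0.08,-0.09,0],[0,0,0]],[0.7,[0,0,0],[0,0,0]],[0.7,[0,0,0],[0,0,0]]]}}

```text
clock: 59.55
tool_pos: [0.5315, -0.3125, 0.1695]
orientation: [179.3, 0.4, -179.1]
force: [-0.4, -0.3, -0.7]
opening: 0.026
```

```bash
python3 - <<'E'
from h import *
print(sensors.get_obs()["tool_pos"])
s=snapshot("wrist");cv2.imwrite("pics/w31.png",s["color"]); print(s["xyz"],s["attitude"])
import pickle; pickle.dump(s,open("w31.pkl","wb"))
E
```

```text
[ 0.53145088 -0.31254243  0.16953197]
[ 0.5317559  -0.39588743  0.35788363] [ 161.85645323    0.37516429 -179.07066579]
```

View pics/w31.png

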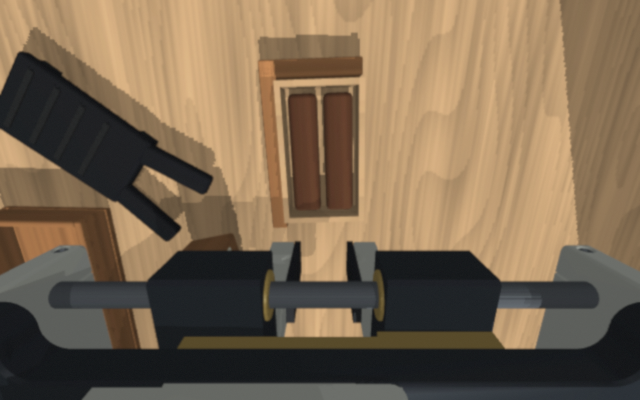

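```bash
python3 - <<'E'
import cv2
i=cv2.imread("pics/w31.png")[50:235,250:375]; cv2.imwrite("pics/w31z.png",cv2.resize(i,None,fx=3.2,fy=3.2,interpolation=cv2.INTER_CUBIC).copy())
E
```

```text
(no output)
```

View pics/w31z.png

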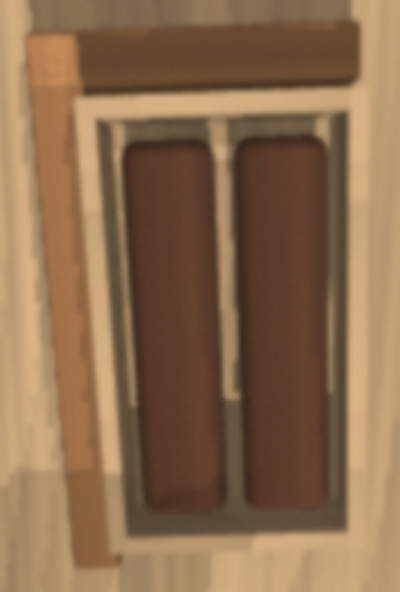

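```bash
python3 - <<'E'
import cv2,numpy as np
i=cv2.imread("pics/w31.png")
for c in (290,320,345): print(c,[tuple(int(x) for x in i[r,c]) for r in range(70,86)])
print([tuple(int(x) for x in i[r,c]) for r in (150,) for c in range(262,292)])
E
```

```text
290 [(45, 70, 100), (45, 71, 100), (48, 73, 104), (49, 76, 108), (50, 77, 109), (48, 74, 105), (45, 68, 96), (38, 58, 82), (44, 64, 86), (76, 105, 133), (108, 148, 183), (123, 168, 206), (126, 173, 211), (127, 173, 211), (127, 172, 210), (122, 167, 204)]
320 [(46, 72, 101), (48, 73, 104), (49, 75, 107), (50, 77, 108), (48, 73, 104), (43, 67, 95), (37, 57, 81), (47, 67, 88), (80, 111, 138), (112, 153, 187), (127, 171, 208), (129, 175, 212), (129, 175, 213), (129, 175, 212), (124, 168, 204), (111, 150, 182)]
345 [(47, 73, 105), (50, 77, 109), (50, 77, 109), (48, 75, 106), (44, 68, 96), (37, 57, 81), (44, 63, 84), (75, 105, 130), (107, 146, 179), (123, 167, 202), (126, 171, 207), (124, 170, 206), (125, 170, 206), (122, 167, 202), (111, 151, 182), (84, 115, 139)]
[(113, 153, 187), (102, 138, 169), (99, 135, 165), (92, 127, 162), (76, 112, 154), (72, 111, 159), (73, 112, 161), (73, 112, 162), (72, 112, 162), (74, 115, 164), (74, 115, 164), (75, 117, 166), (73, 115, 164), (72, 111, 159), (66, 104, 148), (72, 108, 150), (95, 134, 172), (120, 163, 201), (127, 171, 209), (127, 171, 209), (127, 170, 208), (119, 160, 195), (98, 132, 160), (70, 95, 115), (59, 80, 98), (59, 81, 99), (72, 97, 118), (89, 121, 147), (86, 117, 143), (54, 75, 97)]
```

>>> {"fn": "send_rows", "kwargs": {"commands": [[0.7,[0.02,0.1,0],[0,0,0]],[0.7,[0.035,0.16,0],[0,0,0]],[0.7,[0.035,0.16,0],[0,0,0]],[0.7,[0.035,0.16,0],[0,0,0]],[0.7,[0.035,0.16,0],[0,0,0]],[0.7,[0.035,0.16,0],[0,0,0]],[0.7,[0.035,0.16,0],[0,0,0]],[0.7,[0.035,0.16,0],[0,0,0]],[0.7,[0.035,0.12,0],[0,0,0]],[0.7,[0.02,0.06,0],[0,0,0]],[0.7,[0,0,0],[0,0,0]],[0.7,[0,0,0],[0,0,0]]]}}

```text
clock: 60.8
tool_pos: [0.6011, 0.0609, 0.1709]
orientation: [179.2, 0.3, -178.4]
force: [-0.5, 0.2, 0.6]
opening: 0.0261
```

>>> {"fn": "send_rows", "kwargs": {"commands": [[0.7,[0.04,-0.006,-0.12],[0,0,-0.006]],[0.7,[0.01,0,-0.16],[0,0,-0.005]],[0.7,[0,0,-0.12],[0,0,0]],[0.7,[0,0,0],[0,0,0]],[0.7,[0,0,0],[0,0,0]]]}}

```text
clock: 61.3
tool_pos: [0.6128, 0.0545, 0.0717]
orientation: [179.2, 0.6, 177.3]
force: [0.0, 0.3, 0.7]
opening: 0.0264
```

```bash
python3 arc.py 0 1 .02;python3 car.py c32
```

```text
phi 265.28051199300495 r 0.16004100240889516 yawerr -2.0214132802957465 0.07166411788629606 [0.01492516 0.32001872 0.70576185] [179.1560819    0.57167213 177.30192527]
[[np.float64(0.002), np.float64(0.02)]] dz -0.207 rot/row -0.0056
[0.61283223 0.05450162 0.07166412] [179.1560819    0.57167213 177.30192527] [0.01492516 0.32001872 0.70576185]
r 0.16004100240889516 phi 265.28051199300495
```

View pics/c32.png

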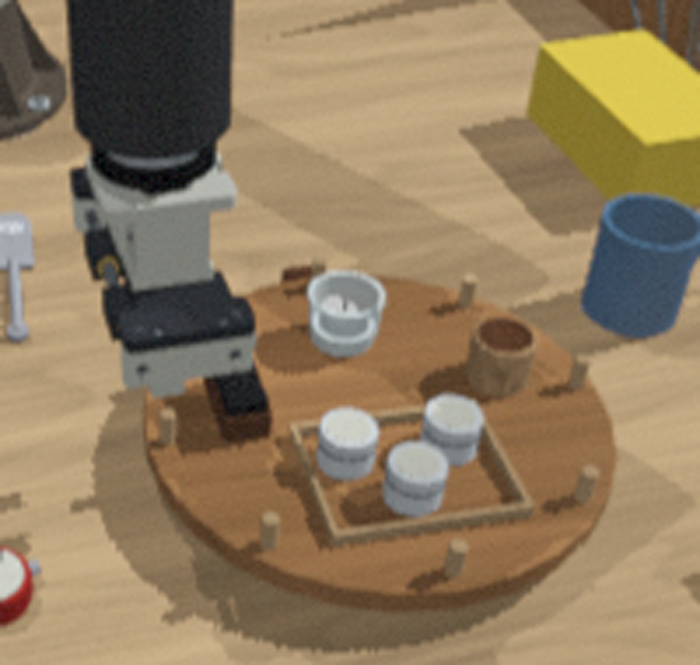

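>>> {"fn": "send_rows", "kwargs": {"commands": [[0.7,[0.002,0.018,-0.06],[0,0,-0.002]],[0.7,[0,0.002,-0.07],[0,0,0]],[0.7,[0,0,-0.06],[0,0,0]],[0.7,[0,0,0],[0,0,0]]]}}

```text
clock: 61.75
tool_pos: [0.6168, 0.0606, 0.0283]
orientation: [178.9, 1.1, 176.4]
force: [-0.2, -0.1, -0.8]
opening: 0.0264
```

```bash
python3 arc.py 0 1 .02;python3 car.py c33
```

```text
phi 266.58467823531714 r 0.15363719579641158 yawerr 0.1654158892845885 0.028302933902713483 [-0.20602462 -0.0763242  -0.75233906] [178.89905377   1.12184775 176.41926235]
[[np.float64(-0.0), np.float64(-0.005)]] dz -0.033 rot/row 0.0005
[0.61684732 0.06063567 0.02830293] [178.89905377   1.12184775 176.41926235] [-0.20602462 -0.0763242  -0.75233906]
r 0.15363719579641158 phi 266.58467823531714
```

View pics/c33.png

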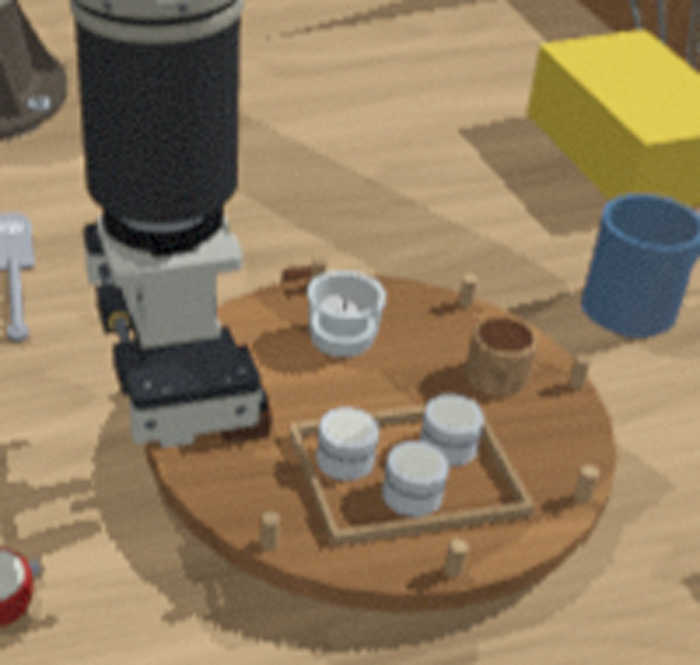

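>>> {"fn": "send_rows", "kwargs": {"commands": [[0.7,[0.01,0,-0.012],[0,0,0]],[0.7,[0.01,0,-0.006],[0,0,0]],[0.7,[0.008,0,0],[0,0,0]],[0.7,[0,0,0],[0,0,0]]]}}

```text
clock: 62.2
tool_pos: [0.6268, 0.0614, 0.0279]
orientation: [178.8, 1.4, 176.4]
force: [-0.7, 0.3, -1.7]
opening: 0.0263
```

>>> {"fn": "send_rows", "kwargs": {"commands": [[0.7,[-0.022,0,0.01],[0,0,0]],[0.7,[0,0,0.1],[0,0,0]],[0.7,[0,0,0.18],[0,0,0]],[0.7,[-0.08,-0.08,0.1],[0,0,0]],[0.7,[-0.12,-0.14,0],[0,0,0]],[0.7,[-0.12,-0.14,0],[0,0,0]],[0.7,[-0.12,-0.14,0],[0,0,0]],[0.7,[-0.12,-0.14,0],[0,0,0]],[0.7,[-0.1,-0.14,0],[0,0,0]],[0.7,[-0.08,-0.14,0],[0,0,0]],[0.7,[0,-0.1,0],[0,0,0]],[0.7,[0,0,0],[0,0,0]]]}}

```text
clock: 63.4
tool_pos: [0.427, -0.1997, 0.1341]
orientation: [178.8, 2.2, 176.7]
force: [1.5, 0.3, 0.1]
opening: 0.0264
```

```bash
python3 tins.py s34; python3 - <<'E'
from h import *
s=snapshot("top");cv2.imwrite("pics/t34.png",cv2.resize(s["color"][110:260,200:380],None,fx=4,fy=4,interpolation=cv2.INTER_CUBIC));cv2.imwrite("pics/t34f.png",s["color"])
E
```

```text
[ 0.42697831 -0.19972419  0.13409147] [178.77787016   2.16464799 176.6951188 ] 0.026438581841088233
scene [367.4 188.5] 429 medz 0.067 [15.0481  0.5543  0.2078]
scene [394.4 228.1] 510 medz 0.069 [16.9547  0.683   0.2129]
scene [370.  225.4] 248 medz 0.069 [40.1439  0.6713  0.1739]
scene [266.6 264.1] 214 medz 0.022 [45.4926  0.6999 -0.0803]
top [286.7 155.6] 153 medz 0.071 [52.4848  0.7108  0.2074]
top [272.5 167.1] 151 medz 0.071 [53.8277  0.6732  0.2494]
top [375.7 167.1] 111 medz 0.024 [45.7005  0.6872 -0.0787]
top [296.4 169.2] 152 medz 0.071 [55.1794  0.6686  0.1756]
top [280.5 209.8] 291 medz 0.066 [19.6807  0.5452  0.2135]
```

View pics/t34.png

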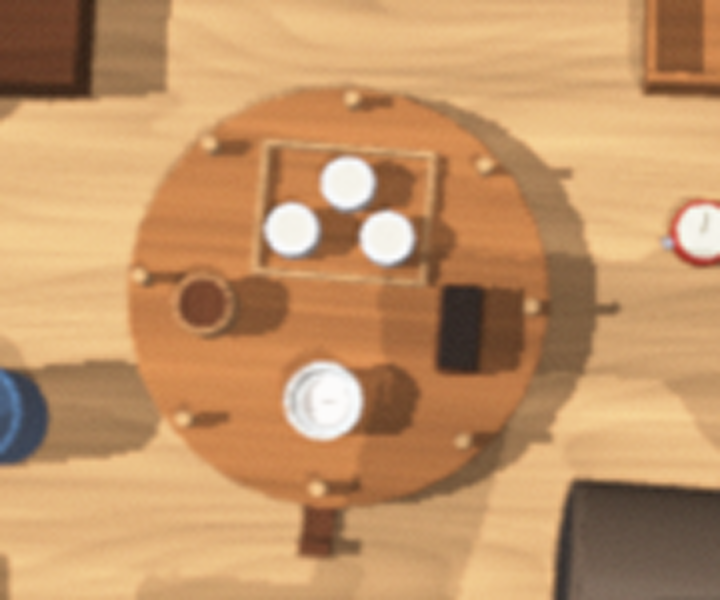

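View pics/s34.png

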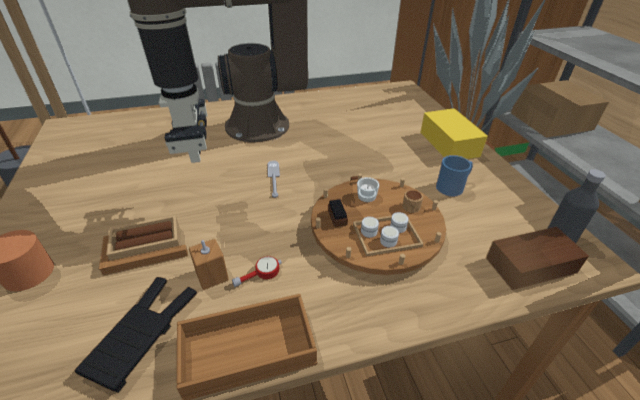

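```bash
python3 - <<'E'
from h import *
from fit import fit
s=snapshot("top")
f=lambda l:np.array([(200+(x+.5)/4-.5,110+(y+.5)/4-.5) for x,y in l])
P=plane(s,f([(353,98),(485,164),(533,306),(462,440),(317,487),(183,418),(141,275),(210,143)]),.066)
b=circ(s,plane(s,f([(323,400)]),.082)[0],.029,.082,.008);print(b)
C,a,e=fit(P,b[1:]);print(C,a,e)
print("pointer 176.7")
E
python3 bx.py b35
```

```text
(np.float32(41.198254), np.float64(0.5389759441025975), np.float64(0.21997980119986338))
[0.62652778 0.21439607] 176.90522042565237 0.0017031814882885743
pointer 176.7
[ 0.42788439 -0.19688386  0.1334078 ] [178.75447352   2.08005202 176.90559114] [ 0.29474457 -0.39923485 -0.24314878] [ 0.153233    0.26375297 -0.00902482  0.04091718  0.03845507  0.28453176]
```

View pics/b35.png

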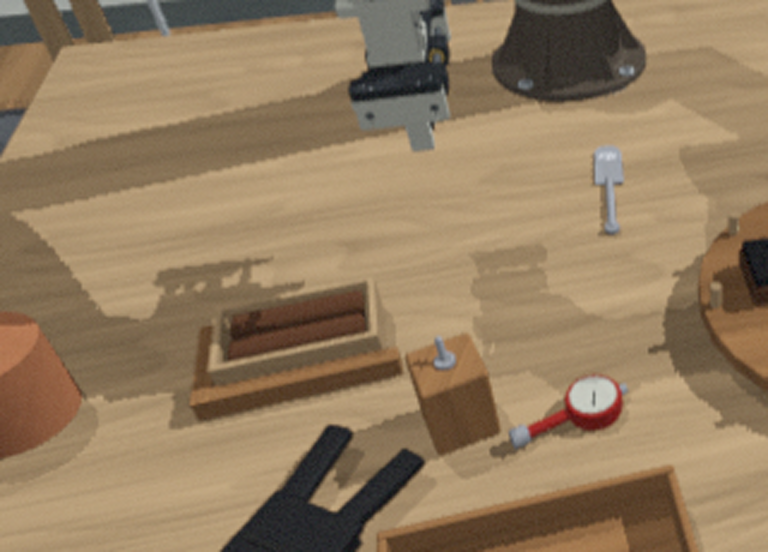

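```bash
python3 - <<'E'
from plant import order,sensors
print(sensors.get_obs()["clock"],order.close_job())
E
```

```text
the job is handed in; nothing more can be done
63.7 None
```

The job is handed in at about 64 s on the robot's clock, with every step done and the last pictures agreeing.

- **Carousel:** I turned it by its rim pegs, about 163° clockwise, until the tray faced the pointer. After loading I turned it about 180° anticlockwise until the tealight faced the pointer. I first stopped about 1.2° short and nudged it on. The last fit puts the tealight at 176.9° and the pointer at about 176.7°, good to roughly 1°.
- **Wax tins:** I found three, and none of the later pictures showed a fourth. All three stand upright inside the tray, clear of its walls.
- **Box of brushes:** I pushed it against both battens until it stopped, with about 10 N against one and 20 N against the other. A close wrist picture showed no gap at either batten, and the box looked unmoved in the last picture.
- **Tyre gauge, nightlight and mug:** these were not touched and look unmoved.
- **Gripper:** it was clear of everything when I handed in.

**Reading that disagreed:** the reported tool height was about 30 mm below the true fingertip height. My first push passed over the box without touching it. I measured the offset against the camera and by lowering to the bench, then allowed for it in every later move.

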